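# Load the scanning stage with specimen holders

## Task

Get the microscope's scanning stage ready: put the round steel reference block that stands on it into the wooden tray, and set every specimen holder on the stage's black strip, polished face up (turn over those lying face down), their longer side along the strip, in one straight row with the first pushed flush against the steel end stop and each next one flush against its neighbour, leaving no gaps. Only when the row is complete, throw the stage's lock lever fully over to its other side; do not knock over the glass bottle.

Things in the scene. Friction and masses are not known exactly. Their poses are not given: they have to be found in the camera images.
- stage: scanning stage fixed to the table: grey plate 150 (x) x 305 (y, -175 to +130) mm, 10 mm thick; origin on its underside, midway across x. A flat black strip 50 mm wide runs along y at x = 0. At the +y end stand a steel end stop (70 mm wide, 20 thick, top 42 mm above the table) and beyond it a white housing, 75 mm along y, 35 high, with the lock lever
- stop (a point): middle of the foot of the end stop's face that looks to the stage's -y, on the plate's top (10 mm above the table); same axes as the stage. The row starts here and runs to -y; room for four holders
- holder1: specimen holder, an aluminium block 60 (its x) x 50 (its y) x 32 (its z) mm, about 0.26 kg. Origin at the block's centre. +z comes out of the polished face (a copper-coloured disc 28 mm across in a black ring 42 mm across, both flush); the back face is plain with two small screw heads. Lies polished face up or down, on the table. May be absent
- holder2: specimen holder, an aluminium block 60 (its x) x 50 (its y) x 32 (its z) mm, about 0.26 kg. Origin at the block's centre. +z comes out of the polished face (a copper-coloured disc 28 mm across in a black ring 42 mm across, both flush); the back face is plain with two small screw heads. Lies polished face up or down, on the table. May be absent
- holder3: specimen holder, an aluminium block 60 (its x) x 50 (its y) x 32 (its z) mm, about 0.26 kg. Origin at the block's centre. +z comes out of the polished face (a copper-coloured disc 28 mm across in a black ring 42 mm across, both flush); the back face is plain with two small screw heads. Lies polished face up or down, on the table. May be absent
- holder4: specimen holder, an aluminium block 60 (its x) x 50 (its y) x 32 (its z) mm, about 0.26 kg. Origin at the block's centre. +z comes out of the polished face (a copper-coloured disc 28 mm across in a black ring 42 mm across, both flush); the back face is plain with two small screw heads. Lies polished face up or down, on the table. May be absent
- puck: round steel reference block, 56 mm diameter, 22 mm high, 0.35 kg; origin at the centre of its underside. Starts on the stage's black strip
- tray: open wooden tray fixed to the table, 130 x 130 mm outside, walls 18 mm high and 4 mm thick, floor 4 mm thick; origin at the centre of its underside
- lock (a joint): lock lever angle, rad: near 0 it leans to the stage's -x (unlocked), 1.0 is fully thrown towards the stage's +x (locked). Stays where it is left; light friction. The lever is about 80 mm long
- lock_tip (a point): the free end of the lock lever (its black knob)
- bottle: amber glass bottle, 48 mm diameter, 110 mm high, standing on the table; origin at the centre of its underside. Must not be knocked over

How it is judged (in metres and radians):
On the way, in this order (a step that is already met when the one before it is completed fails the run):
1. every holder present stands polished face up in one gapless row on the strip against the stop, while the lever is still unlocked (angle between each of holder1, holder2, holder3, holder4's own z axis and vertical below 0.1 rad and x of holder1 in the frame of stop between -0.008 and 0.008 m and z of holder1 in the frame of stop between 0.011 and 0.02 m and angle between the x axis of each of holder1, holder2, holder3, holder4 and the y axis of stage, either way round below 0.08 rad and (y of holder1 in the frame of stop between -0.0325 and -0.026 m or y of holder1 in the frame of stop between -0.093 and -0.087 m or y of holder1 in the frame of stop between -0.1535 and -0.147 m or y of holder1 in the frame of stop between -0.214 and -0.207 m) and x of holder2 in the frame of stop between -0.008 and 0.008 m and z of holder2 in the frame of stop between 0.011 and 0.02 m and (y of holder2 in the frame of stop between -0.0325 and -0.026 m or y of holder2 in the frame of stop between -0.093 and -0.087 m or y of holder2 in the frame of stop between -0.1535 and -0.147 m or y of holder2 in the frame of stop between -0.214 and -0.207 m) and x of holder3 in the frame of stop between -0.008 and 0.008 m and z of holder3 in the frame of stop between 0.011 and 0.02 m and (y of holder3 in the frame of stop between -0.0325 and -0.026 m or y of holder3 in the frame of stop between -0.093 and -0.087 m or y of holder3 in the frame of stop between -0.1535 and -0.147 m or y of holder3 in the frame of stop between -0.214 and -0.207 m) and x of holder4 in the frame of stop between -0.008 and 0.008 m and z of holder4 in the frame of stop between 0.011 and 0.02 m and (y of holder4 in the frame of stop between -0.0325 and -0.026 m or y of holder4 in the frame of stop between -0.093 and -0.087 m or y of holder4 in the frame of stop between -0.1535 and -0.147 m or y of holder4 in the frame of stop between -0.214 and -0.207 m) and (y of holder1 in the frame of stop between -0.0325 and -0.026 m or y of holder2 in the frame of stop between -0.0325 and -0.026 m or y of holder3 in the frame of stop between -0.0325 and -0.026 m or y of holder4 in the frame of stop between -0.0325 and -0.026 m) and (y of holder1 in the frame of stop between -0.093 and -0.087 m or y of holder2 in the frame of stop between -0.093 and -0.087 m or y of holder3 in the frame of stop between -0.093 and -0.087 m or y of holder4 in the frame of stop between -0.093 and -0.087 m) and (y of holder1 in the frame of stop between -0.1535 and -0.147 m or y of holder2 in the frame of stop between -0.1535 and -0.147 m or y of holder3 in the frame of stop between -0.1535 and -0.147 m or y of holder4 in the frame of stop between -0.1535 and -0.147 m) and value of joint lock below 0.4 rad), for 0.2 s.
2. the lock lever is thrown over (value of joint lock above 0.85 rad), for 0.2 s.
At the end, for the whole second after the job is handed in: All holders on the strip, polished face up, within 8 mm and 0.08 rad of its middle line, in one row from the stop: gaps summing to under 2.5 mm up to the first, then 0.5 mm more for each next; reference block flat in the tray; lever beyond 0.85 rad; all at rest (angle between each of holder1, holder2, holder3, holder4's own z axis and vertical below 0.1 rad and x of holder1 in the frame of stop between -0.008 and 0.008 m and z of holder1 in the frame of stop between 0.011 and 0.02 m and angle between the x axis of each of holder1, holder2, holder3, holder4 and the y axis of stage, either way round below 0.08 rad and (y of holder1 in the frame of stop between -0.0325 and -0.026 m or y of holder1 in the frame of stop between -0.093 and -0.087 m or y of holder1 in the frame of stop between -0.1535 and -0.147 m or y of holder1 in the frame of stop between -0.214 and -0.207 m) and x of holder2 in the frame of stop between -0.008 and 0.008 m and z of holder2 in the frame of stop between 0.011 and 0.02 m and (y of holder2 in the frame of stop between -0.0325 and -0.026 m or y of holder2 in the frame of stop between -0.093 and -0.087 m or y of holder2 in the frame of stop between -0.1535 and -0.147 m or y of holder2 in the frame of stop between -0.214 and -0.207 m) and x of holder3 in the frame of stop between -0.008 and 0.008 m and z of holder3 in the frame of stop between 0.011 and 0.02 m and (y of holder3 in the frame of stop between -0.0325 and -0.026 m or y of holder3 in the frame of stop between -0.093 and -0.087 m or y of holder3 in the frame of stop between -0.1535 and -0.147 m or y of holder3 in the frame of stop between -0.214 and -0.207 m) and x of holder4 in the frame of stop between -0.008 and 0.008 m and z of holder4 in the frame of stop between 0.011 and 0.02 m and (y of holder4 in the frame of stop between -0.0325 and -0.026 m or y of holder4 in the frame of stop between -0.093 and -0.087 m or y of holder4 in the frame of stop between -0.1535 and -0.147 m or y of holder4 in the frame of stop between -0.214 and -0.207 m) and (y of holder1 in the frame of stop between -0.0325 and -0.026 m or y of holder2 in the frame of stop between -0.0325 and -0.026 m or y of holder3 in the frame of stop between -0.0325 and -0.026 m or y of holder4 in the frame of stop between -0.0325 and -0.026 m) and (y of holder1 in the frame of stop between -0.093 and -0.087 m or y of holder2 in the frame of stop between -0.093 and -0.087 m or y of holder3 in the frame of stop between -0.093 and -0.087 m or y of holder4 in the frame of stop between -0.093 and -0.087 m) and (y of holder1 in the frame of stop between -0.1535 and -0.147 m or y of holder2 in the frame of stop between -0.1535 and -0.147 m or y of holder3 in the frame of stop between -0.1535 and -0.147 m or y of holder4 in the frame of stop between -0.1535 and -0.147 m) and horizontal distance between puck and tray below 0.045 m and height (world z) of puck below 0.012 m and angle between puck's own z axis and vertical below 0.15 rad and linear speed of each of holder1, holder2, holder3, holder4, puck below 0.02 m/s and value of joint lock above 0.85 rad); the robot touches nothing.
It fails at once if the glass bottle is knocked over (angle between bottle's own z axis and vertical above 0.5 rad).
Of holder1, holder2, holder3, holder4 only 3 to 4 are there at a start; the rules pass over those that are not, and their reading is None.
At some moment in a run one of holder1, holder2, holder3, holder4 may be knocked a few centimetres aside while the robot is not near it.
Once in a run the grip may slacken for a moment while it holds something.
It also fails if it takes over 210 s, if anything falls off the work surface, if the arm or the gripper's body presses on something with over 40 N, if the wrist force passes 120 N, or if a joint passes its speed limit or range.

## Robot

A 6-joint arm with a two-finger parallel gripper is mounted at the origin on the work surface. World frame = base frame: x ahead of the robot, y to its left, z up, the work surface at z = 0. Lengths are in m, angles in degrees, forces in N, time in s.
With the tool pointing down it reaches from about 0.3 to 0.95 m from the base axis. Payload 3.1 kg.
Tool frame: the origin (TCP) lies midway between the tips of the shut fingers; the grasp point (between the pads) lies 19 mm behind it; z points along the fingers, y is the direction in which the jaws open and shut (so a half turn about z gives the same grasp; the last joint's range is limited). The gripper opens to 85 mm and grips with 20 to 120 N. Pads are 22 mm wide; open, the fingers measure 114 mm over their backs; the gripper's body (76 mm by 85 mm) begins 54 mm behind the grasp point. The pads swing forward as they close: fully open they stand 13 mm farther back than shut.
Start: joints at [62.24, 17.653, 93.61, -0, 68.738, -3.994], TCP at [0.252, 0.572, 0.231] pointing down, gripper open.
Joint ranges: [-175.34, 175.34], [-45.06, 112.39], [2.9, 150.54], [-68.45, 248.45], [3.09, 151.38], [-168.51, 168.51]. Speed limits (degrees/s): [159.86, 159.86, 180, 180, 180, 180].

## Interface

Orientations are given as a 3x3 rotation matrix whose columns are the frame's x, y, z axes.
In Python, from station import observe, camera, hand_in, recognise, cut_out gives the robot as it stands. The module is installed in compiled form; this text tells all that it offers.
- The arm moves only by the tool drive_tool, never from a script. Its argument "targets" is a list of rows, each an object of numbers: "tx", "ty", "tz": the shift along the tool's x, y, z in units of 40 mm (1.0 is 40 mm); "wx", "wy", "wz": the turn, a rotation vector about the tool's x, y, z in units of 6 degrees (1.0 is 6 degrees); "grip": the closure, from 0 (fully open) to 1 (shut). In form: [{"tx": .., "ty": .., "tz": .., "wx": .., "wy": .., "wz": .., "grip": ..}, ...]. A call has 1 to 5 rows; each row shifts and turns the pose as measured when the row begins, along the tool's axes as they then stand; what a row does not reach is not made up. A row lasts 1/12 s, in which the tool goes at most 41.7 mm and 7.16 degrees, less where a joint would pass 70% of its speed; a pose out of reach is approached as far as the arm can. A call is refused whole if a number of a shift passes 1 or a number of a turn 1, either way. A call with a gripper value outside its range is refused whole. The fingers move at their own pace and stop on an object; "squeeze" is the grip in N (left out, the last holds). Time passes only in rows, so rows that do not move let the fingers close. It gives the time, the measured TCP pose, the force and the opening at its end, in the units of the state.
- observe(): the state, without advancing time (a new reading comes with each control period).
- camera(name): name is "side" or "top"; returns a dict with "pixels" (384x512x3 uint8, red, green, blue), "range_z" (384x512 float32, m along the optical axis (not along the pixel's ray), 0 where there is no reading), "vertical_fov" (degrees; the focal length in pixels is half the picture's height over the tangent of half this angle, whatever the lens; pixels are square), "cx", "cy" (the principal point, pixels), "distortion" ([k1, k2, p1, p2, k3] as OpenCV has them; the pictures are not rectified), "world_to_cam" (4x4, takes a point from world to camera coordinates). Camera axes: x right, y up, looking along -z (the intrinsics and any distortion apply to the point x, -y, -z); pixel columns grow to the right and rows downward; lengths in m; the calibration is good to about 2 mm. A picture is of the moment at which its call begins.
- hand_in(): hands the job in, once; it reports no verdict.
Trained networks look in a picture, given as the dict that the camera call returned (one of the last four; its "shot" number tells which), for a name from the list of things; names that differ only in an ending like _2 or _b are one class to them, and where a whole thing is asked for, a point or a joint stands for the part that bears it (a point fixed in the world has none). Each returns a list of dicts, best first, with "conf" (0 to 1); they miss things now and then, are a little off and sometimes report something else, mostly with a low value. They report only what shows in the picture. A call takes as long as a camera call.
- recognise(query, picture): "xy" ([column, row] in pixels, amid what is visible of it).
- cut_out(query, picture): "mask" (384x512 bool, what is visible of it) and "xy" ([column, row] in pixels, amid what is visible of it).
The state is a dict: "clock": time; "qpos": joint angles; "joint_velocities": joint speeds; "joint_torque": joint torques, N m; "ee_pos": TCP position; "orientation": TCP orientation; "contact_force": force on the tool from outside, world axes, zero at the start; "torque": the same for the moment, N m; "opening": opening from 0.0 (shut) to 1.0 (fully open).
Only numpy, scipy, OpenCV 4.12 (cv2) and the standard library are available. Lean on these libraries where they do the work, as an engineer would, in place of code of your own. Each camera call takes 0.05 s, during which the arm holds its last target.

## Working session

There is one attempt and no reset: what is moved stays moved. The work goes in short steps, Python scripts to look and compute and a tool call to move; the robot and the scene stay as the last step left them, time stands still between calls to the robot, and variables do not carry over. Pictures are saved under pics/ and viewed, and the job is handed in when it is done.

Besides the shell and the picture viewer there is one more tool, called after "Call:" as a command line: name --argument value ..., lists and objects as JSON in quotes. drive_tool: Moves the arm, as the interface text tells. Its arguments: {"type":"object","properties":{"targets":{"type":"array"},"squeeze":{"type":"number"}},"required":["targets"]}

```bash
mkdir -p pics; cat > h.py <<'E'
import numpy as np, cv2, json
from station import observe, camera, hand_in, recognise, cut_out
def K(c):
    f=192/np.tan(np.radians(c["vertical_fov"])/2)
    return np.array([[f,0,c["cx"]],[0,f,c["cy"]],[0,0,1]])
def cloud(c):
    """world xyz per pixel"""
    k=K(c); v,u=np.mgrid[0:384,0:512]
    p=cv2.undistortPoints(np.stack([u.ravel(),v.ravel()],1).astype(np.float64)[:,None],k,np.array(c["distortion"],float))[:,0]
    z=c["range_z"].ravel()
    P=np.stack([p[:,0]*z,-p[:,1]*z,-z,np.ones_like(z)],1)
    W=P@np.linalg.inv(np.array(c["world_to_cam"])).T
    W=W[:,:3]; W[z==0]=np.nan
    return W.reshape(384,512,3)
def proj(c,pts):
    pts=np.atleast_2d(pts); w=np.array(c["world_to_cam"])
    q=pts@w[:3,:3].T+w[:3,3]
    q=q*[1,-1,-1]
    return cv2.projectPoints(q[:,None],np.zeros(3),np.zeros(3),K(c),np.array(c["distortion"],float))[0][:,0]
def save(c,n,s=1.5):
    cv2.imwrite("pics/"+n,cv2.resize(c["pixels"][:,:,::-1],None,fx=s,fy=s,interpolation=cv2.INTER_CUBIC))
def st():
    o=observe(); print({k:np.round(o[k],4).tolist() for k in ("clock","qpos","ee_pos","orientation","contact_force","opening")})
    return o
E
python3 - <<'E'
from h import *
st()
for n in ("top","side"):
    c=camera(n); save(c,n+"0.png"); W=cloud(c)
    print(n,c["vertical_fov"],c["distortion"],np.linalg.inv(c["world_to_cam"])[:3,3])
    for q in ["holder1","puck","tray","bottle","stage","lock"]:
        for r in cut_out(q,c):
            m=r["mask"]; p=W[m]; p=p[~np.isnan(p[:,0])]
            print(n,q,round(r["conf"],2),np.round(r["xy"]),m.sum(),np.round(np.median(p,0),3) if len(p) else None, np.round(np.percentile(p,98,axis=0),3) if len(p) else None)
E
```

```text
{'clock': 0.0, 'qpos': [62.2385, 17.7043, 93.6894, -0.0004, 68.7372, -3.9932], 'ee_pos': [0.2515, 0.5713, 0.23], 'orientation': [[-0.9152, 0.403, -0.0011], [0.403, 0.9152, -0.002], [0.0002, -0.0023, -1.0]], 'contact_force': [-0.3621, 0.6564, 0.207], 'opening': 1.0017}
top 51.55638785739886 [0.01815845 0.         0.         0.         0.        ] [0.39083747 0.02627707 1.25766165]
top holder1 0.66 [375. 215.] 372 [ 0.517 -0.376  0.032] [ 0.55  -0.345  0.037]
top holder1 0.59 [288. 246.] 315 [ 0.426 -0.093  0.032] [ 0.457 -0.062  0.037]
top holder1 0.58 [329. 183.] 339 [ 0.623 -0.229  0.032] [ 0.649 -0.201  0.037]
top holder1 0.57 [330. 245.] 383 [ 0.427 -0.223  0.032] [ 0.456 -0.192  0.037]
top puck 0.59 [172. 225.] 276 [0.499 0.253 0.032] [0.524 0.279 0.038]
top tray 0.91 [273. 173.] 1730 [ 0.657 -0.056  0.005] [0.72  0.009 0.02 ]
top bottle 0.71 [308. 141.] 269 [ 0.75  -0.164  0.074] [ 0.774 -0.146  0.112]
top stage 0.92 [186. 226.] 5869 [0.497 0.234 0.011] [0.572 0.411 0.07 ]
side 42.733165842909244 [-0.19198293  0.          0.          0.          0.        ] [ 0.14396295 -0.9758849   0.80235184]
side holder1 0.94 [316. 279.] 658 [ 0.62  -0.245  0.031] [ 0.663 -0.201  0.037]
side holder1 0.81 [238. 303.] 624 [ 0.424 -0.242  0.032] [ 0.451 -0.199  0.036]
side holder1 0.8 [216. 267.] 581 [ 0.425 -0.105  0.031] [ 0.463 -0.055  0.035]
side holder1 0.59 [307. 334.] 772 [ 0.513 -0.388  0.032] [ 0.549 -0.348  0.036]
side puck 0.71 [200. 193.] 235 [0.5   0.244 0.032] [0.527 0.315 0.036]
side puck 0.22 [349. 239.] 627 [ 0.753 -0.182  0.06 ] [ 0.777 -0.159  0.112]
side tray 0.59 [288. 239.] 1700 [ 0.657 -0.054  0.006] [0.719 0.009 0.02 ]
side bottle 0.96 [351. 243.] 642 [ 0.752 -0.182  0.058] [ 0.779 -0.155  0.111]
side stage 0.85 [199. 201.] 3951 [0.491 0.217 0.012] [0.573 0.404 0.095]
side lock 0.66 [176. 146.] 67 [0.472 0.383 0.131] [0.492 0.389 0.145]
```

```bash
cat >> h.py <<'E'
from scipy.optimize import minimize
def rz(a): return np.array([[np.cos(a),-np.sin(a),0],[np.sin(a),np.cos(a),0],[0,0,1]])
BOX=np.array([[sx*.03,sy*.025,sz*.016] for sx in(-1,1) for sy in(-1,1) for sz in(-1,1)])
def hullmask(c,pts,S=4):
    q=proj(c,pts); h=cv2.convexHull(((q+.5)*S).astype(np.float32)).astype(np.int32)
    m=np.zeros((384*S,512*S),np.uint8); cv2.fillConvexPoly(m,h,1)
    return cv2.resize(m.astype(np.float32),(512,384),interpolation=cv2.INTER_AREA)
def fit(cms,box,x0,z):
    """cms: list of (cam,mask). x0: x,y,yaw"""
    def cost(p):
        e=0
        for c,m in cms:
            r=hullmask(c,box@rz(p[2]).T+[p[0],p[1],z]); 
            e+=np.abs(r-m).sum()/m.sum()
        return e/len(cms)
    best=None
    for a in ([x0[2]] if x0[2] is not None else np.radians(np.arange(0,180,20))):
        s=minimize(cost,[x0[0],x0[1],a],method="Nelder-Mead",options=dict(initial_simplex=np.array([[x0[0],x0[1],a],[x0[0]+.008,x0[1],a],[x0[0],x0[1]+.008,a],[x0[0],x0[1],a+.15]]),xatol=1e-4,fatol=1e-4,maxiter=120))
        if best is None or s.fun<best.fun: best=s
    return best.x,best.fun
def holders(z=.016,cams=None):
    ct,cs=cams or (camera("top"),camera("side")); out=[]
    T=cut_out("holder1",ct); S=cut_out("holder1",cs); Wt,Ws=cloud(ct),cloud(cs)
    for t in T:
        p=np.nanmedian(Wt[t["mask"]],0)
        cms=[(ct,t["mask"])]
        for s in S:
            q=np.nanmedian(Ws[s["mask"]],0)
            if np.hypot(*(p-q)[:2])<.035: cms.append((cs,s["mask"])); break
        zz=z if p[2]<.037 else z+.010
        x,f=fit(cms,BOX,[p[0],p[1],None],zz)
        px=ct["pixels"][t["mask"]].astype(int); up=(px[:,0]-px[:,2]>50).sum()
        out.append((x[0],x[1],np.degrees(x[2])%180,up>15))
        print(np.round(x[:2],4),round(np.degrees(x[2])%180,1),"err",round(f,3),"ncam",len(cms),"conf",round(t["conf"],2),"UP" if up>15 else "down",up,"z",np.round(p[2],3))
    return out
E
python3 - <<'E'
from h import *
ct,cs=camera("top"),camera("side")
holders(cams=(ct,cs))
cv2.imwrite("pics/st_top.png",cv2.resize(ct["pixels"][190:260,105:255,::-1],None,fx=5,fy=5,interpolation=cv2.INTER_CUBIC))
cv2.imwrite("pics/st_side.png",cv2.resize(cs["pixels"][130:250,150:260,::-1],None,fx=5,fy=5,interpolation=cv2.INTER_CUBIC))
E
```

```text
[ 0.4302 -0.0925] 48.5 err 0.14 ncam 2 conf 0.8 down 0 z 0.032
[ 0.5185 -0.3799] 46.3 err 0.09 ncam 2 conf 0.73 down 0 z 0.032
[ 0.6248 -0.2317] 83.2 err 0.079 ncam 2 conf 0.62 down 0 z 0.032
[0.5277 0.1934] 3.8 err 0.937 ncam 1 conf 0.33 down 0 z 0.012
```

```bash
python3 - <<'E'
from h import *
for n in ("top","side"):
    c=camera(n); W=cloud(c); z=W[...,2]; g=c["pixels"].astype(int).sum(2)/3
    roi=(W[...,0]>.38)&(W[...,0]<.62)&(W[...,1]<.45)&(W[...,1]>.03)
    pl=roi&(np.abs(z-.010)<.004)
    pts=W[pl][:,:2]
    # plate edges: per y-bin min/max x ; per x-bin min y
    ys=np.arange(.08,.34,.01); lo=[];hi=[]
    for y in ys:
        s=pts[np.abs(pts[:,1]-y)<.005]; lo.append(s[:,0].min()); hi.append(s[:,0].max())
    xs=np.arange(.44,.565,.01); e=[pts[np.abs(pts[:,0]-x)<.005][:,1].min() for x in xs]
    print(n,"lo",np.polyfit(ys-.25,lo,1),"hi",np.polyfit(ys-.25,hi,1),"end",np.polyfit(xs-.5,e,1))
    d=roi&(g<60)&(np.abs(z-.010)<.004); p=W[d][:,:2]; p=p[(p[:,0]>.46)&(p[:,0]<.54)]
    print(" strip rect",cv2.minAreaRect(p.astype(np.float32)))
    lo=[];hi=[];yy=np.arange(.09,.2,.01)
    for y in yy:
        s=p[np.abs(p[:,1]-y)<.005]; lo.append(s[:,0].min()); hi.append(s[:,0].max())
    print(" strip mid",np.polyfit(yy-.25,(np.array(lo)+hi)/2,1), np.mean(np.array(hi)-lo))
    t=roi&(np.abs(z-.042)<.004)&(W[...,1]>.3); p=W[t]; print(" stop top", np.percentile(p,[2,50,98],axis=0).round(4).tolist(),len(p))
    hs=roi&(np.abs(z-.035)<.003)&(W[...,1]>.335); p=W[hs]; print(" hous", np.percentile(p,[1,50,99],axis=0).round(4).tolist(),len(p))
    hs=roi&(z>.06)&(W[...,1]>.3); p=W[hs]; print(" lever", np.percentile(p,[1,50,99],axis=0).round(4).tolist(),len(p), p[np.argmax(p[:,2])])
    pk=roi&(np.abs(z-.032)<.004)&(W[...,1]<.3); p=W[pk]; print(" puck",cv2.minEnclosingCircle(p[:,:2].astype(np.float32)),p.mean(0))
    tr=(np.abs(z-.018)<.006)&(np.abs(W[...,0]-.655)<.09)&(np.abs(W[...,1]+.055)<.09)
    print(" tray",cv2.minAreaRect(W[tr][:,:2].astype(np.float32)))
E
```

```text
top lo [0.09721234 0.41994649] hi [0.02277701 0.58186308] end [0.00367814 0.04007704]
 strip rect ((0.4965009391307831, 0.1904192566871643), (0.2650534212589264, 0.05895255506038666), 89.65733337402344)
 strip mid [0.01619764 0.49921011] 0.040958396891571595
 stop top [[0.4373, 0.3216, 0.0381], [0.4996, 0.339, 0.041], [0.5659, 0.4171, 0.0456]] 247
 hous [[0.4256, 0.3478, 0.0321], [0.5036, 0.38, 0.0349], [0.5907, 0.4221, 0.0378]] 620
 lever [[0.4563, 0.3639, 0.06], [0.4949, 0.3859, 0.0659], [0.5319, 0.4121, 0.1444]] 302 [0.46928222 0.39088399 0.14843323]
 puck ((0.49886196851730347, 0.2536952495574951), 0.02833273448050022) [0.4998717  0.25380106 0.03212073]
 tray ((0.6553074717521667, -0.05584418773651123), (0.1313021034002304, 0.13030928373336792), 2.2398335933685303)
side lo [0.00612935 0.42282307] hi [0.02167708 0.57661117] end [-0.0117953   0.04032073]
 strip rect ((0.4977707266807556, 0.184629887342453), (0.28428414463996887, 0.05366528779268265), 88.43889617919922)
 strip mid [0.00814228 0.50002598] 0.04507245526987449
 stop top [[0.4326, 0.3202, 0.0381], [0.495, 0.346, 0.0413], [0.5707, 0.4101, 0.0455]] 199
 hous [[0.4249, 0.3433, 0.0323], [0.4768, 0.3724, 0.0358], [0.5939, 0.4207, 0.0379]] 280
 lever [[0.4567, 0.3606, 0.0601], [0.4852, 0.3838, 0.0677], [0.534, 0.4091, 0.1444]] 250 [0.46612426 0.38683796 0.14735945]
 puck ((0.5040284395217896, 0.2537510395050049), 0.031756408512592316) [0.50041082 0.25169016 0.03265851]
 tray ((0.6560931205749512, -0.05635084956884384), (0.1324228048324585, 0.13539215922355652), 1.8108469247817993)
```

```bash
cat >> h.py <<'E'
from scipy.spatial.transform import Rotation as Ro
def Rt(yaw,tilt=0):
    """tool-down, jaw (tool y) direction at world angle yaw deg; tilt about jaw axis y (deg)"""
    a=np.radians(yaw); y=np.array([np.cos(a),np.sin(a),0]); z=np.array([0,0,-1.]); x=np.cross(y,z)
    return np.stack([x,y,z],1)@Ro.from_euler("y",tilt,degrees=True).as_matrix()
def plan(tp,tR=None,grip=None,pivot=0.0,o=None,vmax=.0395,wmax=5.9):
    """pivot: distance behind TCP (along -z) of point moving straight"""
    o=o or observe(); p=np.array(o["ee_pos"],float); R=np.array(o["orientation"],float)
    tR=R if tR is None else tR; tp=np.array(tp,float)
    d=Ro.from_matrix(R.T@tR).as_rotvec(degrees=True)
    pv=np.array([0,0,-pivot])
    a=p+R@pv; b=tp+tR@pv
    n=int(max(1,np.ceil(np.linalg.norm(b-a)/vmax),np.ceil(np.linalg.norm(d)/wmax)))
    while 1:
        rows=[];cp,cR=p,R;ok=1
        for i in range(1,n+1):
            nR=R@Ro.from_rotvec(d*i/n,degrees=True).as_matrix(); np_=a+(b-a)*i/n-nR@pv
            t=cR.T@(np_-cp)/.04; w=Ro.from_matrix(cR.T@nR).as_rotvec(degrees=True)/6
            if np.linalg.norm(t)>1.0: ok=0
            r=dict(zip(("tx","ty","tz","wx","wy","wz"),np.round(np.r_[t,w],3)))
            rows.append({k:float(v) for k,v in r.items() if abs(v)>=.002}); cp,cR=np_,nR
        if ok: break
        n+=1
    if grip is not None:
        for r in rows: r["grip"]=grip
    print(n,"rows; dist",np.round(np.linalg.norm(tp-p),4),"rot",np.round(np.linalg.norm(d),1))
    for i in range(0,n,5): print(json.dumps(rows[i:i+5]))
E
python3 - <<'E'
from h import *
plan([.4995,.2535,.10])
E
```

```text
11 rows; dist 0.4242 rot 0.0
[{"tx": -0.807, "ty": -0.436, "tz": 0.298}, {"tx": -0.807, "ty": -0.436, "tz": 0.298}, {"tx": -0.807, "ty": -0.436, "tz": 0.298}, {"tx": -0.807, "ty": -0.436, "tz": 0.298}, {"tx": -0.807, "ty": -0.436, "tz": 0.298}]
[{"tx": -0.807, "ty": -0.436, "tz": 0.298}, {"tx": -0.807, "ty": -0.436, "tz": 0.298}, {"tx": -0.807, "ty": -0.436, "tz": 0.298}, {"tx": -0.807, "ty": -0.436, "tz": 0.298}, {"tx": -0.807, "ty": -0.436, "tz": 0.298}]
[{"tx": -0.807, "ty": -0.436, "tz": 0.298}]
```

Call:
drive_tool --targets '[{"tx": -0.2,"ty": -0.9,"tz": 0.1,"grip": 0},{"tx": -0.2,"ty": -0.9,"tz": 0.1},{"tx": -0.2,"ty": -0.9,"tz": 0.1},{"tx": -0.2,"ty": -0.9,"tz": 0.1},{"tx": -0.2,"ty": -0.9,"tz": 0.1}]' --squeeze 60

```text
invalid input at $.targets[0]: expected keys tx, ty, tz, wx, wy, wz, grip
```

Call:
drive_tool --targets '[{"tx": -0.3,"ty": -0.85,"tz": 0.2},{"tx": -0.3,"ty": -0.85,"tz": 0.2},{"tx": -0.3,"ty": -0.85,"tz": 0.2}]'

```text
invalid input at $.targets[0]: expected keys tx, ty, tz, wx, wy, wz, grip
```

```bash
python3 - <<'E'
from h import *
st()
plan([.4995,.2535,.10],Rt(66))
E
```

```text
{'clock': 1.0, 'qpos': [62.2404, 17.6527, 93.6092, 0.0002, 68.7382, -3.9914], 'ee_pos': [0.2519, 0.572, 0.2313], 'orientation': [[-0.9152, 0.403, -0.0], [0.403, 0.9152, -0.0], [0.0, -0.0, -1.0]], 'contact_force': [0.461, 0.5473, 0.0963], 'opening': 1.0017}
11 rows; dist 0.4242 rot 0.2
[{"tx": -0.807, "ty": -0.436, "tz": 0.298, "wz": 0.004}, {"tx": -0.807, "ty": -0.435, "tz": 0.298, "wz": 0.004}, {"tx": -0.807, "ty": -0.435, "tz": 0.298, "wz": 0.004}, {"tx": -0.807, "ty": -0.435, "tz": 0.298, "wz": 0.004}, {"tx": -0.807, "ty": -0.434, "tz": 0.298, "wz": 0.004}]
[{"tx": -0.808, "ty": -0.434, "tz": 0.298, "wz": 0.004}, {"tx": -0.808, "ty": -0.434, "tz": 0.298, "wz": 0.004}, {"tx": -0.808, "ty": -0.434, "tz": 0.298, "wz": 0.004}, {"tx": -0.808, "ty": -0.433, "tz": 0.298, "wz": 0.004}, {"tx": -0.808, "ty": -0.433, "tz": 0.298, "wz": 0.004}]
[{"tx": -0.808, "ty": -0.433, "tz": 0.298, "wz": 0.004}]
```

```bash
sed -i 's/ if abs(v)>=.002}/}/; s/np.round(np.r_\[t,w\],3)/np.round(np.r_[t,w],2)+0.0/' h.py
```

Call:
drive_tool --targets '[{"tx": -0.2,"ty": -0.9,"tz": 0.1,"wx": 0,"wy": 0,"wz": 0,"grip": 0},{"tx": -0.2,"ty": -0.9,"tz": 0.1,"wx": 0,"wy": 0,"wz": 0,"grip": 0},{"tx": -0.2,"ty": -0.9,"tz": 0.1,"wx": 0,"wy": 0,"wz": 0,"grip": 0},{"tx": -0.2,"ty": -0.9,"tz": 0.1,"wx": 0,"wy": 0,"wz": 0,"grip": 0},{"tx": -0.2,"ty": -0.9,"tz": 0.1,"wx": 0,"wy": 0,"wz": 0,"grip": 0}]' --squeeze 60

```text
clock: 1.42
ee_pos: [0.2173, 0.3933, 0.2094]
orientation: [[-0.917, 0.399, 0.004], [0.399, 0.917, 0.008], [-0.0, 0.009, -1.0]]
contact_force: [0.1, -0.6, 0.9]
opening: 1.0
```

Call:
drive_tool --targets '[{"tx": -0.3,"ty": -0.85,"tz": 0.2,"wx": 0,"wy": 0,"wz": 0,"grip": 0},{"tx": -0.3,"ty": -0.85,"tz": 0.2,"wx": 0,"wy": 0,"wz": 0,"grip": 0},{"tx": -0.3,"ty": -0.85,"tz": 0.2,"wx": 0,"wy": 0,"wz": 0,"grip": 0}]'

```text
clock: 1.67
ee_pos: [0.2083, 0.2816, 0.1843]
orientation: [[-0.918, 0.396, 0.006], [0.396, 0.918, 0.01], [-0.002, 0.012, -1.0]]
contact_force: [0.1, 0.3, 0.4]
opening: 1.0
```

```bash
python3 - <<'E'
from h import *
st()
plan([.4995,.2535,.10],Rt(66),grip=0)
E
```

```text
{'clock': 1.6667, 'qpos': [46.2454, -12.105, 130.686, 0.1637, 60.7585, -20.4935], 'ee_pos': [0.2083, 0.2816, 0.1843], 'orientation': [[-0.9182, 0.3962, 0.0062], [0.3962, 0.9181, 0.0101], [-0.0017, 0.0117, -0.9999]], 'contact_force': [0.0502, 0.2597, 0.3819], 'opening': 0.9996}
8 rows; dist 0.3045 rot 0.9
[{"tx": -0.87, "ty": 0.28, "tz": 0.27, "wx": 0.01, "wy": 0.0, "wz": 0.01, "grip": 0}, {"tx": -0.87, "ty": 0.28, "tz": 0.27, "wx": 0.01, "wy": 0.0, "wz": 0.01, "grip": 0}, {"tx": -0.87, "ty": 0.28, "tz": 0.27, "wx": 0.01, "wy": 0.0, "wz": 0.01, "grip": 0}, {"tx": -0.87, "ty": 0.28, "tz": 0.27, "wx": 0.01, "wy": 0.0, "wz": 0.01, "grip": 0}, {"tx": -0.87, "ty": 0.28, "tz": 0.27, "wx": 0.01, "wy": 0.0, "wz": 0.01, "grip": 0}]
[{"tx": -0.87, "ty": 0.29, "tz": 0.27, "wx": 0.01, "wy": 0.0, "wz": 0.01, "grip": 0}, {"tx": -0.87, "ty": 0.29, "tz": 0.26, "wx": 0.01, "wy": 0.0, "wz": 0.01, "grip": 0}, {"tx": -0.87, "ty": 0.29, "tz": 0.26, "wx": 0.01, "wy": 0.0, "wz": 0.01, "grip": 0}]
```

Call:
drive_tool --targets '[{"tx": -0.87,"ty": 0.28,"tz": 0.27,"wx": 0,"wy": 0,"wz": 0,"grip": 0},{"tx": -0.87,"ty": 0.28,"tz": 0.27,"wx": 0,"wy": 0,"wz": 0,"grip": 0},{"tx": -0.87,"ty": 0.28,"tz": 0.27,"wx": 0,"wy": 0,"wz": 0,"grip": 0},{"tx": -0.87,"ty": 0.28,"tz": 0.27,"wx": 0,"wy": 0,"wz": 0,"grip": 0},{"tx": -0.87,"ty": 0.28,"tz": 0.27,"wx": 0,"wy": 0,"wz": 0,"grip": 0}]'

```text
clock: 2.08
ee_pos: [0.3809, 0.2502, 0.1266]
orientation: [[-0.919, 0.393, 0.002], [0.393, 0.919, 0.007], [0.001, 0.007, -1.0]]
contact_force: [-0.3, 1.4, 0.1]
opening: 1.0
```

Call:
drive_tool --targets '[{"tx": -0.87,"ty": 0.28,"tz": 0.27,"wx": 0,"wy": 0,"wz": 0,"grip": 0},{"tx": -0.87,"ty": 0.28,"tz": 0.27,"wx": 0,"wy": 0,"wz": 0,"grip": 0},{"tx": -0.8,"ty": 0.28,"tz": 0.27,"wx": 0,"wy": 0,"wz": 0,"grip": 0},{"tx": 0,"ty": 0,"tz": 0,"wx": 0,"wy": 0,"wz": 0,"grip": 0}]'

```text
clock: 2.42
ee_pos: [0.4997, 0.2387, 0.0917]
orientation: [[-0.917, 0.398, 0.008], [0.398, 0.917, 0.008], [-0.004, 0.011, -1.0]]
contact_force: [-0.5, 0.2, 0.1]
opening: 1.0
```

```bash
python3 - <<'E'
from h import *
st()
plan([.4995,.2535,.0135],Rt(66),grip=0)
E
```

```text
{'clock': 2.4167, 'qpos': [20.8576, 19.6626, 109.2601, 0.3843, 50.4938, -45.9346], 'ee_pos': [0.4997, 0.2387, 0.0917], 'orientation': [[-0.9174, 0.3979, 0.0077], [0.398, 0.9174, 0.0085], [-0.0037, 0.0108, -0.9999]], 'contact_force': [-0.5019, 0.1916, 0.142], 'opening': 0.9998}
3 rows; dist 0.0796 rot 0.9
[{"tx": 0.05, "ty": 0.11, "tz": 0.65, "wx": 0.03, "wy": 0.01, "wz": 0.03, "grip": 0}, {"tx": 0.05, "ty": 0.11, "tz": 0.65, "wx": 0.03, "wy": 0.01, "wz": 0.03, "grip": 0}, {"tx": 0.05, "ty": 0.11, "tz": 0.65, "wx": 0.03, "wy": 0.01, "wz": 0.03, "grip": 0}]
```

Call:
drive_tool --targets '[{"tx": 0.15,"ty": 0.34,"tz": 0.3,"wx": 0.1,"wy": 0,"wz": 0,"grip": 0},{"tx": 0,"ty": 0,"tz": 0.6,"wx": 0,"wy": 0,"wz": 0,"grip": 0},{"tx": 0,"ty": 0,"tz": 0.6,"wx": 0,"wy": 0,"wz": 0,"grip": 0},{"tx": 0,"ty": 0,"tz": 0.3,"wx": 0,"wy": 0,"wz": 0,"grip": 0},{"tx": 0,"ty": 0,"tz": 0,"wx": 0,"wy": 0,"wz": 0,"grip": 0}]'

```text
clock: 2.83
ee_pos: [0.5045, 0.2541, 0.0183]
orientation: [[-0.915, 0.402, 0.007], [0.402, 0.915, -0.0], [-0.006, 0.003, -1.0]]
contact_force: [-0.2, 0.7, -0.2]
opening: 1.0
```

Call:
drive_tool --targets '[{"tx": 0.12,"ty": 0.03,"tz": 0.1,"wx": 0,"wy": 0.1,"wz": 0,"grip": 0},{"tx": 0,"ty": 0,"tz": 0,"wx": 0,"wy": 0,"wz": 0,"grip": 0.6},{"tx": 0,"ty": 0,"tz": 0,"wx": 0,"wy": 0,"wz": 0,"grip": 0.6},{"tx": 0,"ty": 0,"tz": 0,"wx": 0,"wy": 0,"wz": 0,"grip": 0.6},{"tx": 0,"ty": 0,"tz": 0,"wx": 0,"wy": 0,"wz": 0,"grip": 0.6}]'

```text
clock: 3.25
ee_pos: [0.5001, 0.258, 0.0177]
orientation: [[-0.916, 0.401, -0.003], [0.401, 0.916, 0.005], [0.004, 0.004, -1.0]]
contact_force: [0.9, 0.1, -3.2]
opening: 0.622
```

Call:
drive_tool --targets '[{"tx": 0,"ty": 0,"tz": 0,"wx": 0,"wy": 0,"wz": 0,"grip": 0.6},{"tx": 0,"ty": 0,"tz": 0,"wx": 0,"wy": 0,"wz": 0,"grip": 0.6}]'

```text
clock: 3.42
ee_pos: [0.5001, 0.2581, 0.0184]
orientation: [[-0.916, 0.401, -0.002], [0.401, 0.916, 0.005], [0.004, 0.004, -1.0]]
contact_force: [0.5, 0.1, -4.0]
opening: 0.619
```

```bash
python3 - <<'E'
from h import *
o=observe(); o=dict(o); o["ee_pos"]=np.array(o["ee_pos"])+[0,0,.08]
plan([.656,-.056,.08],Rt(66),grip=0.6,o=o)
E
```

```text
9 rows; dist 0.3511 rot 0.5
[{"tx": -0.75, "ty": -0.63, "tz": 0.05, "wx": 0.0, "wy": 0.0, "wz": 0.01, "grip": 0.6}, {"tx": -0.75, "ty": -0.63, "tz": 0.05, "wx": 0.0, "wy": 0.0, "wz": 0.01, "grip": 0.6}, {"tx": -0.75, "ty": -0.62, "tz": 0.05, "wx": 0.0, "wy": 0.0, "wz": 0.01, "grip": 0.6}, {"tx": -0.75, "ty": -0.62, "tz": 0.05, "wx": 0.0, "wy": 0.0, "wz": 0.01, "grip": 0.6}, {"tx": -0.75, "ty": -0.62, "tz": 0.05, "wx": 0.0, "wy": 0.0, "wz": 0.01, "grip": 0.6}]
[{"tx": -0.75, "ty": -0.62, "tz": 0.05, "wx": 0.0, "wy": 0.0, "wz": 0.01, "grip": 0.6}, {"tx": -0.75, "ty": -0.62, "tz": 0.05, "wx": 0.0, "wy": 0.0, "wz": 0.01, "grip": 0.6}, {"tx": -0.75, "ty": -0.62, "tz": 0.05, "wx": 0.0, "wy": 0.0, "wz": 0.01, "grip": 0.6}, {"tx": -0.75, "ty": -0.62, "tz": 0.05, "wx": 0.0, "wy": 0.0, "wz": 0.01, "grip": 0.6}]
```

Call:
drive_tool --targets '[{"tx": 0,"ty": 0,"tz": -0.7,"wx": 0,"wy": 0,"wz": 0,"grip": 0.6},{"tx": 0,"ty": 0,"tz": -0.7,"wx": 0,"wy": 0,"wz": 0,"grip": 0.6},{"tx": 0,"ty": 0,"tz": -0.7,"wx": 0,"wy": 0,"wz": 0,"grip": 0.6}]'

```text
clock: 3.67
ee_pos: [0.4922, 0.2542, 0.0958]
orientation: [[-0.916, 0.401, -0.021], [0.402, 0.916, -0.002], [0.018, -0.01, -1.0]]
contact_force: [0.4, -0.6, -3.9]
opening: 0.621
```

Call:
drive_tool --targets '[{"tx": -0.75,"ty": -0.62,"tz": 0,"wx": 0,"wy": 0,"wz": 0,"grip": 0.6},{"tx": -0.75,"ty": -0.62,"tz": 0,"wx": 0,"wy": 0,"wz": 0,"grip": 0.6},{"tx": -0.75,"ty": -0.62,"tz": 0,"wx": 0,"wy": 0,"wz": 0,"grip": 0.6},{"tx": -0.75,"ty": -0.62,"tz": 0,"wx": 0,"wy": 0,"wz": 0,"grip": 0.6},{"tx": -0.75,"ty": -0.62,"tz": 0,"wx": 0,"wy": 0,"wz": 0,"grip": 0.6}]'

```text
clock: 4.08
ee_pos: [0.5843, 0.0854, 0.1023]
orientation: [[-0.921, 0.389, -0.008], [0.389, 0.921, 0.006], [0.01, 0.003, -1.0]]
contact_force: [0.1, 0.2, -2.8]
opening: 0.623
```

Call:
drive_tool --targets '[{"tx": -0.75,"ty": -0.62,"tz": 0,"wx": 0,"wy": 0,"wz": 0,"grip": 0.6},{"tx": -0.75,"ty": -0.62,"tz": 0,"wx": 0,"wy": 0,"wz": 0,"grip": 0.6},{"tx": -0.75,"ty": -0.62,"tz": 0,"wx": 0,"wy": 0,"wz": 0,"grip": 0.6},{"tx": 0,"ty": 0,"tz": 0,"wx": 0,"wy": 0,"wz": 0,"grip": 0.6}]'

```text
clock: 4.42
ee_pos: [0.6426, -0.0306, 0.1009]
orientation: [[-0.92, 0.393, -0.004], [0.393, 0.92, 0.002], [0.004, 0.001, -1.0]]
contact_force: [0.7, 0.9, -3.0]
opening: 0.625
```

```bash
python3 - <<'E'
from h import *
plan([.656,-.056,.017],Rt(66),grip=0.6)
E
```

```text
3 rows; dist 0.0887 rot 0.9
[{"tx": -0.19, "ty": -0.15, "tz": 0.7, "wx": 0.0, "wy": -0.01, "wz": 0.05, "grip": 0.6}, {"tx": -0.19, "ty": -0.15, "tz": 0.7, "wx": 0.0, "wy": -0.01, "wz": 0.05, "grip": 0.6}, {"tx": -0.19, "ty": -0.15, "tz": 0.7, "wx": 0.0, "wy": -0.01, "wz": 0.05, "grip": 0.6}]
```

Call:
drive_tool --targets '[{"tx": -0.45,"ty": -0.35,"tz": 0.3,"wx": 0,"wy": 0,"wz": 0,"grip": 0.6},{"tx": -0.15,"ty": -0.15,"tz": 0.7,"wx": 0,"wy": 0,"wz": 0,"grip": 0.6},{"tx": 0,"ty": 0,"tz": 0.7,"wx": 0,"wy": 0,"wz": 0,"grip": 0.6},{"tx": 0,"ty": 0,"tz": 0.3,"wx": 0,"wy": 0,"wz": 0,"grip": 0.6},{"tx": 0,"ty": 0,"tz": 0.05,"wx": 0,"wy": 0,"wz": 0,"grip": 0.6}]'

```text
clock: 4.83
ee_pos: [0.6596, -0.0644, 0.0172]
orientation: [[-0.916, 0.4, 0.001], [0.4, 0.916, 0.002], [-0.0, 0.002, -1.0]]
contact_force: [-0.7, 0.2, -2.9]
opening: 0.623
```

Call:
drive_tool --targets '[{"tx": 0,"ty": 0.1,"tz": 0.1,"wx": 0,"wy": 0,"wz": 0,"grip": 0.6},{"tx": 0,"ty": 0,"tz": 0,"wx": 0,"wy": 0,"wz": 0,"grip": 0.25},{"tx": 0,"ty": 0,"tz": 0,"wx": 0,"wy": 0,"wz": 0,"grip": 0.25},{"tx": 0,"ty": 0,"tz": -0.6,"wx": 0,"wy": 0,"wz": 0,"grip": 0.25},{"tx": 0,"ty": 0,"tz": -1,"wx": 0,"wy": 0,"wz": 0,"grip": 0}]'

```text
clock: 5.25
ee_pos: [0.6553, -0.0567, 0.0725]
orientation: [[-0.918, 0.397, -0.014], [0.397, 0.918, 0.005], [0.014, -0.001, -1.0]]
contact_force: [-0.1, 0.3, -0.2]
opening: 0.871
```

Call:
drive_tool --targets '[{"tx": 0,"ty": 0,"tz": -1,"wx": 0,"wy": 0,"wz": 0,"grip": 0},{"tx": 0.5,"ty": 0,"tz": -0.8,"wx": 0,"wy": 0,"wz": 0,"grip": 0}]'

```text
clock: 5.42
ee_pos: [0.6423, -0.0491, 0.1521]
orientation: [[-0.918, 0.397, -0.004], [0.397, 0.918, 0.003], [0.005, 0.001, -1.0]]
contact_force: [1.0, 0.6, 0.6]
opening: 1.003
```

```bash
python3 - <<'E'
from h import *
st(); ct,cs=camera("top"),camera("side"); save(ct,"t1.png"); save(cs,"s1.png")
holders(cams=(ct,cs))
W=cloud(cs)
for r in cut_out("puck",cs): print(r["conf"],np.nanmedian(W[r["mask"]],0))
E
```

```text
{'clock': 5.4167, 'qpos': [-8.3185, 24.4107, 94.1413, 0.164, 61.7123, -75.0345], 'ee_pos': [0.6423, -0.0491, 0.1521], 'orientation': [[-0.918, 0.3965, -0.0042], [0.3965, 0.918, 0.0032], [0.0051, 0.0012, -1.0]], 'contact_force': [1.0417, 0.6327, 0.6031], 'opening': 1.003}
[ 0.5182 -0.3788] 45.5 err 0.063 ncam 2 conf 0.92 down 0 z 0.031
[ 0.6257 -0.2302] 83.1 err 0.082 ncam 2 conf 0.75 down 0 z 0.032
[ 0.4267 -0.2264] 71.9 err 0.081 ncam 2 conf 0.53 UP 87 z 0.032
0.66 [ 0.65692088 -0.06927332  0.02601852]
```

```bash
python3 - <<'E'
from h import *
ct=camera("top"); W=cloud(ct); p=ct["pixels"].astype(int)
m=(p[...,0]>110)&(p[...,2]<70)&(p[...,1]>90); 
print(m.sum(),cv2.minAreaRect(W[m][:,:2].astype(np.float32)),np.nanmax(W[m][:,2]))
plan([.4265,-.2265,.12],Rt(-18.1),grip=0.25)
E
```

```text
337 ((0.4935249090194702, -0.11924509704113007), (0.42539358139038086, 0.12238872051239014), 35.094661712646484) 0.5222439382637998
15 rows; dist 0.2776 rot 84.8
[{"tx": 0.2, "ty": -0.41, "tz": 0.05, "wx": -0.01, "wy": -0.01, "wz": 0.94, "grip": 0.25}, {"tx": 0.16, "ty": -0.43, "tz": 0.05, "wx": -0.01, "wy": -0.01, "wz": 0.94, "grip": 0.25}, {"tx": 0.12, "ty": -0.44, "tz": 0.05, "wx": -0.01, "wy": -0.01, "wz": 0.94, "grip": 0.25}, {"tx": 0.08, "ty": -0.45, "tz": 0.05, "wx": -0.01, "wy": -0.01, "wz": 0.94, "grip": 0.25}, {"tx": 0.03, "ty": -0.46, "tz": 0.05, "wx": -0.01, "wy": -0.01, "wz": 0.94, "grip": 0.25}]
[{"tx": -0.02, "ty": -0.46, "tz": 0.05, "wx": -0.01, "wy": -0.01, "wz": 0.94, "grip": 0.25}, {"tx": -0.06, "ty": -0.46, "tz": 0.05, "wx": -0.01, "wy": -0.01, "wz": 0.94, "grip": 0.25}, {"tx": -0.1, "ty": -0.45, "tz": 0.05, "wx": -0.01, "wy": -0.01, "wz": 0.94, "grip": 0.25}, {"tx": -0.15, "ty": -0.44, "tz": 0.04, "wx": -0.01, "wy": -0.01, "wz": 0.94, "grip": 0.25}, {"tx": -0.19, "ty": -0.42, "tz": 0.04, "wx": -0.01, "wy": -0.01, "wz": 0.94, "grip": 0.25}]
[{"tx": -0.23, "ty": -0.4, "tz": 0.04, "wx": -0.01, "wy": -0.01, "wz": 0.94, "grip": 0.25}, {"tx": -0.27, "ty": -0.37, "tz": 0.04, "wx": -0.01, "wy": -0.01, "wz": 0.94, "grip": 0.25}, {"tx": -0.3, "ty": -0.35, "tz": 0.04, "wx": -0.01, "wy": -0.01, "wz": 0.94, "grip": 0.25}, {"tx": -0.34, "ty": -0.31, "tz": 0.04, "wx": -0.01, "wy": -0.01, "wz": 0.94, "grip": 0.25}, {"tx": -0.37, "ty": -0.28, "tz": 0.04, "wx": -0.01, "wy": -0.01, "wz": 0.94, "grip": 0.25}]
```

Call:
drive_tool --targets '[{"tx": 0.2,"ty": -0.41,"tz": 0.05,"wx": 0,"wy": 0,"wz": 0.95,"grip": 0.25},{"tx": 0.16,"ty": -0.43,"tz": 0.05,"wx": 0,"wy": 0,"wz": 0.95,"grip": 0.25},{"tx": 0.12,"ty": -0.44,"tz": 0.05,"wx": 0,"wy": 0,"wz": 0.95,"grip": 0.25},{"tx": 0.08,"ty": -0.45,"tz": 0.05,"wx": 0,"wy": 0,"wz": 0.95,"grip": 0.25},{"tx": 0.03,"ty": -0.46,"tz": 0.05,"wx": 0,"wy": 0,"wz": 0.95,"grip": 0.25}]'

```text
clock: 6.13
ee_pos: [0.5637, -0.105, 0.1289]
orientation: [[-0.605, 0.796, -0.024], [0.796, 0.605, 0.008], [0.021, -0.014, -1.0]]
contact_force: [0.1, -0.6, 1.6]
opening: 0.752
```

Call:
drive_tool --targets '[{"tx": 0,"ty": -0.46,"tz": 0.05,"wx": 0,"wy": 0,"wz": 0.95,"grip": 0.25},{"tx": -0.06,"ty": -0.46,"tz": 0.05,"wx": 0,"wy": 0,"wz": 0.95,"grip": 0.25},{"tx": -0.1,"ty": -0.45,"tz": 0.05,"wx": 0,"wy": 0,"wz": 0.95,"grip": 0.25},{"tx": -0.15,"ty": -0.44,"tz": 0.05,"wx": 0,"wy": 0,"wz": 0.95,"grip": 0.25},{"tx": -0.19,"ty": -0.42,"tz": 0.05,"wx": 0,"wy": 0,"wz": 0.95,"grip": 0.25}]'

```text
clock: 6.55
ee_pos: [0.4808, -0.1623, 0.1098]
orientation: [[-0.126, 0.991, -0.041], [0.992, 0.127, 0.014], [0.019, -0.039, -0.999]]
contact_force: [0.0, 0.4, -0.1]
opening: 0.749
```

Call:
drive_tool --targets '[{"tx": -0.23,"ty": -0.4,"tz": 0.05,"wx": 0,"wy": 0,"wz": 0.95,"grip": 0.25},{"tx": -0.27,"ty": -0.37,"tz": 0.05,"wx": 0,"wy": 0,"wz": 0.95,"grip": 0.25},{"tx": -0.3,"ty": -0.35,"tz": 0.05,"wx": 0,"wy": 0,"wz": 0.95,"grip": 0.25},{"tx": -0.34,"ty": -0.31,"tz": 0.05,"wx": 0,"wy": 0,"wz": 0.95,"grip": 0.25},{"tx": -0.37,"ty": -0.28,"tz": 0.05,"wx": 0,"wy": 0,"wz": 0.95,"grip": 0.25}]'

```text
clock: 6.97
ee_pos: [0.397, -0.2169, 0.093]
orientation: [[0.386, 0.921, -0.058], [0.923, -0.385, 0.023], [-0.001, -0.062, -0.998]]
contact_force: [0.2, 0.2, -0.8]
opening: 0.745
```

```bash
python3 - <<'E'
from h import *
plan([.4265,-.2265,.12],Rt(-18.1),grip=0.25)
E
```

```text
2 rows; dist 0.0412 rot 5.8
[{"tx": 0.03, "ty": 0.37, "tz": -0.36, "wx": -0.3, "wy": -0.01, "wz": -0.38, "grip": 0.25}, {"tx": 0.02, "ty": 0.38, "tz": -0.35, "wx": -0.3, "wy": -0.01, "wz": -0.38, "grip": 0.25}]
```

Call:
drive_tool --targets '[{"tx": 0.03,"ty": 0.37,"tz": -0.3,"wx": -0.3,"wy": 0,"wz": -0.38,"grip": 0.25},{"tx": 0.03,"ty": 0.37,"tz": -0.2,"wx": -0.3,"wy": 0,"wz": -0.36,"grip": 0.25},{"tx": 0,"ty": 0,"tz": 0,"wx": 0,"wy": 0,"wz": 0,"grip": 0.25}]'

```text
clock: 7.22
ee_pos: [0.4185, -0.2253, 0.1049]
orientation: [[0.319, 0.948, -0.012], [0.948, -0.319, 0.009], [0.004, -0.014, -1.0]]
contact_force: [0.9, 0.2, 0.1]
opening: 0.75
```

```bash
python3 - <<'E'
from h import *
plan([.4265,-.2265,.07],Rt(-18.1),grip=0.25)
plan([.4265,-.2265,.012],Rt(-18.1),grip=0.25)
ct=camera("top"); save(ct,"t2.png")
E
```

```text
1 rows; dist 0.0358 rot 1.0
[{"tx": 0.03, "ty": 0.21, "tz": 0.87, "wx": -0.13, "wy": -0.04, "wz": -0.09, "grip": 0.25}]
3 rows; dist 0.0932 rot 1.0
[{"tx": 0.01, "ty": 0.08, "tz": 0.77, "wx": -0.04, "wy": -0.01, "wz": -0.03, "grip": 0.25}, {"tx": 0.01, "ty": 0.07, "tz": 0.77, "wx": -0.04, "wy": -0.01, "wz": -0.03, "grip": 0.25}, {"tx": 0.01, "ty": 0.07, "tz": 0.77, "wx": -0.04, "wy": -0.01, "wz": -0.03, "grip": 0.25}]
```

Call:
drive_tool --targets '[{"tx": 0.03,"ty": 0.21,"tz": 0.5,"wx": -0.13,"wy": 0,"wz": -0.09,"grip": 0.25},{"tx": 0,"ty": 0,"tz": 0.6,"wx": 0,"wy": 0,"wz": 0,"grip": 0.25},{"tx": 0,"ty": 0,"tz": 0.5,"wx": 0,"wy": 0,"wz": 0,"grip": 0.25},{"tx": 0,"ty": 0,"tz": 0,"wx": 0,"wy": 0,"wz": 0,"grip": 0.25}]'

```text
clock: 7.6
ee_pos: [0.4232, -0.2242, 0.0352]
orientation: [[0.313, 0.95, -0.008], [0.95, -0.313, 0.009], [0.006, -0.01, -1.0]]
contact_force: [-0.7, 0.9, 0.0]
opening: 0.752
```

```bash
python3 - <<'E'
from h import *
plan([.4265,-.2265,.012],Rt(-18.1),grip=0.25)
E
```

```text
1 rows; dist 0.0236 rot 0.7
[{"tx": -0.03, "ty": 0.1, "tz": 0.58, "wx": -0.1, "wy": -0.06, "wz": -0.02, "grip": 0.25}]
```

Call:
drive_tool --targets '[{"tx": -0.03,"ty": 0.1,"tz": 0.6,"wx": -0.1,"wy": 0,"wz": 0,"grip": 0.25},{"tx": 0,"ty": 0,"tz": 0.12,"wx": 0,"wy": 0,"wz": 0,"grip": 0.25},{"tx": 0,"ty": 0,"tz": 0,"wx": 0,"wy": 0,"wz": 0,"grip": 0.7},{"tx": 0,"ty": 0,"tz": 0,"wx": 0,"wy": 0,"wz": 0,"grip": 0.7},{"tx": 0,"ty": 0,"tz": 0,"wx": 0,"wy": 0,"wz": 0,"grip": 0.7}]'

```text
clock: 8.02
ee_pos: [0.4241, -0.2241, 0.0045]
orientation: [[0.313, 0.95, -0.006], [0.95, -0.313, 0.01], [0.008, -0.009, -1.0]]
contact_force: [0.2, 0.1, -2.1]
opening: 0.575
```

Call:
drive_tool --targets '[{"tx": 0,"ty": 0,"tz": 0,"wx": 0,"wy": 0,"wz": 0,"grip": 0.7},{"tx": 0,"ty": 0,"tz": 0,"wx": 0,"wy": 0,"wz": 0,"grip": 0.7}]'

```text
clock: 8.18
ee_pos: [0.4242, -0.2241, 0.0058]
orientation: [[0.313, 0.95, -0.006], [0.95, -0.313, 0.01], [0.008, -0.008, -1.0]]
contact_force: [1.1, 0.5, -2.8]
opening: 0.575
```

```bash
python3 - <<'E'
from h import *
o=dict(observe()); o["ee_pos"]=np.array(o["ee_pos"])+[0,0,.08]
plan([.500,.23,.09],Rt(-.6),grip=.7,o=o)
E
```

```text
12 rows; dist 0.4604 rot 17.7
[{"tx": 0.95, "ty": -0.15, "tz": 0.0, "wx": -0.01, "wy": -0.01, "wz": -0.25, "grip": 0.7}, {"tx": 0.95, "ty": -0.12, "tz": 0.0, "wx": -0.01, "wy": -0.01, "wz": -0.25, "grip": 0.7}, {"tx": 0.95, "ty": -0.1, "tz": 0.0, "wx": -0.01, "wy": -0.01, "wz": -0.25, "grip": 0.7}, {"tx": 0.96, "ty": -0.07, "tz": 0.0, "wx": -0.01, "wy": -0.01, "wz": -0.25, "grip": 0.7}, {"tx": 0.96, "ty": -0.05, "tz": 0.0, "wx": -0.01, "wy": -0.01, "wz": -0.25, "grip": 0.7}]
[{"tx": 0.96, "ty": -0.02, "tz": 0.0, "wx": -0.01, "wy": -0.01, "wz": -0.25, "grip": 0.7}, {"tx": 0.96, "ty": 0.0, "tz": 0.0, "wx": -0.01, "wy": -0.01, "wz": -0.25, "grip": 0.7}, {"tx": 0.96, "ty": 0.03, "tz": -0.01, "wx": -0.01, "wy": -0.01, "wz": -0.25, "grip": 0.7}, {"tx": 0.96, "ty": 0.05, "tz": -0.01, "wx": -0.01, "wy": -0.01, "wz": -0.25, "grip": 0.7}, {"tx": 0.96, "ty": 0.07, "tz": -0.01, "wx": -0.01, "wy": -0.01, "wz": -0.25, "grip": 0.7}]
[{"tx": 0.95, "ty": 0.1, "tz": -0.01, "wx": -0.01, "wy": -0.01, "wz": -0.25, "grip": 0.7}, {"tx": 0.95, "ty": 0.12, "tz": -0.01, "wx": -0.01, "wy": -0.01, "wz": -0.25, "grip": 0.7}]
```

Call:
drive_tool --targets '[{"tx": 0,"ty": 0,"tz": -0.7,"wx": 0,"wy": 0,"wz": 0,"grip": 0.7},{"tx": 0,"ty": 0,"tz": -0.7,"wx": 0,"wy": 0,"wz": 0,"grip": 0.7},{"tx": 0,"ty": 0,"tz": -0.7,"wx": 0,"wy": 0,"wz": 0,"grip": 0.7},{"tx": 0,"ty": 0,"tz": 0,"wx": 0,"wy": 0,"wz": 0,"grip": 0.7}]'

```text
clock: 8.52
ee_pos: [0.4222, -0.2233, 0.0918]
orientation: [[0.313, 0.95, -0.011], [0.95, -0.313, 0.014], [0.009, -0.015, -1.0]]
contact_force: [2.0, -1.6, -2.1]
opening: 0.573
```

Call:
drive_tool --targets '[{"tx": 0.95,"ty": -0.15,"tz": 0,"wx": 0,"wy": 0,"wz": -0.25,"grip": 0.7},{"tx": 0.95,"ty": -0.12,"tz": 0,"wx": 0,"wy": 0,"wz": -0.25,"grip": 0.7},{"tx": 0.95,"ty": -0.1,"tz": 0,"wx": 0,"wy": 0,"wz": -0.25,"grip": 0.7},{"tx": 0.95,"ty": -0.07,"tz": 0,"wx": 0,"wy": 0,"wz": -0.25,"grip": 0.7},{"tx": 0.95,"ty": -0.05,"tz": 0,"wx": 0,"wy": 0,"wz": -0.25,"grip": 0.7}]'

```text
clock: 8.93
ee_pos: [0.4574, -0.0382, 0.0975]
orientation: [[0.197, 0.98, 0.001], [0.98, -0.197, 0.004], [0.005, 0.0, -1.0]]
contact_force: [0.4, -0.4, -2.4]
opening: 0.57
```

Call:
drive_tool --targets '[{"tx": 0.95,"ty": -0.02,"tz": 0,"wx": 0,"wy": 0,"wz": -0.25,"grip": 0.7},{"tx": 0.95,"ty": 0,"tz": 0,"wx": 0,"wy": 0,"wz": -0.25,"grip": 0.7},{"tx": 0.95,"ty": 0.03,"tz": 0,"wx": 0,"wy": 0,"wz": -0.25,"grip": 0.7},{"tx": 0.95,"ty": 0.05,"tz": 0,"wx": 0,"wy": 0,"wz": -0.25,"grip": 0.7},{"tx": 0.8,"ty": 0.07,"tz": 0,"wx": 0,"wy": 0,"wz": -0.25,"grip": 0.7}]'

```text
clock: 9.35
ee_pos: [0.4864, 0.1529, 0.0973]
orientation: [[0.061, 0.998, 0.001], [0.998, -0.061, 0.004], [0.004, 0.001, -1.0]]
contact_force: [0.6, -0.8, -2.5]
opening: 0.574
```

```bash
python3 - <<'E'
from h import *
st()
plan([.500,.275,.05],Rt(-.6),grip=.7)
E
```

```text
{'clock': 9.35, 'qpos': [12.4177, 15.1667, 114.5989, 0.2991, 50.1387, 15.7052], 'ee_pos': [0.4864, 0.1529, 0.0973], 'orientation': [[0.0607, 0.9982, 0.0008], [0.9981, -0.0607, 0.0043], [0.0043, 0.0005, -1.0]], 'contact_force': [0.6326, -0.792, -2.5467], 'opening': 0.5744}
4 rows; dist 0.1316 rot 2.9
[{"tx": 0.77, "ty": 0.04, "tz": 0.3, "wx": 0.0, "wy": -0.01, "wz": -0.12, "grip": 0.7}, {"tx": 0.77, "ty": 0.05, "tz": 0.3, "wx": 0.0, "wy": -0.01, "wz": -0.12, "grip": 0.7}, {"tx": 0.76, "ty": 0.06, "tz": 0.3, "wx": 0.0, "wy": -0.01, "wz": -0.12, "grip": 0.7}, {"tx": 0.76, "ty": 0.07, "tz": 0.3, "wx": 0.0, "wy": -0.01, "wz": -0.12, "grip": 0.7}]
```

Call:
drive_tool --targets '[{"tx": 0.77,"ty": 0.05,"tz": 0.2,"wx": 0,"wy": 0,"wz": -0.12,"grip": 0.7},{"tx": 0.77,"ty": 0.05,"tz": 0.2,"wx": 0,"wy": 0,"wz": -0.12,"grip": 0.7},{"tx": 0.77,"ty": 0.06,"tz": 0.2,"wx": 0,"wy": 0,"wz": -0.12,"grip": 0.7},{"tx": 0.6,"ty": 0.07,"tz": 0.2,"wx": 0,"wy": 0,"wz": -0.12,"grip": 0.7},{"tx": 0,"ty": 0,"tz": 0.1,"wx": 0,"wy": 0,"wz": 0,"grip": 0.7}]'

```text
clock: 9.77
ee_pos: [0.5007, 0.282, 0.0608]
orientation: [[0.0, 1.0, 0.006], [1.0, -0.0, 0.008], [0.008, 0.006, -1.0]]
contact_force: [0.2, 0.1, -1.5]
opening: 0.576
```

```bash
python3 - <<'E'
from h import *
st()
plan([.500,.282,.018],Rt(-.6),grip=.7)
E
```

```text
{'clock': 9.7667, 'qpos': [24.9004, 24.3764, 106.9647, 0.3611, 48.1279, 24.6876], 'ee_pos': [0.5007, 0.282, 0.0608], 'orientation': [[0.0004, 1.0, 0.0064], [1.0, -0.0005, 0.0082], [0.0082, 0.0064, -0.9999]], 'contact_force': [0.1552, 0.0919, -1.5234], 'opening': 0.5756}
2 rows; dist 0.0428 rot 0.8
[{"tx": 0.0, "ty": -0.01, "tz": 0.54, "wx": 0.03, "wy": -0.04, "wz": 0.05, "grip": 0.7}, {"tx": 0.0, "ty": -0.01, "tz": 0.54, "wx": 0.03, "wy": -0.04, "wz": 0.05, "grip": 0.7}]
```

Call:
drive_tool --targets '[{"tx": 0,"ty": 0,"tz": 0.5,"wx": 0,"wy": 0,"wz": 0.05,"grip": 0.7},{"tx": 0,"ty": 0,"tz": 0.4,"wx": 0,"wy": 0,"wz": 0.05,"grip": 0.7},{"tx": 0,"ty": 0,"tz": 0.05,"wx": 0,"wy": 0,"wz": 0,"grip": 0.7}]'

```text
clock: 10.02
ee_pos: [0.4995, 0.2843, 0.0203]
orientation: [[0.006, 1.0, 0.006], [1.0, -0.006, 0.007], [0.008, 0.006, -1.0]]
contact_force: [-0.2, -0.4, -2.7]
opening: 0.573
```

Call:
drive_tool --targets '[{"tx": 0.15,"ty": 0,"tz": 0,"wx": 0,"wy": 0,"wz": 0,"grip": 0.7},{"tx": 0.1,"ty": 0,"tz": 0,"wx": 0,"wy": 0,"wz": 0,"grip": 0.7}]'

```text
clock: 10.18
ee_pos: [0.4974, 0.2925, 0.0185]
orientation: [[0.008, 1.0, 0.001], [1.0, -0.008, 0.005], [0.005, 0.001, -1.0]]
contact_force: [0.0, 0.1, -2.6]
opening: 0.575
```

Call:
drive_tool --targets '[{"tx": 0.08,"ty": 0.06,"tz": 0.05,"wx": 0,"wy": 0,"wz": 0,"grip": 0.7},{"tx": 0.08,"ty": 0,"tz": 0,"wx": 0,"wy": 0,"wz": 0,"grip": 0.7}]'

```text
clock: 10.35
ee_pos: [0.4983, 0.2934, 0.0168]
orientation: [[0.005, 1.0, -0.004], [1.0, -0.005, -0.007], [-0.007, -0.004, -1.0]]
contact_force: [6.3, -14.1, -5.8]
opening: 0.571
```

Call:
drive_tool --targets '[{"tx": 0.15,"ty": 0.06,"tz": 0,"wx": 0,"wy": 0,"wz": 0,"grip": 0.7},{"tx": 0.15,"ty": 0,"tz": 0,"wx": 0,"wy": 0,"wz": 0,"grip": 0.7}]'

```text
clock: 10.52
ee_pos: [0.4982, 0.2929, 0.0172]
orientation: [[0.0, 1.0, -0.015], [1.0, -0.001, -0.03], [-0.03, -0.015, -0.999]]
contact_force: [4.6, -20.6, 1.7]
opening: 0.574
```

Call:
drive_tool --targets '[{"tx": 0,"ty": 0,"tz": 0,"wx": 0,"wy": 0,"wz": 0,"grip": 0.2},{"tx": 0,"ty": 0,"tz": 0,"wx": 0,"wy": 0,"wz": 0,"grip": 0.2},{"tx": 0,"ty": 0,"tz": 0,"wx": 0,"wy": 0,"wz": 0,"grip": 0.2},{"tx": 0,"ty": 0,"tz": -0.8,"wx": 0,"wy": 0,"wz": 0,"grip": 0.2},{"tx": -0.2,"ty": 0,"tz": -0.9,"wx": 0,"wy": 0,"wz": 0,"grip": 0.2}]'

```text
clock: 10.93
ee_pos: [0.4981, 0.2849, 0.0848]
orientation: [[0.003, 1.0, -0.02], [0.999, -0.003, -0.033], [-0.033, -0.02, -0.999]]
contact_force: [0.7, 0.5, 0.7]
opening: 0.799
```

Call:
drive_tool --targets '[{"tx": -0.9,"ty": 0,"tz": -0.3,"wx": 0,"wy": 0,"wz": 0,"grip": 0},{"tx": -0.9,"ty": 0,"tz": -0.3,"wx": 0,"wy": 0,"wz": 0,"grip": 0},{"tx": -0.9,"ty": 0,"tz": -0.3,"wx": 0,"wy": 0,"wz": 0,"grip": 0},{"tx": -0.9,"ty": 0,"tz": 0,"wx": 0,"wy": 0,"wz": 0,"grip": 0},{"tx": -0.9,"ty": 0,"tz": 0,"wx": 0,"wy": 0,"wz": 0,"grip": 0}]'

```text
clock: 11.35
ee_pos: [0.5107, 0.1134, 0.1429]
orientation: [[-0.01, 1.0, 0.013], [1.0, 0.01, -0.018], [-0.018, 0.013, -1.0]]
contact_force: [0.2, 0.3, -0.1]
opening: 1.002
```

```bash
python3 - <<'E'
from h import *
st(); ct,cs=camera("top"),camera("side"); save(cs,"s3.png")
holders(cams=(ct,cs))
E
```

```text
{'clock': 11.35, 'qpos': [8.4226, 12.3083, 111.7402, -1.3532, 55.3622, 8.6288], 'ee_pos': [0.5107, 0.1134, 0.1429], 'orientation': [[-0.0096, 0.9999, 0.0131], [0.9998, 0.0098, -0.0177], [-0.0178, 0.013, -0.9998]], 'contact_force': [0.1543, 0.2748, -0.0896], 'opening': 1.0017}
[0.4975 0.2921] 88.4 err 0.135 ncam 2 conf 0.84 UP 89 z 0.042
[ 0.6249 -0.2315] 81.0 err 0.091 ncam 2 conf 0.82 down 0 z 0.032
[ 0.4288 -0.094 ] 51.9 err 0.082 ncam 2 conf 0.81 down 0 z 0.032
[ 0.5185 -0.3792] 46.3 err 0.135 ncam 2 conf 0.66 down 0 z 0.032
```

```bash
python3 - <<'E'
from h import *
plan([.4376,-.0833,.09],Rt(-39.5),grip=.1)
E
```

```text
7 rows; dist 0.2161 rot 39.9
[{"tx": -0.7, "ty": -0.27, "tz": 0.19, "wx": 0.02, "wy": 0.02, "wz": 0.95, "grip": 0.1}, {"tx": -0.72, "ty": -0.19, "tz": 0.19, "wx": 0.02, "wy": 0.02, "wz": 0.95, "grip": 0.1}, {"tx": -0.74, "ty": -0.12, "tz": 0.19, "wx": 0.02, "wy": 0.02, "wz": 0.95, "grip": 0.1}, {"tx": -0.75, "ty": -0.05, "tz": 0.19, "wx": 0.02, "wy": 0.02, "wz": 0.95, "grip": 0.1}, {"tx": -0.75, "ty": 0.03, "tz": 0.19, "wx": 0.02, "wy": 0.02, "wz": 0.95, "grip": 0.1}]
[{"tx": -0.74, "ty": 0.1, "tz": 0.19, "wx": 0.02, "wy": 0.02, "wz": 0.95, "grip": 0.1}, {"tx": -0.73, "ty": 0.18, "tz": 0.19, "wx": 0.02, "wy": 0.02, "wz": 0.95, "grip": 0.1}]
```

Call:
drive_tool --targets '[{"tx": -0.7,"ty": -0.27,"tz": 0.1,"wx": 0,"wy": 0,"wz": 0.95,"grip": 0.1},{"tx": -0.72,"ty": -0.19,"tz": 0.1,"wx": 0,"wy": 0,"wz": 0.95,"grip": 0.1},{"tx": -0.74,"ty": -0.12,"tz": 0.1,"wx": 0,"wy": 0,"wz": 0.95,"grip": 0.1},{"tx": -0.75,"ty": -0.05,"tz": 0.1,"wx": 0,"wy": 0,"wz": 0.95,"grip": 0.1},{"tx": -0.75,"ty": 0.03,"tz": 0.1,"wx": 0,"wy": 0,"wz": 0.95,"grip": 0.1}]'

```text
clock: 11.97
ee_pos: [0.4635, -0.0186, 0.1254]
orientation: [[0.476, 0.879, 0.024], [0.879, -0.476, -0.01], [0.002, 0.026, -1.0]]
contact_force: [0.3, 0.2, 0.4]
opening: 0.9
```

Call:
drive_tool --targets '[{"tx": -0.74,"ty": 0.1,"tz": 0.1,"wx": 0,"wy": 0,"wz": 0.9,"grip": 0.1},{"tx": -0.73,"ty": 0.18,"tz": 0.1,"wx": 0,"wy": 0,"wz": 0.5,"grip": 0.1},{"tx": 0,"ty": 0,"tz": 0,"wx": 0,"wy": 0,"wz": 0,"grip": 0.1}]'

```text
clock: 12.22
ee_pos: [0.4419, -0.0751, 0.1168]
orientation: [[0.605, 0.796, 0.024], [0.796, -0.605, -0.01], [0.007, 0.025, -1.0]]
contact_force: [-0.5, 0.5, 0.3]
opening: 0.897
```

```bash
python3 - <<'E'
from h import *
plan([.4376,-.0833,.05],Rt(-39.5),grip=.1)
E
```

```text
2 rows; dist 0.0675 rot 2.7
[{"tx": -0.12, "ty": 0.0, "tz": 0.83, "wx": 0.12, "wy": -0.04, "wz": 0.19, "grip": 0.1}, {"tx": -0.12, "ty": 0.01, "tz": 0.84, "wx": 0.12, "wy": -0.04, "wz": 0.19, "grip": 0.1}]
```

Call:
drive_tool --targets '[{"tx": -0.12,"ty": 0,"tz": 0.7,"wx": 0.12,"wy": -0.04,"wz": 0.19,"grip": 0.1},{"tx": -0.12,"ty": 0,"tz": 0.7,"wx": 0.12,"wy": -0.04,"wz": 0.19,"grip": 0.1},{"tx": 0,"ty": 0,"tz": 0,"wx": 0,"wy": 0,"wz": 0,"grip": 0.1}]'

```text
clock: 12.47
ee_pos: [0.4421, -0.0811, 0.0619]
orientation: [[0.636, 0.772, 0.008], [0.772, -0.636, 0.0], [0.005, 0.006, -1.0]]
contact_force: [-1.6, 0.2, -0.4]
opening: 0.903
```

```bash
python3 - <<'E'
from h import *
plan([.4376,-.0833,.007],Rt(-39.5),grip=.1)
E
```

```text
2 rows; dist 0.0551 rot 0.4
[{"tx": -0.06, "ty": -0.03, "tz": 0.69, "wx": 0.03, "wy": -0.02, "wz": 0.0, "grip": 0.1}, {"tx": -0.06, "ty": -0.03, "tz": 0.69, "wx": 0.03, "wy": -0.02, "wz": 0.0, "grip": 0.1}]
```

Call:
drive_tool --targets '[{"tx": -0.08,"ty": -0.05,"tz": 0.65,"wx": 0,"wy": 0,"wz": 0,"grip": 0.1},{"tx": -0.04,"ty": -0.02,"tz": 0.65,"wx": 0,"wy": 0,"wz": 0,"grip": 0.1},{"tx": 0,"ty": 0,"tz": 0.05,"wx": 0,"wy": 0,"wz": 0,"grip": 0.1}]'

```text
clock: 12.72
ee_pos: [0.4429, -0.0794, 0.0091]
orientation: [[0.631, 0.776, 0.014], [0.776, -0.631, 0.0], [0.009, 0.011, -1.0]]
contact_force: [-1.9, 0.8, 0.5]
opening: 0.901
```

Call:
drive_tool --targets '[{"tx": 0,"ty": 0,"tz": 0,"wx": 0,"wy": 0,"wz": 0,"grip": 0.7},{"tx": 0,"ty": 0,"tz": 0,"wx": 0,"wy": 0,"wz": 0,"grip": 0.7},{"tx": 0,"ty": 0,"tz": 0,"wx": 0,"wy": 0,"wz": 0,"grip": 0.7},{"tx": 0,"ty": 0,"tz": 0,"wx": 0,"wy": 0,"wz": 0,"grip": 0.7},{"tx": 0,"ty": 0,"tz": 0,"wx": 0,"wy": 0,"wz": 0,"grip": 0.7}]'

```text
clock: 13.13
ee_pos: [0.4477, -0.0761, 0.0141]
orientation: [[0.625, 0.78, 0.02], [0.78, -0.625, 0.0], [0.013, 0.015, -1.0]]
contact_force: [-0.2, -0.2, -2.3]
opening: 0.569
```

```bash
python3 - <<'E'
from h import *
cs=camera("side"); cv2.imwrite("pics/s4.png",cv2.resize(cs["pixels"][200:320,150:270,::-1],None,fx=5,fy=5,interpolation=cv2.INTER_CUBIC)); st()
W=cloud(cs)
for r in cut_out("holder1",cs): print(r["conf"],np.nanmedian(W[r["mask"]],0), r["mask"].sum())
E
```

```text
{'clock': 13.1833, 'qpos': [-15.3732, 18.633, 123.796, 0.5346, 36.4501, 22.9159], 'ee_pos': [0.448, -0.0762, 0.0142], 'orientation': [[0.6253, 0.7801, 0.0204], [0.7803, -0.6255, 0.0002], [0.0128, 0.0158, -0.9998]], 'contact_force': [0.7914, 0.1924, -2.0082], 'opening': 0.5683}
0.67 [ 0.42847463 -0.10645288  0.03419407] 564
0.63 [ 0.61909098 -0.24517292  0.03180748] 609
0.61 [ 0.51233377 -0.38777925  0.03222707] 747
0.51 [0.48979282 0.2747505  0.04111514] 260
```

Call:
drive_tool --targets '[{"tx": 0,"ty": 0,"tz": 0,"wx": 0,"wy": 0,"wz": 0,"grip": 0.25},{"tx": 0,"ty": 0,"tz": 0,"wx": 0,"wy": 0,"wz": 0,"grip": 0.25},{"tx": -0.2,"ty": 0,"tz": 0.05,"wx": 0.02,"wy": -0.2,"wz": 0,"grip": 0.25},{"tx": -0.2,"ty": 0,"tz": 0.05,"wx": 0,"wy": 0,"wz": 0,"grip": 0.25}]'

```text
clock: 13.57
ee_pos: [0.4403, -0.0896, 0.012]
orientation: [[0.625, 0.78, 0.01], [0.78, -0.625, -0.017], [-0.007, 0.019, -1.0]]
contact_force: [0.0, -0.8, 0.3]
opening: 0.749
```

```bash
python3 - <<'E'
from h import *
st()
plan([.439,-.087,.007],Rt(-39.0),grip=.25)
E
```

```text
{'clock': 13.5667, 'qpos': [-16.5254, 18.6536, 124.1871, -1.2708, 36.3267, 23.1842], 'ee_pos': [0.4403, -0.0896, 0.012], 'orientation': [[0.6252, 0.7804, 0.0103], [0.7805, -0.625, -0.0168], [-0.0066, 0.0185, -0.9998]], 'contact_force': [0.0422, -0.8462, 0.3174], 'opening': 0.7488}
1 rows; dist 0.0058 rot 1.2
[{"tx": 0.03, "ty": -0.07, "tz": 0.12, "wx": 0.18, "wy": 0.06, "wz": 0.05, "grip": 0.25}]
```

Call:
drive_tool --targets '[{"tx": 0,"ty": -0.05,"tz": 0.15,"wx": 0.18,"wy": 0.06,"wz": 0,"grip": 0.25},{"tx": 0,"ty": 0,"tz": 0,"wx": 0,"wy": 0,"wz": 0,"grip": 0.7},{"tx": 0,"ty": 0,"tz": 0,"wx": 0,"wy": 0,"wz": 0,"grip": 0.7},{"tx": 0,"ty": 0,"tz": 0,"wx": 0,"wy": 0,"wz": 0,"grip": 0.7}]' --squeeze 80

```text
clock: 13.9
ee_pos: [0.438, -0.0899, 0.0067]
orientation: [[0.627, 0.779, -0.0], [0.779, -0.627, 0.001], [0.001, -0.001, -1.0]]
contact_force: [-1.3, 1.4, -2.6]
opening: 0.565
```

```bash
python3 - <<'E'
from h import *
cs=camera("side"); cv2.imwrite("pics/s5.png",cv2.resize(cs["pixels"][200:320,150:270,::-1],None,fx=5,fy=5,interpolation=cv2.INTER_CUBIC)); st()
E
```

```text
{'clock': 13.95, 'qpos': [-17.2281, 19.504, 123.9375, 0.093, 36.5846, 21.5214], 'ee_pos': [0.4379, -0.0899, 0.0066], 'orientation': [[0.6269, 0.7791, -0.0001], [0.7791, -0.6269, 0.0011], [0.0007, -0.0008, -1.0]], 'contact_force': [0.9853, -0.5156, -3.227], 'opening': 0.5683}
```

```bash
cat >> h.py <<'E'
def planG(G,yaw,tilt,grip,**k):
    R=Rt(yaw,tilt); plan(np.array(G)+R[:,2]*.019,R,grip=grip,pivot=.019,**k)
def G():
    o=observe(); R=np.array(o["orientation"]); p=np.array(o["ee_pos"])-R[:,2]*.019
    y=R[:,1]; print("G",p.round(4),"yaw",round(np.degrees(np.arctan2(y[1],y[0])),1),"jaw-elev",round(np.degrees(np.arcsin(y[2])),1),"tilt",round(np.degrees(np.arctan2(R[:,2]@np.cross(y,[0,0,-1.]),-R[2,2])),1),"open",round(o["opening"],3),"F",np.round(o["contact_force"],1),"q",np.round(o["qpos"],0),"t",round(o["clock"],1))
E
python3 - <<'E'
from h import *
o=dict(observe()); o["ee_pos"]=np.array(o["ee_pos"])+[0,0,.1]
planG([.46,-.06,.13],0,0,.7,o=o)
R=Rt(0); o["orientation"]=R; o["ee_pos"]=np.array([.46,-.06,.13])+R[:,2]*.019
planG([.46,-.06,.13],0,75,.7,o=o)
E
```

```text
7 rows; dist 0.0374 rot 38.8
[{"tx": 0.13, "ty": -0.01, "tz": -0.02, "wx": 0.0, "wy": 0.0, "wz": -0.92, "grip": 0.7}, {"tx": 0.13, "ty": 0.01, "tz": -0.02, "wx": 0.0, "wy": 0.0, "wz": -0.92, "grip": 0.7}, {"tx": 0.13, "ty": 0.02, "tz": -0.02, "wx": 0.0, "wy": 0.0, "wz": -0.92, "grip": 0.7}, {"tx": 0.13, "ty": 0.03, "tz": -0.02, "wx": 0.0, "wy": 0.0, "wz": -0.92, "grip": 0.7}, {"tx": 0.13, "ty": 0.04, "tz": -0.02, "wx": 0.0, "wy": 0.0, "wz": -0.92, "grip": 0.7}]
[{"tx": 0.12, "ty": 0.06, "tz": -0.02, "wx": 0.0, "wy": 0.0, "wz": -0.92, "grip": 0.7}, {"tx": 0.11, "ty": 0.07, "tz": -0.02, "wx": 0.0, "wy": 0.0, "wz": -0.92, "grip": 0.7}]
13 rows; dist 0.0231 rot 75.0
[{"tx": 0.05, "ty": 0.0, "tz": 0.0, "wx": 0.0, "wy": 0.96, "wz": 0.0, "grip": 0.7}, {"tx": 0.05, "ty": 0.0, "tz": 0.0, "wx": 0.0, "wy": 0.96, "wz": 0.0, "grip": 0.7}, {"tx": 0.05, "ty": 0.0, "tz": 0.0, "wx": 0.0, "wy": 0.96, "wz": 0.0, "grip": 0.7}, {"tx": 0.05, "ty": 0.0, "tz": 0.0, "wx": 0.0, "wy": 0.96, "wz": 0.0, "grip": 0.7}, {"tx": 0.05, "ty": 0.0, "tz": 0.0, "wx": 0.0, "wy": 0.96, "wz": 0.0, "grip": 0.7}]
[{"tx": 0.05, "ty": 0.0, "tz": 0.0, "wx": 0.0, "wy": 0.96, "wz": 0.0, "grip": 0.7}, {"tx": 0.05, "ty": 0.0, "tz": 0.0, "wx": 0.0, "wy": 0.96, "wz": 0.0, "grip": 0.7}, {"tx": 0.05, "ty": 0.0, "tz": 0.0, "wx": 0.0, "wy": 0.96, "wz": 0.0, "grip": 0.7}, {"tx": 0.05, "ty": 0.0, "tz": 0.0, "wx": 0.0, "wy": 0.96, "wz": 0.0, "grip": 0.7}, {"tx": 0.05, "ty": 0.0, "tz": 0.0, "wx": 0.0, "wy": 0.96, "wz": 0.0, "grip": 0.7}]
[{"tx": 0.05, "ty": 0.0, "tz": 0.0, "wx": 0.0, "wy": 0.96, "wz": 0.0, "grip": 0.7}, {"tx": 0.05, "ty": 0.0, "tz": 0.0, "wx": 0.0, "wy": 0.96, "wz": 0.0, "grip": 0.7}, {"tx": 0.05, "ty": 0.0, "tz": 0.0, "wx": 0.0, "wy": 0.96, "wz": 0.0, "grip": 0.7}]
```

Call:
drive_tool --targets '[{"tx": 0,"ty": 0,"tz": -0.8,"wx": 0,"wy": 0,"wz": 0,"grip": 0.7},{"tx": 0,"ty": 0,"tz": -0.8,"wx": 0,"wy": 0,"wz": 0,"grip": 0.7},{"tx": 0,"ty": 0,"tz": -0.8,"wx": 0,"wy": 0,"wz": 0,"grip": 0.7}]'

```text
clock: 14.2
ee_pos: [0.4282, -0.0876, 0.0957]
orientation: [[0.627, 0.778, -0.024], [0.779, -0.627, 0.008], [-0.009, -0.024, -1.0]]
contact_force: [-0.2, -0.7, -2.7]
opening: 0.572
```

Good pattern: yaw then tilt.

Call:
drive_tool --targets '[{"tx": 0.13,"ty": 0.1,"tz": -0.2,"wx": 0,"wy": 0,"wz": -0.9,"grip": 0.7},{"tx": 0.13,"ty": 0.1,"tz": -0.2,"wx": 0,"wy": 0,"wz": -0.9,"grip": 0.7},{"tx": 0.13,"ty": 0.1,"tz": -0.2,"wx": 0,"wy": 0,"wz": -0.9,"grip": 0.7},{"tx": 0.13,"ty": 0.1,"tz": -0.2,"wx": 0,"wy": 0,"wz": -0.9,"grip": 0.7},{"tx": 0.13,"ty": 0.1,"tz": -0.2,"wx": 0,"wy": 0,"wz": -0.9,"grip": 0.7}]'

```text
clock: 14.62
ee_pos: [0.4596, -0.0753, 0.141]
orientation: [[0.186, 0.982, -0.017], [0.982, -0.186, 0.005], [0.001, -0.018, -1.0]]
contact_force: [0.3, 0.3, -3.4]
opening: 0.568
```

Call:
drive_tool --targets '[{"tx": 0.13,"ty": 0.1,"tz": -0.2,"wx": 0,"wy": 0,"wz": -0.9,"grip": 0.7},{"tx": 0.05,"ty": 0.1,"tz": 0,"wx": 0,"wy": 0.9,"wz": -0.3,"grip": 0.7},{"tx": 0.05,"ty": 0.1,"tz": 0,"wx": 0,"wy": 0.95,"wz": 0,"grip": 0.7},{"tx": 0.05,"ty": 0,"tz": 0,"wx": 0,"wy": 0.95,"wz": 0,"grip": 0.7},{"tx": 0.05,"ty": 0,"tz": 0,"wx": 0,"wy": 0.95,"wz": 0,"grip": 0.7}]'

```text
clock: 15.03
ee_pos: [0.4755, -0.0586, 0.1532]
orientation: [[0.038, 0.999, 0.011], [0.917, -0.039, 0.397], [0.397, -0.005, -0.918]]
contact_force: [-0.6, -0.1, -3.1]
opening: 0.568
```

```bash
python3 - <<'E'
from h import *
G()
planG([.46,-.06,.13],0,75,.7)
E
```

```text
G [ 0.4753 -0.0661  0.1707] yaw -2.2 jaw-elev -0.3 tilt 23.4 open 0.568 F [-0.6 -0.1 -3.1] q [-26.  12. 114.  23.  66. -36.] t 15.0
9 rows; dist 0.0363 rot 51.7
[{"tx": 0.02, "ty": -0.04, "tz": 0.11, "wx": 0.03, "wy": 0.96, "wz": -0.03, "grip": 0.7}, {"tx": 0.01, "ty": -0.04, "tz": 0.1, "wx": 0.03, "wy": 0.96, "wz": -0.03, "grip": 0.7}, {"tx": 0.0, "ty": -0.04, "tz": 0.1, "wx": 0.03, "wy": 0.96, "wz": -0.03, "grip": 0.7}, {"tx": -0.01, "ty": -0.04, "tz": 0.09, "wx": 0.03, "wy": 0.96, "wz": -0.03, "grip": 0.7}, {"tx": -0.02, "ty": -0.04, "tz": 0.09, "wx": 0.03, "wy": 0.96, "wz": -0.03, "grip": 0.7}]
[{"tx": -0.03, "ty": -0.04, "tz": 0.08, "wx": 0.03, "wy": 0.96, "wz": -0.03, "grip": 0.7}, {"tx": -0.04, "ty": -0.04, "tz": 0.07, "wx": 0.03, "wy": 0.96, "wz": -0.03, "grip": 0.7}, {"tx": -0.05, "ty": -0.04, "tz": 0.06, "wx": 0.03, "wy": 0.96, "wz": -0.03, "grip": 0.7}, {"tx": -0.05, "ty": -0.04, "tz": 0.05, "wx": 0.03, "wy": 0.96, "wz": -0.03, "grip": 0.7}]
```

Call:
drive_tool --targets '[{"tx": 0.05,"ty": -0.04,"tz": 0.05,"wx": 0,"wy": 0.95,"wz": 0,"grip": 0.7},{"tx": 0.05,"ty": -0.04,"tz": 0.05,"wx": 0,"wy": 0.95,"wz": 0,"grip": 0.7},{"tx": 0.05,"ty": -0.04,"tz": 0.05,"wx": 0,"wy": 0.95,"wz": 0,"grip": 0.7},{"tx": 0,"ty": -0.04,"tz": 0.05,"wx": 0,"wy": 0.95,"wz": 0,"grip": 0.7},{"tx": 0,"ty": -0.04,"tz": 0.05,"wx": 0,"wy": 0.95,"wz": 0,"grip": 0.7}]'

```text
clock: 15.45
ee_pos: [0.4695, -0.0509, 0.1489]
orientation: [[0.02, 0.999, 0.037], [0.607, -0.041, 0.793], [0.794, 0.007, -0.608]]
contact_force: [0.8, -0.3, -2.0]
opening: 0.572
```

Call:
drive_tool --targets '[{"tx": 0,"ty": -0.04,"tz": 0.05,"wx": 0,"wy": 0.95,"wz": 0,"grip": 0.7},{"tx": 0,"ty": -0.04,"tz": 0.05,"wx": 0,"wy": 0.95,"wz": 0,"grip": 0.7},{"tx": 0,"ty": -0.04,"tz": 0.05,"wx": 0,"wy": 0.95,"wz": 0,"grip": 0.7},{"tx": 0,"ty": 0,"tz": 0,"wx": 0,"wy": 0.95,"wz": 0,"grip": 0.7},{"tx": 0,"ty": 0,"tz": 0,"wx": 0,"wy": 0,"wz": 0,"grip": 0.7}]'

```text
clock: 15.87
ee_pos: [0.4633, -0.0495, 0.1381]
orientation: [[0.009, 0.999, 0.047], [0.243, -0.048, 0.969], [0.97, 0.002, -0.243]]
contact_force: [-0.4, 0.7, -4.0]
opening: 0.563
```

```bash
python3 - <<'E'
from h import *
G(); c=camera("side"); save(c,"s6.png")
planG([.46,-.06,.07],0,76,.7)
E
```

```text
G [ 0.4624 -0.0679  0.1427] yaw -2.7 jaw-elev 0.1 tilt 75.9 open 0.563 F [-0.4  0.7 -4. ] q [-43.  41. 106.  48.  98. -65.] t 15.9
2 rows; dist 0.0745 rot 2.7
[{"tx": -0.87, "ty": -0.05, "tz": 0.32, "wx": 0.22, "wy": 0.02, "wz": -0.04, "grip": 0.7}, {"tx": -0.87, "ty": -0.05, "tz": 0.32, "wx": 0.22, "wy": 0.02, "wz": -0.04, "grip": 0.7}]
```

Call:
drive_tool --targets '[{"tx": -0.87,"ty": -0.05,"tz": 0.3,"wx": 0.22,"wy": 0.4,"wz": 0,"grip": 0.7},{"tx": -0.87,"ty": -0.05,"tz": 0.2,"wx": 0.22,"wy": 0.4,"wz": 0,"grip": 0.7},{"tx": 0,"ty": 0,"tz": 0,"wx": 0,"wy": 0.1,"wz": 0,"grip": 0.7}]'

```text
clock: 16.17
ee_pos: [0.4623, -0.0474, 0.0654]
orientation: [[-0.001, 1.0, 0.0], [0.166, -0.0, 0.986], [0.986, 0.001, -0.166]]
contact_force: [-2.8, 1.0, -3.5]
opening: 0.571
```

```bash
python3 - <<'E'
from h import *
G()
planG([.46,-.06,.05],0,82,.7)
E
```

```text
G [ 0.4623 -0.0661  0.0685] yaw -0.0 jaw-elev 0.0 tilt 80.5 open 0.571 F [-2.8  1.  -3.5] q [-42.  53. 101.  48.  98. -71.] t 16.2
1 rows; dist 0.0192 rot 1.6
[{"tx": -0.42, "ty": -0.06, "tz": 0.23, "wx": 0.0, "wy": 0.26, "wz": 0.01, "grip": 0.7}]
```

Call:
drive_tool --targets '[{"tx": -0.4,"ty": 0,"tz": 0.05,"wx": 0,"wy": 0.2,"wz": 0,"grip": 0.7},{"tx": -0.1,"ty": 0,"tz": 0,"wx": 0,"wy": 0,"wz": 0,"grip": 0.7}]'

```text
clock: 16.33
ee_pos: [0.4627, -0.0481, 0.0456]
orientation: [[-0.0, 1.0, -0.002], [0.147, 0.002, 0.989], [0.989, -0.0, -0.147]]
contact_force: [-0.6, 0.7, -2.7]
opening: 0.567
```

```bash
python3 - <<'E'
from h import *
G()
E
```

```text
G [ 0.4628 -0.0669  0.0484] yaw 0.1 jaw-elev -0.0 tilt 81.6 open 0.567 F [-0.6  0.7 -2.7] q [-42.  56.  99.  48.  98. -72.] t 16.3
```

Call:
drive_tool --targets '[{"tx": -0.1,"ty": 0,"tz": 0,"wx": 0,"wy": 0,"wz": 0,"grip": 0.7},{"tx": -0.08,"ty": 0,"tz": 0,"wx": 0,"wy": 0,"wz": 0,"grip": 0.7}]'

```text
clock: 16.5
ee_pos: [0.4644, -0.0501, 0.0423]
orientation: [[-0.005, 1.0, -0.002], [0.152, 0.003, 0.988], [0.988, 0.005, -0.152]]
contact_force: [-0.1, -0.9, -2.4]
opening: 0.567
```

Call:
drive_tool --targets '[{"tx": -0.05,"ty": 0,"tz": 0,"wx": 0,"wy": 0,"wz": 0,"grip": 0.7}]'

```text
clock: 16.58
ee_pos: [0.4655, -0.0512, 0.0425]
orientation: [[-0.009, 1.0, -0.002], [0.155, 0.003, 0.988], [0.988, 0.008, -0.155]]
contact_force: [1.0, -0.5, -2.7]
opening: 0.57
```

Call:
drive_tool --targets '[{"tx": -0.15,"ty": 0,"tz": 0,"wx": 0,"wy": 0,"wz": 0,"grip": 0.7},{"tx": -0.1,"ty": 0,"tz": 0,"wx": 0,"wy": 0,"wz": 0,"grip": 0.7}]'

```text
clock: 16.75
ee_pos: [0.467, -0.0539, 0.0383]
orientation: [[-0.015, 1.0, -0.003], [0.155, 0.005, 0.988], [0.988, 0.015, -0.155]]
contact_force: [-2.2, 3.2, 5.8]
opening: 0.571
```

Call:
drive_tool --targets '[{"tx": 0,"ty": 0,"tz": 0,"wx": 0,"wy": 0,"wz": 0,"grip": 0.2},{"tx": 0,"ty": 0,"tz": 0,"wx": 0,"wy": 0,"wz": 0,"grip": 0.2},{"tx": 0,"ty": 0,"tz": 0,"wx": 0,"wy": 0,"wz": 0,"grip": 0.1},{"tx": 0,"ty": 0,"tz": -0.3,"wx": 0,"wy": 0,"wz": 0,"grip": 0.1},{"tx": 0.1,"ty": 0,"tz": -0.8,"wx": 0,"wy": 0,"wz": 0,"grip": 0.1}]'

```text
clock: 17.17
ee_pos: [0.4661, -0.0941, 0.0513]
orientation: [[-0.014, 1.0, -0.007], [0.152, 0.01, 0.988], [0.988, 0.013, -0.152]]
contact_force: [-0.1, -0.7, -0.8]
opening: 0.899
```

Call:
drive_tool --targets '[{"tx": 0.2,"ty": 0,"tz": -0.8,"wx": 0,"wy": -0.5,"wz": 0,"grip": 0},{"tx": 0.8,"ty": 0,"tz": -0.5,"wx": 0,"wy": -0.9,"wz": 0,"grip": 0},{"tx": 0.8,"ty": 0,"tz": 0,"wx": 0,"wy": -0.9,"wz": 0,"grip": 0},{"tx": 0.8,"ty": 0,"tz": 0,"wx": 0,"wy": -0.9,"wz": 0,"grip": 0},{"tx": 0.8,"ty": 0,"tz": 0,"wx": 0,"wy": -0.9,"wz": 0,"grip": 0}]'

```text
clock: 17.58
ee_pos: [0.4643, -0.113, 0.1798]
orientation: [[0.006, 1.0, 0.005], [0.559, -0.008, 0.829], [0.829, -0.002, -0.559]]
contact_force: [1.0, -0.4, 1.2]
opening: 1.001
```

```bash
python3 - <<'E'
from h import *
G(); c=camera("side"); save(c,"s7.png")
E
```

```text
G [ 0.4642 -0.1287  0.1905] yaw -0.4 jaw-elev -0.1 tilt 56.0 open 1.001 F [ 1.  -0.4  1.2] q [-43.  28. 104.  37.  92. -57.] t 17.6
```

```bash
cat >> h.py <<'E'
SB=np.array([[sx*.025,sy*.016,sz*.03] for sx in(-1,1) for sy in(-1,1) for sz in(-1,1)])
def standing(x,y,cams=("side",)):
    cms=[]
    for n in cams:
        c=camera(n); W=cloud(c)
        for r in cut_out("holder1",c):
            q=np.nanmedian(W[r["mask"]],0)
            if np.hypot(q[0]-x,q[1]-y)<.045: cms.append((c,r["mask"])); print(n,r["conf"],q.round(3)); break
        m=(np.abs(W[...,2]-.06)<.004)&(np.hypot(W[...,0]-x,W[...,1]-y)<.05)
        if m.sum()>10: print(" top face",cv2.minAreaRect(W[m][:,:2].astype(np.float32)),m.sum())
    if cms: p,f=fit(cms,SB,[x,y,0.0],.03); print("standing",p[:2].round(4),"yaw",round(np.degrees(p[2]),1),"err",round(f,3))
E
python3 - <<'E'
from h import *
standing(.466,-.065,("side","top"))
planG([.465,-.06,.2],0,0,0)
E
```

```text
side 0.73 [ 0.465 -0.084  0.041]
 top face ((0.46796780824661255, -0.07101330161094666), (0.036636024713516235, 0.051382504403591156), 88.42994689941406) 185
top 0.75 [ 0.467 -0.067  0.06 ]
 top face ((0.4674687683582306, -0.06948951631784439), (0.030488595366477966, 0.04829553887248039), 88.63756561279297) 171
standing [ 0.4688 -0.0691] yaw 5.1 err 0.131
10 rows; dist 0.0511 rot 56.3
[{"tx": 0.07, "ty": 0.0, "tz": 0.12, "wx": 0.0, "wy": -0.94, "wz": 0.0, "grip": 0}, {"tx": 0.08, "ty": 0.0, "tz": 0.11, "wx": 0.0, "wy": -0.94, "wz": 0.0, "grip": 0}, {"tx": 0.09, "ty": 0.0, "tz": 0.1, "wx": 0.0, "wy": -0.94, "wz": 0.0, "grip": 0}, {"tx": 0.1, "ty": 0.0, "tz": 0.08, "wx": 0.0, "wy": -0.94, "wz": 0.0, "grip": 0}, {"tx": 0.11, "ty": 0.0, "tz": 0.07, "wx": 0.0, "wy": -0.94, "wz": 0.0, "grip": 0}]
[{"tx": 0.11, "ty": 0.0, "tz": 0.05, "wx": 0.0, "wy": -0.94, "wz": 0.0, "grip": 0}, {"tx": 0.12, "ty": 0.0, "tz": 0.04, "wx": 0.0, "wy": -0.94, "wz": 0.0, "grip": 0}, {"tx": 0.12, "ty": 0.0, "tz": 0.02, "wx": 0.0, "wy": -0.94, "wz": 0.0, "grip": 0}, {"tx": 0.12, "ty": 0.0, "tz": 0.01, "wx": 0.0, "wy": -0.94, "wz": 0.0, "grip": 0}, {"tx": 0.12, "ty": 0.0, "tz": -0.01, "wx": 0.0, "wy": -0.94, "wz": 0.0, "grip": 0}]
```

```bash
python3 - <<'E'
from h import *
planG([.4675,.02,.16],0,-50,0,wmax=5.7)
E
```

```text
19 rows; dist 0.1207 rot 106.3
[{"tx": 0.03, "ty": 0.0, "tz": 0.18, "wx": 0.0, "wy": -0.93, "wz": 0.0, "grip": 0}, {"tx": 0.05, "ty": 0.0, "tz": 0.17, "wx": 0.0, "wy": -0.93, "wz": 0.0, "grip": 0}, {"tx": 0.06, "ty": 0.0, "tz": 0.16, "wx": 0.0, "wy": -0.93, "wz": 0.0, "grip": 0}, {"tx": 0.08, "ty": 0.0, "tz": 0.15, "wx": 0.0, "wy": -0.93, "wz": 0.0, "grip": 0}, {"tx": 0.09, "ty": 0.0, "tz": 0.14, "wx": 0.0, "wy": -0.93, "wz": 0.0, "grip": 0}]
[{"tx": 0.11, "ty": 0.0, "tz": 0.12, "wx": 0.0, "wy": -0.93, "wz": 0.0, "grip": 0}, {"tx": 0.12, "ty": 0.0, "tz": 0.11, "wx": 0.0, "wy": -0.93, "wz": 0.0, "grip": 0}, {"tx": 0.13, "ty": 0.0, "tz": 0.09, "wx": 0.0, "wy": -0.93, "wz": 0.0, "grip": 0}, {"tx": 0.14, "ty": 0.0, "tz": 0.07, "wx": 0.0, "wy": -0.93, "wz": 0.0, "grip": 0}, {"tx": 0.14, "ty": 0.0, "tz": 0.06, "wx": 0.0, "wy": -0.93, "wz": 0.0, "grip": 0}]
[{"tx": 0.15, "ty": 0.0, "tz": 0.04, "wx": 0.0, "wy": -0.93, "wz": 0.0, "grip": 0}, {"tx": 0.15, "ty": 0.0, "tz": 0.02, "wx": 0.0, "wy": -0.93, "wz": 0.0, "grip": 0}, {"tx": 0.15, "ty": 0.0, "tz": 0.0, "wx": 0.0, "wy": -0.93, "wz": 0.0, "grip": 0}, {"tx": 0.15, "ty": 0.0, "tz": -0.02, "wx": 0.0, "wy": -0.93, "wz": 0.0, "grip": 0}, {"tx": 0.15, "ty": 0.0, "tz": -0.04, "wx": 0.0, "wy": -0.93, "wz": 0.0, "grip": 0}]
[{"tx": 0.14, "ty": 0.01, "tz": -0.06, "wx": 0.0, "wy": -0.93, "wz": 0.0, "grip": 0}, {"tx": 0.14, "ty": 0.01, "tz": -0.08, "wx": 0.0, "wy": -0.93, "wz": 0.0, "grip": 0}, {"tx": 0.13, "ty": 0.01, "tz": -0.09, "wx": 0.0, "wy": -0.93, "wz": 0.0, "grip": 0}, {"tx": 0.12, "ty": 0.01, "tz": -0.11, "wx": 0.0, "wy": -0.93, "wz": 0.0, "grip": 0}]
```

Call:
drive_tool --targets '[{"tx": 0.05,"ty": 0,"tz": 0.1,"wx": 0,"wy": -0.93,"wz": 0,"grip": 0},{"tx": 0.05,"ty": 0,"tz": 0.1,"wx": 0,"wy": -0.93,"wz": 0,"grip": 0},{"tx": 0.06,"ty": 0,"tz": 0.1,"wx": 0,"wy": -0.93,"wz": 0,"grip": 0},{"tx": 0.08,"ty": 0,"tz": 0.1,"wx": 0,"wy": -0.93,"wz": 0,"grip": 0},{"tx": 0.09,"ty": 0,"tz": 0.1,"wx": 0,"wy": -0.93,"wz": 0,"grip": 0}]'

```text
clock: 18.25
ee_pos: [0.4582, -0.092, 0.1584]
orientation: [[0.028, 0.999, -0.018], [0.88, -0.016, 0.474], [0.474, -0.029, -0.88]]
contact_force: [-0.1, -0.2, 0.0]
opening: 1.002
```

Call:
drive_tool --targets '[{"tx": 0.11,"ty": 0,"tz": 0.1,"wx": 0,"wy": -0.93,"wz": 0,"grip": 0},{"tx": 0.12,"ty": 0,"tz": 0.08,"wx": 0,"wy": -0.93,"wz": 0,"grip": 0},{"tx": 0.13,"ty": 0,"tz": 0.05,"wx": 0,"wy": -0.93,"wz": 0,"grip": 0},{"tx": 0.14,"ty": 0,"tz": 0.05,"wx": 0,"wy": -0.93,"wz": 0,"grip": 0},{"tx": 0.14,"ty": 0,"tz": 0.05,"wx": 0,"wy": -0.93,"wz": 0,"grip": 0}]'

```text
clock: 18.67
ee_pos: [0.4539, -0.0661, 0.1419]
orientation: [[0.026, 0.998, -0.05], [1.0, -0.026, -0.007], [-0.008, -0.05, -0.999]]
contact_force: [0.3, -0.3, -0.7]
opening: 0.999
```

Call:
drive_tool --targets '[{"tx": 0.15,"ty": 0,"tz": 0.03,"wx": 0,"wy": -0.93,"wz": 0,"grip": 0},{"tx": 0.15,"ty": 0,"tz": 0,"wx": 0,"wy": -0.93,"wz": 0,"grip": 0},{"tx": 0.15,"ty": 0,"tz": 0,"wx": 0,"wy": -0.93,"wz": 0,"grip": 0},{"tx": 0.15,"ty": 0,"tz": -0.03,"wx": 0,"wy": -0.93,"wz": 0,"grip": 0},{"tx": 0.15,"ty": 0,"tz": -0.05,"wx": 0,"wy": -0.93,"wz": 0,"grip": 0}]'

```text
clock: 19.08
ee_pos: [0.4505, -0.0382, 0.1279]
orientation: [[-0.005, 0.997, -0.074], [0.868, -0.032, -0.496], [-0.497, -0.067, -0.865]]
contact_force: [0.2, -0.2, -0.6]
opening: 1.001
```

```bash
python3 - <<'E'
from h import *
G()
planG([.4675,.00,.09],0,-50,0,wmax=5.7)
E
```

```text
G [ 0.452  -0.0288  0.1443] yaw -1.9 jaw-elev -3.8 tilt -29.9 open 1.001 F [ 0.2 -0.2 -0.6] q [  9.  14. 118. -33.  62.  29.] t 19.1
4 rows; dist 0.0579 rot 20.6
[{"tx": 0.28, "ty": 0.12, "tz": 0.2, "wx": -0.17, "wy": -0.84, "wz": 0.04, "grip": 0}, {"tx": 0.3, "ty": 0.12, "tz": 0.17, "wx": -0.17, "wy": -0.84, "wz": 0.04, "grip": 0}, {"tx": 0.31, "ty": 0.11, "tz": 0.14, "wx": -0.17, "wy": -0.84, "wz": 0.04, "grip": 0}, {"tx": 0.33, "ty": 0.11, "tz": 0.11, "wx": -0.17, "wy": -0.84, "wz": 0.04, "grip": 0}]
```

Call:
drive_tool --targets '[{"tx": 0.28,"ty": 0.12,"tz": 0.1,"wx": -0.17,"wy": -0.84,"wz": 0.04,"grip": 0},{"tx": 0.3,"ty": 0.12,"tz": 0.1,"wx": -0.17,"wy": -0.84,"wz": 0.04,"grip": 0},{"tx": 0.31,"ty": 0.11,"tz": 0.05,"wx": -0.17,"wy": -0.84,"wz": 0.04,"grip": 0},{"tx": 0.33,"ty": 0.11,"tz": 0,"wx": -0.17,"wy": -0.84,"wz": 0.04,"grip": 0},{"tx": 0,"ty": 0,"tz": 0,"wx": 0,"wy": 0,"wz": 0,"grip": 0}]'

```text
clock: 19.5
ee_pos: [0.4639, -0.0062, 0.0737]
orientation: [[-0.021, 1.0, -0.011], [0.62, 0.004, -0.785], [-0.785, -0.024, -0.62]]
contact_force: [-2.1, 0.6, -1.6]
opening: 0.998
```

```bash
python3 - <<'E'
from h import *
G()
planG([.4675,-.065,.032],-1,-50,0,wmax=5.7)
planG([.4675,-.03,.065],-1,-50,0,wmax=5.7)
E
```

```text
G [0.4641 0.0087 0.0855] yaw 0.3 jaw-elev -1.3 tilt -51.7 open 0.998 F [-2.1  0.6 -1.6] q [ 23.  32. 113. -50.  71.  55.] t 19.5
3 rows; dist 0.0911 rot 2.5
[{"tx": -0.03, "ty": 0.04, "tz": 0.76, "wx": 0.01, "wy": 0.1, "wz": 0.1, "grip": 0}, {"tx": -0.03, "ty": 0.04, "tz": 0.76, "wx": 0.01, "wy": 0.1, "wz": 0.1, "grip": 0}, {"tx": -0.04, "ty": 0.04, "tz": 0.76, "wx": 0.01, "wy": 0.1, "wz": 0.1, "grip": 0}]
2 rows; dist 0.0438 rot 2.5
[{"tx": -0.09, "ty": 0.05, "tz": 0.54, "wx": 0.01, "wy": 0.14, "wz": 0.15, "grip": 0}, {"tx": -0.1, "ty": 0.05, "tz": 0.54, "wx": 0.01, "wy": 0.14, "wz": 0.15, "grip": 0}]
```

Call:
drive_tool --targets '[{"tx": -0.03,"ty": 0.04,"tz": 0.7,"wx": 0,"wy": 0.1,"wz": 0.1,"grip": 0},{"tx": -0.03,"ty": 0.04,"tz": 0.7,"wx": 0,"wy": 0.1,"wz": 0.1,"grip": 0},{"tx": 0,"ty": 0,"tz": 0,"wx": 0,"wy": 0,"wz": 0,"grip": 0}]'

```text
clock: 19.75
ee_pos: [0.4631, -0.0531, 0.0319]
orientation: [[-0.016, 1.0, -0.02], [0.634, -0.005, -0.774], [-0.774, -0.025, -0.633]]
contact_force: [-0.9, -0.8, -0.7]
opening: 1.003
```

```bash
python3 - <<'E'
from h import *
G()
planG([.4675,-.065,.033],-1,-50,0,wmax=5.7)
E
```

```text
G [ 0.4635 -0.0384  0.044 ] yaw -0.3 jaw-elev -1.5 tilt -50.7 open 1.003 F [-0.9 -0.8 -0.7] q [ 17.  35. 115. -54.  65.  57.] t 19.8
1 rows; dist 0.029 rot 1.8
[{"tx": -0.21, "ty": 0.11, "tz": 0.69, "wx": -0.06, "wy": 0.12, "wz": 0.26, "grip": 0}]
```

Call:
drive_tool --targets '[{"tx": -0.12,"ty": 0.06,"tz": 0.4,"wx": -0.1,"wy": 0.1,"wz": 0.1,"grip": 0},{"tx": -0.1,"ty": 0.05,"tz": 0.33,"wx": 0,"wy": 0.05,"wz": 0.1,"grip": 0},{"tx": 0,"ty": 0,"tz": 0,"wx": 0,"wy": 0,"wz": 0,"grip": 0}]'

```text
clock: 20.0
ee_pos: [0.4637, -0.0856, 0.0166]
orientation: [[0.0, 1.0, -0.021], [0.645, -0.017, -0.764], [-0.764, -0.014, -0.645]]
contact_force: [-0.6, -0.5, -0.3]
opening: 1.002
```

```bash
python3 - <<'E'
from h import *
G()
planG([.4675,-.065,.033],-1,-50,0,wmax=5.7)
E
```

```text
G [ 0.4641 -0.0711  0.0289] yaw -1.0 jaw-elev -0.8 tilt -49.8 open 1.002 F [-0.6 -0.5 -0.3] q [ 13.  36. 116. -57.  61.  58.] t 20.0
1 rows; dist 0.0081 rot 0.8
[{"tx": 0.02, "ty": 0.08, "tz": -0.18, "wx": -0.08, "wy": -0.03, "wz": 0.1, "grip": 0}]
```

Call:
drive_tool --targets '[{"tx": 0.05,"ty": 0.08,"tz": -0.22,"wx": -0.08,"wy": 0,"wz": 0,"grip": 0},{"tx": 0,"ty": 0,"tz": 0,"wx": 0,"wy": 0,"wz": 0,"grip": 0.7},{"tx": 0,"ty": 0,"tz": 0,"wx": 0,"wy": 0,"wz": 0,"grip": 0.7},{"tx": 0,"ty": 0,"tz": 0,"wx": 0,"wy": 0,"wz": 0,"grip": 0.7},{"tx": 0,"ty": 0,"tz": 0,"wx": 0,"wy": 0,"wz": 0,"grip": 0.7}]'

```text
clock: 20.42
ee_pos: [0.4678, -0.0765, 0.0222]
orientation: [[0.002, 1.0, -0.015], [0.646, -0.013, -0.763], [-0.763, -0.008, -0.646]]
contact_force: [0.1, -0.4, -1.5]
opening: 0.569
```

Call:
drive_tool --targets '[{"tx": 0,"ty": 0,"tz": 0,"wx": 0,"wy": 0,"wz": 0,"grip": 0.7},{"tx": 0,"ty": 0,"tz": 0,"wx": 0,"wy": 0,"wz": 0,"grip": 0.7}]'

```text
clock: 20.58
ee_pos: [0.4683, -0.0751, 0.0222]
orientation: [[0.002, 1.0, -0.013], [0.647, -0.011, -0.762], [-0.762, -0.007, -0.647]]
contact_force: [-0.2, 0.2, -1.5]
opening: 0.573
```

```bash
python3 - <<'E'
from h import *
G(); c=camera("side"); cv2.imwrite("pics/s8.png",cv2.resize(c["pixels"][170:300,150:290,::-1],None,fx=4,fy=4,interpolation=cv2.INTER_CUBIC))
E
```

```text
G [ 0.4685 -0.0606  0.0345] yaw -0.6 jaw-elev -0.4 tilt -49.7 open 0.573 F [-0.2  0.2 -1.5] q [ 14.  35. 116. -56.  62.  58.] t 20.6
```

```bash
python3 - <<'E'
from h import *
o=dict(observe()); o["ee_pos"]=np.array(o["ee_pos"])+[0,0,.09]
planG([.4985,.19,.15],-.6,40,.7,o=o,wmax=5.7)
E
```

```text
16 rows; dist 0.28 rot 89.7
[{"tx": 0.27, "ty": 0.04, "tz": -0.33, "wx": 0.0, "wy": 0.93, "wz": 0.0, "grip": 0.7}, {"tx": 0.3, "ty": 0.04, "tz": -0.3, "wx": 0.0, "wy": 0.93, "wz": 0.0, "grip": 0.7}, {"tx": 0.33, "ty": 0.04, "tz": -0.28, "wx": 0.0, "wy": 0.93, "wz": 0.0, "grip": 0.7}, {"tx": 0.35, "ty": 0.04, "tz": -0.25, "wx": 0.0, "wy": 0.93, "wz": 0.0, "grip": 0.7}, {"tx": 0.38, "ty": 0.04, "tz": -0.22, "wx": 0.0, "wy": 0.93, "wz": 0.0, "grip": 0.7}]
[{"tx": 0.4, "ty": 0.04, "tz": -0.18, "wx": 0.0, "wy": 0.93, "wz": 0.0, "grip": 0.7}, {"tx": 0.41, "ty": 0.04, "tz": -0.15, "wx": 0.0, "wy": 0.93, "wz": 0.0, "grip": 0.7}, {"tx": 0.42, "ty": 0.04, "tz": -0.11, "wx": 0.0, "wy": 0.93, "wz": 0.0, "grip": 0.7}, {"tx": 0.43, "ty": 0.04, "tz": -0.08, "wx": 0.0, "wy": 0.93, "wz": 0.0, "grip": 0.7}, {"tx": 0.44, "ty": 0.04, "tz": -0.04, "wx": 0.0, "wy": 0.93, "wz": 0.0, "grip": 0.7}]
[{"tx": 0.44, "ty": 0.04, "tz": 0.0, "wx": 0.0, "wy": 0.93, "wz": 0.0, "grip": 0.7}, {"tx": 0.44, "ty": 0.04, "tz": 0.04, "wx": 0.0, "wy": 0.93, "wz": 0.0, "grip": 0.7}, {"tx": 0.43, "ty": 0.04, "tz": 0.08, "wx": 0.0, "wy": 0.93, "wz": 0.0, "grip": 0.7}, {"tx": 0.42, "ty": 0.04, "tz": 0.12, "wx": 0.0, "wy": 0.93, "wz": 0.0, "grip": 0.7}, {"tx": 0.41, "ty": 0.04, "tz": 0.15, "wx": 0.0, "wy": 0.93, "wz": 0.0, "grip": 0.7}]
[{"tx": 0.39, "ty": 0.04, "tz": 0.19, "wx": 0.0, "wy": 0.93, "wz": 0.0, "grip": 0.7}]
```

Call:
drive_tool --targets '[{"tx": -0.61,"ty": 0,"tz": -0.52,"wx": 0,"wy": 0,"wz": 0,"grip": 0.7},{"tx": -0.61,"ty": 0,"tz": -0.52,"wx": 0,"wy": 0,"wz": 0,"grip": 0.7},{"tx": -0.61,"ty": 0,"tz": -0.52,"wx": 0,"wy": 0,"wz": 0,"grip": 0.7}]'

```text
clock: 20.88
ee_pos: [0.462, -0.0752, 0.111]
orientation: [[-0.015, 1.0, -0.027], [0.648, -0.011, -0.761], [-0.761, -0.03, -0.648]]
contact_force: [0.3, 0.6, -2.8]
opening: 0.576
```

Call:
drive_tool --targets '[{"tx": 0.27,"ty": 0.06,"tz": -0.36,"wx": -0.1,"wy": 0.93,"wz": 0.1,"grip": 0.7},{"tx": 0.3,"ty": 0.06,"tz": -0.33,"wx": -0.1,"wy": 0.93,"wz": 0,"grip": 0.7},{"tx": 0.33,"ty": 0.06,"tz": -0.3,"wx": 0,"wy": 0.93,"wz": 0,"grip": 0.7},{"tx": 0.35,"ty": 0.05,"tz": -0.27,"wx": 0,"wy": 0.93,"wz": 0,"grip": 0.7},{"tx": 0.38,"ty": 0.05,"tz": -0.24,"wx": 0,"wy": 0.93,"wz": 0,"grip": 0.7}]'

```text
clock: 21.3
ee_pos: [0.4731, 0.0191, 0.121]
orientation: [[-0.002, 1.0, -0.004], [0.936, 0.001, -0.352], [-0.352, -0.005, -0.936]]
contact_force: [-0.4, -0.2, -1.8]
opening: 0.574
```

Call:
drive_tool --targets '[{"tx": 0.4,"ty": 0.05,"tz": -0.2,"wx": 0,"wy": 0.93,"wz": 0,"grip": 0.7},{"tx": 0.41,"ty": 0.05,"tz": -0.18,"wx": 0,"wy": 0.93,"wz": 0,"grip": 0.7},{"tx": 0.42,"ty": 0.05,"tz": -0.14,"wx": 0,"wy": 0.93,"wz": 0,"grip": 0.7},{"tx": 0.43,"ty": 0.05,"tz": -0.1,"wx": 0,"wy": 0.93,"wz": 0,"grip": 0.7},{"tx": 0.44,"ty": 0.05,"tz": -0.05,"wx": 0,"wy": 0.93,"wz": 0,"grip": 0.7}]'

```text
clock: 21.72
ee_pos: [0.4815, 0.1123, 0.1372]
orientation: [[-0.005, 1.0, -0.004], [0.989, 0.006, 0.15], [0.15, -0.003, -0.989]]
contact_force: [-1.5, -0.6, -3.3]
opening: 0.573
```

```bash
python3 - <<'E'
from h import *
G()
planG([.4985,.19,.12],-.6,40,.7,wmax=5.7)
E
```

```text
G [0.4815 0.1094 0.156 ] yaw 0.3 jaw-elev -0.2 tilt 8.6 open 0.573 F [-1.5 -0.6 -3.3] q [  2.  10. 116.  11.  54.  -4.] t 21.7
6 rows; dist 0.0969 rot 31.4
[{"tx": 0.35, "ty": 0.07, "tz": 0.2, "wx": -0.02, "wy": 0.87, "wz": 0.02, "grip": 0.7}, {"tx": 0.33, "ty": 0.07, "tz": 0.22, "wx": -0.02, "wy": 0.87, "wz": 0.02, "grip": 0.7}, {"tx": 0.31, "ty": 0.07, "tz": 0.25, "wx": -0.02, "wy": 0.87, "wz": 0.02, "grip": 0.7}, {"tx": 0.29, "ty": 0.07, "tz": 0.27, "wx": -0.02, "wy": 0.87, "wz": 0.02, "grip": 0.7}, {"tx": 0.26, "ty": 0.07, "tz": 0.29, "wx": -0.02, "wy": 0.87, "wz": 0.02, "grip": 0.7}]
[{"tx": 0.23, "ty": 0.07, "tz": 0.31, "wx": -0.02, "wy": 0.87, "wz": 0.02, "grip": 0.7}]
```

Call:
drive_tool --targets '[{"tx": 0.35,"ty": 0.08,"tz": 0.2,"wx": 0,"wy": 0.88,"wz": 0,"grip": 0.7},{"tx": 0.33,"ty": 0.08,"tz": 0.2,"wx": 0,"wy": 0.88,"wz": 0,"grip": 0.7},{"tx": 0.31,"ty": 0.08,"tz": 0.2,"wx": 0,"wy": 0.88,"wz": 0,"grip": 0.7},{"tx": 0.29,"ty": 0.08,"tz": 0.25,"wx": 0,"wy": 0.88,"wz": 0,"grip": 0.7},{"tx": 0.26,"ty": 0.08,"tz": 0.25,"wx": 0,"wy": 0.88,"wz": 0,"grip": 0.7}]'

```text
clock: 22.13
ee_pos: [0.4975, 0.1883, 0.1193]
orientation: [[-0.011, 1.0, -0.002], [0.807, 0.01, 0.59], [0.59, 0.005, -0.807]]
contact_force: [-0.7, -0.2, -2.4]
opening: 0.575
```

Call:
drive_tool --targets '[{"tx": 0.15,"ty": 0.07,"tz": 0.2,"wx": 0,"wy": 0.6,"wz": 0,"grip": 0.7},{"tx": 0,"ty": 0,"tz": 0,"wx": 0,"wy": 0,"wz": 0,"grip": 0.7}]'

```text
clock: 22.3
ee_pos: [0.4976, 0.1975, 0.1129]
orientation: [[-0.007, 1.0, -0.008], [0.766, 0.01, 0.643], [0.643, -0.002, -0.766]]
contact_force: [-1.1, -0.4, -3.1]
opening: 0.568
```

```bash
python3 - <<'E'
from h import *
G(); c=camera("side"); cv2.imwrite("pics/s9.png",cv2.resize(c["pixels"][100:260,110:300,::-1],None,fx=4,fy=3.6,interpolation=cv2.INTER_CUBIC))
planG([.4985,.21,.06],-.6,40,.7,wmax=5.7)
E
```

```text
G [0.4978 0.1853 0.1274] yaw 0.6 jaw-elev -0.1 tilt 40.0 open 0.568 F [-1.1 -0.4 -3.1] q [ -6.  20. 117.  48.  59. -38.] t 22.3
2 rows; dist 0.0723 rot 1.2
[{"tx": -0.3, "ty": 0.02, "tz": 0.85, "wx": -0.07, "wy": 0.01, "wz": 0.07, "grip": 0.7}, {"tx": -0.31, "ty": 0.01, "tz": 0.85, "wx": -0.07, "wy": 0.01, "wz": 0.07, "grip": 0.7}]
```

Call:
drive_tool --targets '[{"tx": -0.3,"ty": 0.02,"tz": 0.8,"wx": -0.05,"wy": 0,"wz": 0.07,"grip": 0.7},{"tx": -0.3,"ty": 0.02,"tz": 0.8,"wx": -0.05,"wy": 0,"wz": 0.07,"grip": 0.7},{"tx": 0,"ty": 0,"tz": 0,"wx": 0,"wy": 0,"wz": 0,"grip": 0.7}]'

```text
clock: 22.6
ee_pos: [0.5016, 0.2187, 0.0489]
orientation: [[0.003, 1.0, 0.007], [0.772, -0.006, 0.636], [0.636, 0.004, -0.772]]
contact_force: [-1.7, 0.0, -2.7]
opening: 0.571
```

```bash
python3 - <<'E'
from h import *
G()
planG([.4985,.212,.036],-.6,40,.7,wmax=5.7)
E
```

```text
G [0.5015 0.2067 0.0636] yaw -0.4 jaw-elev 0.2 tilt 39.5 open 0.571 F [-1.7  0.  -2.7] q [ -3.  27. 117.  53.  52. -43.] t 22.6
1 rows; dist 0.0282 rot 0.6
[{"tx": -0.33, "ty": -0.08, "tz": 0.62, "wx": 0.0, "wy": 0.09, "wz": 0.05, "grip": 0.7}]
```

Call:
drive_tool --targets '[{"tx": -0.2,"ty": -0.06,"tz": 0.35,"wx": 0,"wy": 0.05,"wz": 0,"grip": 0.7},{"tx": -0.2,"ty": -0.04,"tz": 0.25,"wx": 0,"wy": 0,"wz": 0,"grip": 0.7},{"tx": -0.05,"ty": 0,"tz": 0.06,"wx": 0,"wy": 0,"wz": 0,"grip": 0.7}]'

```text
clock: 22.85
ee_pos: [0.4988, 0.2226, 0.0194]
orientation: [[-0.003, 1.0, 0.006], [0.77, -0.001, 0.638], [0.638, 0.007, -0.77]]
contact_force: [-2.2, -6.4, 9.0]
opening: 0.567
```

```bash
python3 - <<'E'
from h import *
G(); c=camera("side"); cv2.imwrite("pics/s10.png",cv2.resize(c["pixels"][100:260,110:300,::-1],None,fx=4,fy=3.6,interpolation=cv2.INTER_CUBIC))
planG([.4985,.22,.036],-.6,40,.7,wmax=5.7)
E
```

```text
G [0.4987 0.2105 0.034 ] yaw -0.1 jaw-elev 0.4 tilt 39.7 open 0.567 F [-2.2 -6.4  9. ] q [ -3.  31. 117.  56.  50. -47.] t 22.9
1 rows; dist 0.0097 rot 0.7
[{"tx": 0.21, "ty": -0.01, "tz": 0.12, "wx": 0.0, "wy": 0.05, "wz": 0.11, "grip": 0.7}]
```

Call:
drive_tool --targets '[{"tx": 0.16,"ty": 0,"tz": 0.09,"wx": 0,"wy": 0,"wz": 0.05,"grip": 0.7},{"tx": 0.16,"ty": 0,"tz": 0.12,"wx": 0,"wy": 0,"wz": 0,"grip": 0.7}]'

```text
clock: 23.07
ee_pos: [0.5012, 0.2374, 0.0239]
orientation: [[0.001, 1.0, 0.01], [0.77, -0.007, 0.638], [0.638, 0.007, -0.77]]
contact_force: [0.1, -0.5, -1.6]
opening: 0.567
```

Call:
drive_tool --targets '[{"tx": 0.14,"ty": 0,"tz": 0.11,"wx": 0,"wy": 0,"wz": 0,"grip": 0.7},{"tx": 0.1,"ty": 0,"tz": 0.08,"wx": 0,"wy": 0,"wz": 0,"grip": 0.7}]'

```text
clock: 23.23
ee_pos: [0.5031, 0.2406, 0.0232]
orientation: [[-0.014, 1.0, 0.015], [0.785, 0.002, 0.619], [0.619, 0.02, -0.785]]
contact_force: [-9.6, -41.7, 12.4]
opening: 0.573
```

Call:
drive_tool --targets '[{"tx": -0.12,"ty": -0.1,"tz": 0.0,"wx": -0.05,"wy": 0.1,"wz": 0,"grip": 0.7},{"tx": -0.05,"ty": -0.03,"tz": 0.06,"wx": 0,"wy": 0.05,"wz": 0,"grip": 0.7}]'

```text
clock: 23.4
ee_pos: [0.5007, 0.2354, 0.0202]
orientation: [[-0.02, 0.999, 0.026], [0.778, -0.0, 0.629], [0.628, 0.033, -0.777]]
contact_force: [-1.3, -2.2, 3.7]
opening: 0.572
```

```bash
python3 - <<'E'
from h import *
G()
E
```

```text
G [0.5002 0.2234 0.035 ] yaw -0.0 jaw-elev 1.9 tilt 39.0 open 0.572 F [-1.3 -2.2  3.7] q [ -1.  30. 118.  57.  48. -47.] t 23.4
```

Call:
drive_tool --targets '[{"tx": 0,"ty": -0.05,"tz": 0,"wx": 0.3,"wy": 0.1,"wz": 0,"grip": 0.7},{"tx": 0.1,"ty": 0,"tz": 0.1,"wx": 0,"wy": 0,"wz": 0,"grip": 0.7}]'

```text
clock: 23.57
ee_pos: [0.4998, 0.2407, 0.0212]
orientation: [[-0.021, 1.0, -0.003], [0.772, 0.018, 0.636], [0.636, 0.011, -0.772]]
contact_force: [-4.9, -47.9, 15.3]
opening: 0.573
```

Call:
drive_tool --targets '[{"tx": 0.1,"ty": 0,"tz": 0.1,"wx": 0,"wy": 0,"wz": 0,"grip": 0.7}]'

```text
clock: 23.65
ee_pos: [0.5015, 0.2409, 0.0192]
orientation: [[-0.026, 1.0, 0.002], [0.78, 0.019, 0.625], [0.625, 0.017, -0.78]]
contact_force: [-15.1, -56.3, 24.6]
opening: 0.574
```

```bash
python3 - <<'E'
from h import *
G()
E
```

```text
G [0.5015 0.229  0.0341] yaw 1.1 jaw-elev 1.0 tilt 38.7 open 0.574 F [-15.1 -56.3  24.6] q [ -0.  31. 116.  56.  49. -46.] t 23.6
```

Call:
drive_tool --targets '[{"tx": -0.02,"ty": 0,"tz": -0.04,"wx": 0,"wy": 0,"wz": 0,"grip": 0.2},{"tx": 0,"ty": 0,"tz": 0,"wx": 0,"wy": 0,"wz": 0,"grip": 0.2},{"tx": 0,"ty": 0,"tz": 0,"wx": 0,"wy": 0,"wz": 0,"grip": 0.15},{"tx": 0,"ty": 0,"tz": -0.6,"wx": 0,"wy": 0,"wz": 0,"grip": 0.15},{"tx": 0,"ty": 0,"tz": -0.9,"wx": 0,"wy": 0,"wz": 0,"grip": 0.1}]'

```text
clock: 24.07
ee_pos: [0.4992, 0.2067, 0.0676]
orientation: [[-0.026, 1.0, -0.004], [0.778, 0.023, 0.628], [0.628, 0.013, -0.778]]
contact_force: [1.0, -0.5, 0.8]
opening: 0.898
```

Call:
drive_tool --targets '[{"tx": 0,"ty": 0,"tz": -0.9,"wx": 0,"wy": -0.8,"wz": 0,"grip": 0},{"tx": 0,"ty": 0,"tz": -0.9,"wx": 0,"wy": -0.8,"wz": 0,"grip": 0},{"tx": -0.3,"ty": 0,"tz": -0.6,"wx": 0,"wy": -0.8,"wz": 0,"grip": 0},{"tx": -0.8,"ty": 0,"tz": 0,"wx": 0,"wy": -0.8,"wz": 0,"grip": 0},{"tx": -0.8,"ty": 0,"tz": 0,"wx": 0,"wy": -0.8,"wz": 0,"grip": 0}]'

```text
clock: 24.48
ee_pos: [0.5058, 0.0826, 0.1289]
orientation: [[-0.027, 0.999, 0.019], [0.969, 0.022, 0.247], [0.247, 0.025, -0.969]]
contact_force: [0.2, -0.7, -1.1]
opening: 0.999
```

Call:
drive_tool --targets '[{"tx": -0.9,"ty": 0,"tz": 0,"wx": 0,"wy": -0.8,"wz": 0,"grip": 0},{"tx": -0.9,"ty": 0,"tz": 0,"wx": 0,"wy": -0.8,"wz": 0,"grip": 0},{"tx": -0.9,"ty": 0,"tz": 0,"wx": 0,"wy": 0,"wz": 0,"grip": 0}]'

```text
clock: 24.73
ee_pos: [0.5112, -0.0203, 0.1154]
orientation: [[-0.033, 0.999, 0.03], [0.997, 0.031, 0.076], [0.075, 0.032, -0.997]]
contact_force: [-0.1, 0.9, 0.4]
opening: 1.002
```

```bash
python3 - <<'E'
from h import *
G(); ct,cs=camera("top"),camera("side"); save(cs,"s11.png"); cv2.imwrite("pics/t11.png",cv2.resize(ct["pixels"][190:260,105:255,::-1],None,fx=5,fy=5,interpolation=cv2.INTER_CUBIC))
holders(cams=(ct,cs))
E
```

```text
G [ 0.5106 -0.0218  0.1343] yaw 1.8 jaw-elev 1.9 tilt 4.3 open 1.002 F [-0.1  0.9  0.4] q [-10.  13. 115.   6.  51. -16.] t 24.7
[0.4993 0.298 ] 89.6 err 0.429 ncam 2 conf 0.75 UP 90 z 0.042
[ 0.5177 -0.3793] 46.3 err 0.107 ncam 1 conf 0.72 down 0 z 0.032
[0.5014 0.2331] 87.4 err 0.217 ncam 2 conf 0.67 UP 89 z 0.042
[ 0.626  -0.2301] 86.8 err 0.17 ncam 1 conf 0.63 down 0 z 0.032
```

```bash
python3 - <<'E'
from h import *
plan([.627,-.2175,.10],Rt(-7),grip=.1)
E
```

```text
6 rows; dist 0.2279 rot 9.7
[{"tx": -0.83, "ty": 0.46, "tz": 0.01, "wx": 0.04, "wy": -0.13, "wz": 0.23, "grip": 0.1}, {"tx": -0.82, "ty": 0.48, "tz": 0.02, "wx": 0.04, "wy": -0.13, "wz": 0.23, "grip": 0.1}, {"tx": -0.81, "ty": 0.5, "tz": 0.03, "wx": 0.04, "wy": -0.13, "wz": 0.23, "grip": 0.1}, {"tx": -0.79, "ty": 0.52, "tz": 0.04, "wx": 0.04, "wy": -0.13, "wz": 0.23, "grip": 0.1}, {"tx": -0.78, "ty": 0.54, "tz": 0.05, "wx": 0.04, "wy": -0.13, "wz": 0.23, "grip": 0.1}]
[{"tx": -0.76, "ty": 0.56, "tz": 0.05, "wx": 0.04, "wy": -0.13, "wz": 0.23, "grip": 0.1}]
```

Call:
drive_tool --targets '[{"tx": -0.83,"ty": 0.46,"tz": 0,"wx": 0.05,"wy": -0.15,"wz": 0.2,"grip": 0.1},{"tx": -0.82,"ty": 0.48,"tz": 0,"wx": 0.05,"wy": -0.15,"wz": 0.2,"grip": 0.1},{"tx": -0.81,"ty": 0.5,"tz": 0,"wx": 0.05,"wy": -0.15,"wz": 0.2,"grip": 0.1},{"tx": -0.79,"ty": 0.52,"tz": 0,"wx": 0.05,"wy": -0.15,"wz": 0.2,"grip": 0.1},{"tx": -0.78,"ty": 0.54,"tz": 0,"wx": 0.05,"wy": -0.1,"wz": 0.2,"grip": 0.1}]'

```text
clock: 25.35
ee_pos: [0.6056, -0.1731, 0.1059]
orientation: [[0.072, 0.997, -0.011], [0.997, -0.072, 0.017], [0.016, -0.012, -1.0]]
contact_force: [0.8, 1.2, 0.7]
opening: 0.899
```

```bash
python3 - <<'E'
from h import *
G(); holders()
plan([.627,-.2175,.06],Rt(-7),grip=.1)
E
```

```text
G [ 0.6058 -0.1734  0.1249] yaw -4.1 jaw-elev -0.7 tilt 0.9 open 0.899 F [0.8 1.2 0.7] q [-20.  27.  97.   1.  57. -17.] t 25.4
[0.5023 0.2336] 90.1 err 0.068 ncam 2 conf 0.94 UP 91 z 0.042
[0.4989 0.2966] 90.6 err 0.469 ncam 2 conf 0.85 UP 91 z 0.042
[ 0.767  -0.1722] 148.5 err 0.269 ncam 1 conf 0.72 UP 96 z 0.075
[ 0.5193 -0.3794] 46.7 err 0.092 ncam 2 conf 0.57 down 0 z 0.032
2 rows; dist 0.0674 rot 3.1
[{"tx": -0.54, "ty": 0.32, "tz": 0.56, "wx": -0.06, "wy": -0.08, "wz": 0.24, "grip": 0.1}, {"tx": -0.53, "ty": 0.33, "tz": 0.56, "wx": -0.06, "wy": -0.08, "wz": 0.24, "grip": 0.1}]
```

Call:
drive_tool --targets '[{"tx": -0.5,"ty": 0.3,"tz": 0.4,"wx": -0.06,"wy": -0.1,"wz": 0.22,"grip": 0.1},{"tx": -0.5,"ty": 0.3,"tz": 0.4,"wx": -0.06,"wy": -0.1,"wz": 0.22,"grip": 0.1},{"tx": 0,"ty": 0,"tz": 0,"wx": 0,"wy": 0,"wz": 0,"grip": 0.1}]'

```text
clock: 25.8
ee_pos: [0.6245, -0.2075, 0.0727]
orientation: [[0.114, 0.993, -0.002], [0.993, -0.114, -0.001], [-0.001, -0.002, -1.0]]
contact_force: [-0.3, 0.1, 0.3]
opening: 0.899
```

```bash
python3 - <<'E'
from h import *
plan([.627,-.2185,.007],Rt(-7),grip=.1)
c=camera("side"); cv2.imwrite("pics/s12.png",cv2.resize(c["pixels"][200:320,250:370,::-1],None,fx=5,fy=5,interpolation=cv2.INTER_CUBIC))
E
```

```text
2 rows; dist 0.0667 rot 0.4
[{"tx": -0.13, "ty": 0.05, "tz": 0.82, "wx": -0.01, "wy": 0.0, "wz": 0.04, "grip": 0.1}, {"tx": -0.13, "ty": 0.05, "tz": 0.82, "wx": -0.01, "wy": 0.0, "wz": 0.04, "grip": 0.1}]
```

Call:
drive_tool --targets '[{"tx": -0.2,"ty": 0.05,"tz": 0.65,"wx": 0,"wy": 0,"wz": 0.04,"grip": 0.1},{"tx": -0.15,"ty": 0.05,"tz": 0.65,"wx": 0,"wy": 0,"wz": 0.04,"grip": 0.1},{"tx": -0.05,"ty": 0,"tz": 0.15,"wx": 0,"wy": 0,"wz": 0,"grip": 0.1}]'

```text
clock: 26.1
ee_pos: [0.6275, -0.2156, 0.0191]
orientation: [[0.117, 0.993, 0.001], [0.993, -0.117, 0.004], [0.004, 0.001, -1.0]]
contact_force: [-0.8, 0.2, -1.5]
opening: 0.899
```

```bash
python3 - <<'E'
from h import *
plan([.627,-.2185,.007],Rt(-7),grip=.1)
E
```

```text
1 rows; dist 0.0124 rot 0.4
[{"tx": -0.07, "ty": -0.01, "tz": 0.3, "wx": 0.01, "wy": -0.04, "wz": 0.05, "grip": 0.1}]
```

Call:
drive_tool --targets '[{"tx": -0.1,"ty": 0,"tz": 0.3,"wx": 0,"wy": 0,"wz": 0,"grip": 0.1},{"tx": 0,"ty": 0,"tz": 0,"wx": 0,"wy": 0,"wz": 0,"grip": 0.7},{"tx": 0,"ty": 0,"tz": 0,"wx": 0,"wy": 0,"wz": 0,"grip": 0.7},{"tx": 0,"ty": 0,"tz": 0,"wx": 0,"wy": 0,"wz": 0,"grip": 0.7},{"tx": 0,"ty": 0,"tz": 0,"wx": 0,"wy": 0,"wz": 0,"grip": 0.7}]'

```text
clock: 26.52
ee_pos: [0.6259, -0.2142, 0.0089]
orientation: [[0.112, 0.994, -0.001], [0.994, -0.112, 0.007], [0.007, -0.001, -1.0]]
contact_force: [0.3, 0.2, -2.8]
opening: 0.572
```

```bash
python3 - <<'E'
from h import *
G()
c=camera("side"); cv2.imwrite("pics/s13.png",cv2.resize(c["pixels"][200:320,250:370,::-1],None,fx=5,fy=5,interpolation=cv2.INTER_CUBIC))
o=dict(observe()); o["ee_pos"]=np.array(o["ee_pos"])+[0,0,.14]
planG([.46,-.06,.16],0,75,.7,o=o,wmax=5.7)
E
```

```text
G [ 0.626  -0.2143  0.0279] yaw -6.4 jaw-elev -0.1 tilt 0.4 open 0.572 F [ 0.3  0.2 -2.8] q [-23.  37.  94.   0.  49. -17.] t 26.5
14 rows; dist 0.2396 rot 74.9
[{"tx": 0.28, "ty": -0.33, "tz": 0.01, "wx": 0.05, "wy": 0.89, "wz": -0.07, "grip": 0.7}, {"tx": 0.28, "ty": -0.33, "tz": 0.04, "wx": 0.05, "wy": 0.89, "wz": -0.07, "grip": 0.7}, {"tx": 0.28, "ty": -0.32, "tz": 0.06, "wx": 0.05, "wy": 0.89, "wz": -0.07, "grip": 0.7}, {"tx": 0.28, "ty": -0.32, "tz": 0.09, "wx": 0.05, "wy": 0.89, "wz": -0.07, "grip": 0.7}, {"tx": 0.27, "ty": -0.32, "tz": 0.11, "wx": 0.05, "wy": 0.89, "wz": -0.07, "grip": 0.7}]
[{"tx": 0.26, "ty": -0.32, "tz": 0.13, "wx": 0.05, "wy": 0.89, "wz": -0.07, "grip": 0.7}, {"tx": 0.25, "ty": -0.32, "tz": 0.15, "wx": 0.05, "wy": 0.89, "wz": -0.07, "grip": 0.7}, {"tx": 0.24, "ty": -0.31, "tz": 0.17, "wx": 0.05, "wy": 0.89, "wz": -0.07, "grip": 0.7}, {"tx": 0.22, "ty": -0.31, "tz": 0.19, "wx": 0.05, "wy": 0.89, "wz": -0.07, "grip": 0.7}, {"tx": 0.2, "ty": -0.31, "tz": 0.21, "wx": 0.05, "wy": 0.89, "wz": -0.07, "grip": 0.7}]
[{"tx": 0.19, "ty": -0.31, "tz": 0.22, "wx": 0.05, "wy": 0.89, "wz": -0.07, "grip": 0.7}, {"tx": 0.17, "ty": -0.31, "tz": 0.24, "wx": 0.05, "wy": 0.89, "wz": -0.07, "grip": 0.7}, {"tx": 0.15, "ty": -0.3, "tz": 0.25, "wx": 0.05, "wy": 0.89, "wz": -0.07, "grip": 0.7}, {"tx": 0.12, "ty": -0.3, "tz": 0.26, "wx": 0.05, "wy": 0.89, "wz": -0.07, "grip": 0.7}]
```

Call:
drive_tool --targets '[{"tx": 0,"ty": -0.1,"tz": -0.9,"wx": 0,"wy": 0,"wz": 0,"grip": 0.7},{"tx": 0,"ty": -0.1,"tz": -0.9,"wx": 0,"wy": 0,"wz": 0,"grip": 0.7},{"tx": 0,"ty": -0.1,"tz": -0.9,"wx": 0,"wy": 0,"wz": 0,"grip": 0.7},{"tx": 0,"ty": -0.1,"tz": -0.8,"wx": 0,"wy": 0,"wz": 0,"grip": 0.7}]'

```text
clock: 26.9
ee_pos: [0.6007, -0.2085, 0.139]
orientation: [[0.112, 0.993, -0.028], [0.994, -0.111, 0.019], [0.016, -0.03, -0.999]]
contact_force: [0.7, 0.0, -1.7]
opening: 0.564
```

Call:
drive_tool --targets '[{"tx": 0.28,"ty": -0.33,"tz": 0,"wx": 0,"wy": 0.9,"wz": -0.1,"grip": 0.7},{"tx": 0.28,"ty": -0.33,"tz": 0,"wx": 0,"wy": 0.9,"wz": -0.1,"grip": 0.7},{"tx": 0.28,"ty": -0.32,"tz": 0.05,"wx": 0,"wy": 0.9,"wz": -0.1,"grip": 0.7},{"tx": 0.28,"ty": -0.32,"tz": 0.08,"wx": 0,"wy": 0.9,"wz": -0.1,"grip": 0.7},{"tx": 0.27,"ty": -0.32,"tz": 0.1,"wx": 0,"wy": 0.9,"wz": -0.1,"grip": 0.7}]'

```text
clock: 27.32
ee_pos: [0.5503, -0.1454, 0.1604]
orientation: [[0.037, 0.999, 0.04], [0.88, -0.051, 0.471], [0.473, 0.018, -0.881]]
contact_force: [-0.9, 0.9, -2.7]
opening: 0.568
```

Call:
drive_tool --targets '[{"tx": 0.26,"ty": -0.32,"tz": 0.13,"wx": 0.05,"wy": 0.9,"wz": -0.07,"grip": 0.7},{"tx": 0.25,"ty": -0.32,"tz": 0.15,"wx": 0.05,"wy": 0.9,"wz": -0.07,"grip": 0.7},{"tx": 0.24,"ty": -0.31,"tz": 0.17,"wx": 0.05,"wy": 0.9,"wz": -0.07,"grip": 0.7},{"tx": 0.22,"ty": -0.31,"tz": 0.19,"wx": 0.05,"wy": 0.9,"wz": -0.07,"grip": 0.7},{"tx": 0.2,"ty": -0.31,"tz": 0.21,"wx": 0.05,"wy": 0.9,"wz": -0.07,"grip": 0.7}]'

```text
clock: 27.73
ee_pos: [0.4887, -0.0868, 0.1669]
orientation: [[-0.027, 0.999, 0.026], [0.565, -0.006, 0.825], [0.824, 0.037, -0.565]]
contact_force: [0.7, -0.6, -3.4]
opening: 0.568
```

```bash
python3 - <<'E'
from h import *
G()
planG([.46,-.06,.11],0,80,.7,wmax=5.7)
E
```

```text
G [ 0.4882 -0.1025  0.1776] yaw -0.3 jaw-elev 2.1 tilt 55.6 open 0.568 F [ 0.7 -0.6 -3.4] q [-40.  29. 104.  40.  89. -58.] t 27.7
5 rows; dist 0.0807 rot 24.5
[{"tx": -0.11, "ty": -0.16, "tz": 0.36, "wx": 0.04, "wy": 0.81, "wz": 0.06, "grip": 0.7}, {"tx": -0.15, "ty": -0.15, "tz": 0.35, "wx": 0.04, "wy": 0.81, "wz": 0.06, "grip": 0.7}, {"tx": -0.18, "ty": -0.15, "tz": 0.33, "wx": 0.04, "wy": 0.81, "wz": 0.06, "grip": 0.7}, {"tx": -0.2, "ty": -0.15, "tz": 0.31, "wx": 0.04, "wy": 0.81, "wz": 0.06, "grip": 0.7}, {"tx": -0.23, "ty": -0.15, "tz": 0.29, "wx": 0.04, "wy": 0.81, "wz": 0.06, "grip": 0.7}]
```

Call:
drive_tool --targets '[{"tx": -0.11,"ty": -0.16,"tz": 0.36,"wx": 0.04,"wy": 0.82,"wz": 0.06,"grip": 0.7},{"tx": -0.15,"ty": -0.15,"tz": 0.35,"wx": 0.04,"wy": 0.82,"wz": 0.06,"grip": 0.7},{"tx": -0.18,"ty": -0.15,"tz": 0.33,"wx": 0.04,"wy": 0.82,"wz": 0.06,"grip": 0.7},{"tx": -0.2,"ty": -0.15,"tz": 0.31,"wx": 0.04,"wy": 0.82,"wz": 0.06,"grip": 0.7},{"tx": -0.23,"ty": -0.15,"tz": 0.29,"wx": 0.04,"wy": 0.82,"wz": 0.06,"grip": 0.7}]'

```text
clock: 28.15
ee_pos: [0.4622, -0.0456, 0.1071]
orientation: [[-0.013, 1.0, 0.004], [0.174, -0.002, 0.985], [0.985, 0.014, -0.174]]
contact_force: [-0.6, 0.1, -2.4]
opening: 0.569
```

```bash
python3 - <<'E'
from h import *
G()
planG([.46,-.06,.06],0,81,.7,wmax=5.7)
E
```

```text
G [ 0.4621 -0.0643  0.1104] yaw -0.1 jaw-elev 0.8 tilt 80.0 open 0.569 F [-0.6  0.1 -2.4] q [-42.  48. 103.  48. 100. -69.] t 28.1
2 rows; dist 0.0503 rot 1.3
[{"tx": -0.61, "ty": -0.04, "tz": 0.16, "wx": 0.02, "wy": 0.08, "wz": 0.06, "grip": 0.7}, {"tx": -0.61, "ty": -0.03, "tz": 0.16, "wx": 0.02, "wy": 0.08, "wz": 0.06, "grip": 0.7}]
```

Call:
drive_tool --targets '[{"tx": -0.6,"ty": 0,"tz": 0.12,"wx": 0,"wy": 0.1,"wz": 0.06,"grip": 0.7},{"tx": -0.6,"ty": 0,"tz": 0.12,"wx": 0,"wy": 0.1,"wz": 0.06,"grip": 0.7},{"tx": 0,"ty": 0,"tz": 0,"wx": 0,"wy": 0,"wz": 0,"grip": 0.7}]'

```text
clock: 28.4
ee_pos: [0.4598, -0.0427, 0.0493]
orientation: [[0.008, 1.0, 0.002], [0.155, -0.003, 0.988], [0.988, -0.007, -0.155]]
contact_force: [-0.1, -0.4, -2.0]
opening: 0.572
```

Call:
drive_tool --targets '[{"tx": -0.15,"ty": 0,"tz": 0,"wx": 0,"wy": 0.1,"wz": 0,"grip": 0.7}]'

```text
clock: 28.48
ee_pos: [0.4608, -0.0441, 0.047]
orientation: [[0.006, 1.0, 0.003], [0.136, -0.004, 0.991], [0.991, -0.005, -0.136]]
contact_force: [-0.2, -12.0, 26.8]
opening: 0.566
```

```bash
python3 - <<'E'
from h import *
G()
E
```

```text
G [ 0.4607 -0.0629  0.0495] yaw -0.2 jaw-elev -0.3 tilt 82.2 open 0.566 F [ -0.2 -12.   26.8] q [-42.  56. 100.  48.  99. -72.] t 28.5
```

Contact at the predicted height; release and back out.

Call:
drive_tool --targets '[{"tx": 0.06,"ty": 0,"tz": 0,"wx": 0,"wy": 0,"wz": 0,"grip": 0.2},{"tx": 0,"ty": 0,"tz": 0,"wx": 0,"wy": 0,"wz": 0,"grip": 0.2},{"tx": 0,"ty": 0,"tz": 0,"wx": 0,"wy": 0,"wz": 0,"grip": 0.1},{"tx": 0,"ty": 0,"tz": -0.3,"wx": 0,"wy": 0,"wz": 0,"grip": 0.1},{"tx": 0.1,"ty": 0,"tz": -0.8,"wx": 0,"wy": 0,"wz": 0,"grip": 0.1}]'

```text
clock: 28.9
ee_pos: [0.4609, -0.0855, 0.0652]
orientation: [[0.003, 1.0, -0.003], [0.133, 0.003, 0.991], [0.991, -0.003, -0.133]]
contact_force: [-0.2, -0.2, 0.2]
opening: 0.9
```

Call:
drive_tool --targets '[{"tx": 0.2,"ty": 0,"tz": -0.8,"wx": 0,"wy": -0.5,"wz": 0,"grip": 0},{"tx": 0.8,"ty": 0,"tz": -0.5,"wx": 0,"wy": -0.9,"wz": 0,"grip": 0},{"tx": 0.8,"ty": 0,"tz": 0,"wx": 0,"wy": -0.9,"wz": 0,"grip": 0},{"tx": 0.8,"ty": 0,"tz": 0,"wx": 0,"wy": -0.9,"wz": 0,"grip": 0},{"tx": 0.8,"ty": 0,"tz": 0,"wx": 0,"wy": -0.9,"wz": 0,"grip": 0}]'

```text
clock: 29.32
ee_pos: [0.4621, -0.1071, 0.1991]
orientation: [[0.016, 1.0, 0.004], [0.549, -0.012, 0.836], [0.835, -0.011, -0.549]]
contact_force: [0.6, -0.7, 0.4]
opening: 0.999
```

```bash
python3 - <<'E'
from h import *
G(); standing(.46,-.06,("side","top"))
E
```

```text
G [ 0.4621 -0.123   0.2095] yaw -0.7 jaw-elev -0.6 tilt 56.7 open 0.999 F [ 0.6 -0.7  0.4] q [-43.  27. 104.  38.  94. -55.] t 29.3
side 0.87 [ 0.458 -0.075  0.043]
 top face ((0.46176600456237793, -0.060950882732868195), (0.05088982731103897, 0.03583170473575592), 4.0680341720581055) 187
top 0.5 [ 0.458 -0.06   0.06 ]
 top face ((0.46015670895576477, -0.060130007565021515), (0.030552653595805168, 0.04541746526956558), 88.53755187988281) 163
standing [ 0.4608 -0.0608] yaw -4.4 err 0.13
```

Call:
drive_tool --targets '[{"tx": 0.08,"ty": 0.02,"tz": 0.05,"wx": 0,"wy": -0.93,"wz": 0,"grip": 0},{"tx": 0.08,"ty": 0.02,"tz": 0.05,"wx": 0,"wy": -0.93,"wz": 0,"grip": 0},{"tx": 0.1,"ty": 0.02,"tz": 0.05,"wx": 0,"wy": -0.93,"wz": 0,"grip": 0},{"tx": 0.12,"ty": 0.02,"tz": 0.03,"wx": -0.05,"wy": -0.93,"wz": 0,"grip": 0},{"tx": 0.15,"ty": 0.02,"tz": 0,"wx": -0.05,"wy": -0.93,"wz": 0,"grip": 0}]'

```text
clock: 29.93
ee_pos: [0.4612, -0.0896, 0.1975]
orientation: [[0.031, 0.999, -0.008], [0.879, -0.024, 0.476], [0.476, -0.022, -0.879]]
contact_force: [2.0, 1.0, -0.7]
opening: 1.0
```

Call:
drive_tool --targets '[{"tx": 0.18,"ty": 0.02,"tz": 0,"wx": -0.05,"wy": -0.93,"wz": 0,"grip": 0},{"tx": 0.18,"ty": 0.02,"tz": 0,"wx": -0.05,"wy": -0.93,"wz": 0,"grip": 0},{"tx": 0.18,"ty": 0.02,"tz": 0,"wx": -0.05,"wy": -0.93,"wz": 0,"grip": 0},{"tx": 0.18,"ty": 0.02,"tz": 0,"wx": -0.05,"wy": -0.93,"wz": 0,"grip": 0},{"tx": 0.18,"ty": 0.02,"tz": 0,"wx": -0.05,"wy": -0.93,"wz": 0,"grip": 0}]'

```text
clock: 30.35
ee_pos: [0.4637, -0.0593, 0.2017]
orientation: [[0.04, 0.999, -0.008], [0.999, -0.04, -0.01], [-0.011, -0.008, -1.0]]
contact_force: [0.4, -0.4, 0.1]
opening: 0.998
```

Call:
drive_tool --targets '[{"tx": 0.2,"ty": 0.02,"tz": 0,"wx": -0.05,"wy": -0.93,"wz": 0,"grip": 0},{"tx": 0.2,"ty": 0.02,"tz": 0,"wx": -0.05,"wy": -0.93,"wz": 0,"grip": 0},{"tx": 0.2,"ty": 0.02,"tz": -0.03,"wx": -0.05,"wy": -0.93,"wz": 0,"grip": 0},{"tx": 0.2,"ty": 0.02,"tz": -0.05,"wx": -0.05,"wy": -0.93,"wz": 0,"grip": 0},{"tx": 0.2,"ty": 0.02,"tz": -0.08,"wx": -0.05,"wy": -0.93,"wz": 0,"grip": 0}]'

```text
clock: 30.77
ee_pos: [0.4678, -0.0209, 0.1947]
orientation: [[0.038, 0.999, -0.009], [0.864, -0.038, -0.502], [-0.502, 0.011, -0.865]]
contact_force: [0.1, -0.2, 0.2]
opening: 1.001
```

```bash
python3 - <<'E'
from h import *
G(); c=camera("side"); cv2.imwrite("pics/s14.png",cv2.resize(c["pixels"][150:310,150:330,::-1],None,fx=4,fy=3.6,interpolation=cv2.INTER_CUBIC)); standing(.46,-.06,("side",))
planG([.461,.0,.09],0,-50,0,wmax=5.7)
E
```

```text
G [ 0.468  -0.0113  0.2111] yaw -2.2 jaw-elev 0.6 tilt -30.1 open 1.001 F [ 0.1 -0.2  0.2] q [ 11.   8. 115. -32.  67.  29.] t 30.8
side 0.93 [ 0.458 -0.075  0.044]
 top face ((0.46185049414634705, -0.061769984662532806), (0.0373920239508152, 0.04990635812282562), 87.792236328125) 184
standing [ 0.4624 -0.0579] yaw -6.8 err 0.077
4 rows; dist 0.1151 rot 20.2
[{"tx": 0.38, "ty": -0.04, "tz": 0.61, "wx": -0.04, "wy": -0.84, "wz": -0.07, "grip": 0}, {"tx": 0.43, "ty": -0.04, "tz": 0.57, "wx": -0.04, "wy": -0.84, "wz": -0.07, "grip": 0}, {"tx": 0.48, "ty": -0.04, "tz": 0.53, "wx": -0.04, "wy": -0.84, "wz": -0.07, "grip": 0}, {"tx": 0.53, "ty": -0.04, "tz": 0.48, "wx": -0.04, "wy": -0.84, "wz": -0.07, "grip": 0}]
```

Call:
drive_tool --targets '[{"tx": 0.38,"ty": -0.04,"tz": 0.55,"wx": -0.05,"wy": -0.84,"wz": -0.1,"grip": 0},{"tx": 0.43,"ty": -0.04,"tz": 0.5,"wx": -0.05,"wy": -0.84,"wz": -0.1,"grip": 0},{"tx": 0.48,"ty": -0.04,"tz": 0.5,"wx": -0.05,"wy": -0.84,"wz": 0,"grip": 0},{"tx": 0.53,"ty": -0.04,"tz": 0.45,"wx": -0.05,"wy": -0.75,"wz": 0,"grip": 0},{"tx": 0,"ty": 0,"tz": 0,"wx": 0,"wy": 0,"wz": 0,"grip": 0}]'

```text
clock: 31.33
ee_pos: [0.4647, -0.0182, 0.0796]
orientation: [[0.015, 1.0, -0.005], [0.641, -0.014, -0.767], [-0.767, 0.008, -0.641]]
contact_force: [-1.9, -0.6, -1.5]
opening: 1.0
```

```bash
python3 - <<'E'
from h import *
G()
planG([.461,-.0535,.034],0,-50,0,wmax=5.7)
E
```

```text
G [ 0.4648 -0.0036  0.0918] yaw -0.8 jaw-elev 0.5 tilt -50.1 open 1.0 F [-1.9 -0.6 -1.5] q [ 21.  30. 115. -50.  69.  55.] t 31.3
2 rows; dist 0.0764 rot 0.9
[{"tx": 0.15, "ty": -0.04, "tz": 0.94, "wx": -0.02, "wy": 0.01, "wz": -0.07, "grip": 0}, {"tx": 0.15, "ty": -0.04, "tz": 0.94, "wx": -0.02, "wy": 0.01, "wz": -0.07, "grip": 0}]
```

Call:
drive_tool --targets '[{"tx": 0.18,"ty": -0.04,"tz": 0.75,"wx": 0,"wy": 0,"wz": -0.05,"grip": 0},{"tx": 0.18,"ty": -0.04,"tz": 0.75,"wx": 0,"wy": 0,"wz": -0.05,"grip": 0},{"tx": 0,"ty": 0,"tz": 0,"wx": 0,"wy": 0,"wz": 0,"grip": 0}]'

```text
clock: 31.58
ee_pos: [0.4608, -0.0594, 0.0265]
orientation: [[-0.001, 1.0, -0.015], [0.642, -0.011, -0.767], [-0.767, -0.011, -0.642]]
contact_force: [-0.6, -0.5, 0.5]
opening: 0.996
```

```bash
python3 - <<'E'
from h import *
G()
planG([.461,-.0535,.034],0,-50,0,wmax=5.7)
E
```

```text
G [ 0.461  -0.0448  0.0387] yaw -0.6 jaw-elev -0.6 tilt -50.1 open 0.996 F [-0.6 -0.5  0.5] q [ 17.  35. 116. -55.  63.  58.] t 31.6
1 rows; dist 0.0099 rot 0.9
[{"tx": -0.05, "ty": 0.01, "tz": 0.24, "wx": -0.14, "wy": 0.01, "wz": 0.01, "grip": 0}]
```

Call:
drive_tool --targets '[{"tx": -0.03,"ty": 0,"tz": 0.12,"wx": -0.1,"wy": 0,"wz": 0,"grip": 0},{"tx": 0,"ty": 0,"tz": 0,"wx": 0,"wy": 0,"wz": 0,"grip": 0.7},{"tx": 0,"ty": 0,"tz": 0,"wx": 0,"wy": 0,"wz": 0,"grip": 0.7},{"tx": 0,"ty": 0,"tz": 0,"wx": 0,"wy": 0,"wz": 0,"grip": 0.7},{"tx": 0,"ty": 0,"tz": 0,"wx": 0,"wy": 0,"wz": 0,"grip": 0.7}]'

```text
clock: 32.0
ee_pos: [0.4646, -0.0675, 0.0318]
orientation: [[0.013, 1.0, -0.005], [0.645, -0.013, -0.764], [-0.764, 0.007, -0.645]]
contact_force: [-0.4, 0.0, -2.6]
opening: 0.573
```

Call:
drive_tool --targets '[{"tx": 0,"ty": 0,"tz": 0,"wx": 0,"wy": 0,"wz": 0,"grip": 0.7},{"tx": 0,"ty": 0,"tz": 0,"wx": 0,"wy": 0,"wz": 0,"grip": 0.7}]'

```text
clock: 32.17
ee_pos: [0.4666, -0.0659, 0.0332]
orientation: [[0.017, 1.0, -0.001], [0.648, -0.012, -0.761], [-0.761, 0.012, -0.648]]
contact_force: [-0.1, 1.2, -2.8]
opening: 0.571
```

```bash
python3 - <<'E'
from h import *
G(); standing(.461,-.06,("side",))
o=dict(observe()); o["ee_pos"]=np.array(o["ee_pos"])+[0,0,.09]
planG([.498,.125,.13],-.6,40,.7,o=o,wmax=5.7)
E
```

```text
G [ 0.4666 -0.0515  0.0455] yaw -0.7 jaw-elev 0.7 tilt -49.6 open 0.571 F [-0.1  1.2 -2.8] q [ 16.  34. 116. -56.  63.  58.] t 32.2
side 0.74 [ 0.465 -0.073  0.043]
 top face ((0.4683783948421478, -0.05414080247282982), (0.07599909603595734, 0.05358413606882095), 6.060769081115723) 208
standing [ 0.4698 -0.0557] yaw 2.4 err 0.078
16 rows; dist 0.2058 rot 89.6
[{"tx": 0.23, "ty": 0.05, "tz": -0.21, "wx": 0.01, "wy": 0.93, "wz": 0.0, "grip": 0.7}, {"tx": 0.25, "ty": 0.05, "tz": -0.19, "wx": 0.01, "wy": 0.93, "wz": 0.0, "grip": 0.7}, {"tx": 0.27, "ty": 0.05, "tz": -0.17, "wx": 0.01, "wy": 0.93, "wz": 0.0, "grip": 0.7}, {"tx": 0.28, "ty": 0.05, "tz": -0.14, "wx": 0.01, "wy": 0.93, "wz": 0.0, "grip": 0.7}, {"tx": 0.3, "ty": 0.05, "tz": -0.12, "wx": 0.01, "wy": 0.93, "wz": 0.0, "grip": 0.7}]
[{"tx": 0.31, "ty": 0.05, "tz": -0.1, "wx": 0.01, "wy": 0.93, "wz": 0.0, "grip": 0.7}, {"tx": 0.31, "ty": 0.05, "tz": -0.07, "wx": 0.01, "wy": 0.93, "wz": 0.0, "grip": 0.7}, {"tx": 0.32, "ty": 0.05, "tz": -0.04, "wx": 0.01, "wy": 0.93, "wz": 0.0, "grip": 0.7}, {"tx": 0.32, "ty": 0.05, "tz": -0.02, "wx": 0.01, "wy": 0.93, "wz": 0.0, "grip": 0.7}, {"tx": 0.32, "ty": 0.05, "tz": 0.01, "wx": 0.01, "wy": 0.93, "wz": 0.0, "grip": 0.7}]
[{"tx": 0.32, "ty": 0.05, "tz": 0.04, "wx": 0.01, "wy": 0.93, "wz": 0.0, "grip": 0.7}, {"tx": 0.32, "ty": 0.05, "tz": 0.06, "wx": 0.01, "wy": 0.93, "wz": 0.0, "grip": 0.7}, {"tx": 0.31, "ty": 0.05, "tz": 0.09, "wx": 0.01, "wy": 0.93, "wz": 0.0, "grip": 0.7}, {"tx": 0.3, "ty": 0.05, "tz": 0.11, "wx": 0.01, "wy": 0.93, "wz": 0.0, "grip": 0.7}, {"tx": 0.28, "ty": 0.05, "tz": 0.14, "wx": 0.01, "wy": 0.93, "wz": 0.0, "grip": 0.7}]
[{"tx": 0.27, "ty": 0.05, "tz": 0.16, "wx": 0.01, "wy": 0.93, "wz": 0.0, "grip": 0.7}]
```

Call:
drive_tool --targets '[{"tx": -0.61,"ty": 0,"tz": -0.52,"wx": 0,"wy": 0,"wz": 0,"grip": 0.7},{"tx": -0.61,"ty": 0,"tz": -0.52,"wx": 0,"wy": 0,"wz": 0,"grip": 0.7},{"tx": -0.61,"ty": 0,"tz": -0.52,"wx": 0,"wy": 0,"wz": 0,"grip": 0.7}]'

```text
clock: 32.52
ee_pos: [0.4586, -0.0661, 0.122]
orientation: [[-0.001, 1.0, -0.016], [0.647, -0.011, -0.762], [-0.762, -0.011, -0.647]]
contact_force: [1.0, -0.2, -2.1]
opening: 0.571
```

Call:
drive_tool --targets '[{"tx": 0.23,"ty": 0.06,"tz": -0.24,"wx": 0,"wy": 0.93,"wz": 0,"grip": 0.7},{"tx": 0.25,"ty": 0.06,"tz": -0.22,"wx": 0,"wy": 0.93,"wz": 0,"grip": 0.7},{"tx": 0.27,"ty": 0.06,"tz": -0.2,"wx": 0,"wy": 0.93,"wz": 0,"grip": 0.7},{"tx": 0.28,"ty": 0.06,"tz": -0.17,"wx": 0,"wy": 0.93,"wz": 0,"grip": 0.7},{"tx": 0.3,"ty": 0.06,"tz": -0.15,"wx": 0,"wy": 0.93,"wz": 0,"grip": 0.7}]'

```text
clock: 32.93
ee_pos: [0.4709, 0.0061, 0.1234]
orientation: [[-0.0, 1.0, -0.011], [0.935, -0.004, -0.354], [-0.354, -0.011, -0.935]]
contact_force: [0.2, -0.5, -3.4]
opening: 0.569
```

Call:
drive_tool --targets '[{"tx": 0.3,"ty": 0.05,"tz": -0.12,"wx": 0,"wy": 0.93,"wz": 0,"grip": 0.7},{"tx": 0.3,"ty": 0.05,"tz": -0.1,"wx": 0,"wy": 0.93,"wz": 0,"grip": 0.7},{"tx": 0.3,"ty": 0.05,"tz": -0.06,"wx": 0,"wy": 0.93,"wz": 0,"grip": 0.7},{"tx": 0.3,"ty": 0.05,"tz": -0.04,"wx": 0,"wy": 0.93,"wz": 0,"grip": 0.7},{"tx": 0.3,"ty": 0.05,"tz": 0,"wx": 0,"wy": 0.93,"wz": 0,"grip": 0.7}]'

```text
clock: 33.35
ee_pos: [0.479, 0.0728, 0.1286]
orientation: [[-0.002, 1.0, -0.012], [0.989, 0.004, 0.146], [0.146, -0.012, -0.989]]
contact_force: [-0.3, 0.1, -2.8]
opening: 0.573
```

```bash
python3 - <<'E'
from h import *
G()
planG([.4985,.13,.11],-.6,40,.7,wmax=5.7)
E
```

```text
G [0.4793 0.07   0.1474] yaw 0.2 jaw-elev -0.7 tilt 8.4 open 0.573 F [-0.3  0.1 -2.8] q [ -2.  10. 117.  10.  54.  -8.] t 33.4
6 rows; dist 0.0794 rot 31.6
[{"tx": 0.27, "ty": 0.08, "tz": 0.19, "wx": -0.03, "wy": 0.88, "wz": 0.01, "grip": 0.7}, {"tx": 0.25, "ty": 0.08, "tz": 0.21, "wx": -0.03, "wy": 0.88, "wz": 0.01, "grip": 0.7}, {"tx": 0.23, "ty": 0.08, "tz": 0.23, "wx": -0.03, "wy": 0.88, "wz": 0.01, "grip": 0.7}, {"tx": 0.21, "ty": 0.08, "tz": 0.24, "wx": -0.03, "wy": 0.88, "wz": 0.01, "grip": 0.7}, {"tx": 0.18, "ty": 0.08, "tz": 0.26, "wx": -0.03, "wy": 0.88, "wz": 0.01, "grip": 0.7}]
[{"tx": 0.16, "ty": 0.08, "tz": 0.27, "wx": -0.03, "wy": 0.88, "wz": 0.01, "grip": 0.7}]
```

Call:
drive_tool --targets '[{"tx": 0.27,"ty": 0.08,"tz": 0.18,"wx": -0.02,"wy": 0.88,"wz": 0,"grip": 0.7},{"tx": 0.25,"ty": 0.08,"tz": 0.18,"wx": -0.02,"wy": 0.88,"wz": 0,"grip": 0.7},{"tx": 0.23,"ty": 0.08,"tz": 0.2,"wx": -0.02,"wy": 0.88,"wz": 0,"grip": 0.7},{"tx": 0.21,"ty": 0.08,"tz": 0.2,"wx": -0.02,"wy": 0.88,"wz": 0,"grip": 0.7},{"tx": 0.18,"ty": 0.08,"tz": 0.2,"wx": -0.02,"wy": 0.88,"wz": 0,"grip": 0.7}]'

```text
clock: 33.77
ee_pos: [0.4936, 0.131, 0.1091]
orientation: [[-0.009, 1.0, -0.003], [0.81, 0.009, 0.586], [0.586, 0.003, -0.81]]
contact_force: [-0.0, 0.3, -3.2]
opening: 0.577
```

Call:
drive_tool --targets '[{"tx": 0.1,"ty": 0.05,"tz": 0.2,"wx": 0,"wy": 0.6,"wz": 0.05,"grip": 0.7},{"tx": 0,"ty": 0,"tz": 0,"wx": 0,"wy": 0,"wz": 0,"grip": 0.7}]'

```text
clock: 33.93
ee_pos: [0.4928, 0.1385, 0.1016]
orientation: [[-0.0, 1.0, -0.01], [0.769, 0.006, 0.639], [0.639, -0.007, -0.769]]
contact_force: [-1.0, -0.6, -3.5]
opening: 0.572
```

```bash
python3 - <<'E'
from h import *
G(); c=camera("side"); cv2.imwrite("pics/s15.png",cv2.resize(c["pixels"][100:260,110:300,::-1],None,fx=4,fy=3.6,interpolation=cv2.INTER_CUBIC))
planG([.499,.138,.06],-.6,40,.7,wmax=5.7)
E
```

```text
G [0.493  0.1264 0.1163] yaw 0.4 jaw-elev -0.4 tilt 39.7 open 0.572 F [-1.  -0.6 -3.5] q [-12.  21. 117.  45.  62. -42.] t 33.9
2 rows; dist 0.0582 rot 1.1
[{"tx": -0.34, "ty": 0.08, "tz": 0.64, "wx": -0.08, "wy": 0.03, "wz": 0.04, "grip": 0.7}, {"tx": -0.34, "ty": 0.08, "tz": 0.64, "wx": -0.08, "wy": 0.03, "wz": 0.04, "grip": 0.7}]
```

Call:
drive_tool --targets '[{"tx": -0.34,"ty": 0.06,"tz": 0.62,"wx": -0.05,"wy": 0,"wz": 0.04,"grip": 0.7},{"tx": -0.34,"ty": 0.06,"tz": 0.62,"wx": -0.05,"wy": 0,"wz": 0.04,"grip": 0.7},{"tx": 0,"ty": 0,"tz": 0,"wx": 0,"wy": 0,"wz": 0,"grip": 0.7}]'

```text
clock: 34.23
ee_pos: [0.4991, 0.1483, 0.0468]
orientation: [[0.001, 1.0, 0.003], [0.775, -0.003, 0.632], [0.632, 0.001, -0.775]]
contact_force: [-0.9, -0.4, -2.8]
opening: 0.567
```

```bash
python3 - <<'E'
from h import *
G()
planG([.499,.138,.035],-.6,40,.7,wmax=5.7)
E
```

```text
G [0.4991 0.1363 0.0615] yaw -0.2 jaw-elev 0.1 tilt 39.2 open 0.567 F [-0.9 -0.4 -2.8] q [-11.  27. 117.  49.  56. -46.] t 34.2
1 rows; dist 0.0264 rot 0.9
[{"tx": -0.38, "ty": 0.0, "tz": 0.54, "wx": -0.04, "wy": 0.14, "wz": 0.07, "grip": 0.7}]
```

Call:
drive_tool --targets '[{"tx": -0.25,"ty": -0.03,"tz": 0.33,"wx": 0,"wy": 0.1,"wz": 0.05,"grip": 0.7},{"tx": -0.18,"ty": -0.03,"tz": 0.22,"wx": 0,"wy": 0,"wz": 0,"grip": 0.7},{"tx": -0.05,"ty": 0,"tz": 0.06,"wx": 0,"wy": 0,"wz": 0,"grip": 0.7}]'

```text
clock: 34.48
ee_pos: [0.4984, 0.1503, 0.0192]
orientation: [[-0.0, 1.0, 0.002], [0.768, -0.001, 0.64], [0.64, 0.001, -0.768]]
contact_force: [-2.9, -8.4, 15.9]
opening: 0.571
```

```bash
python3 - <<'E'
from h import *
G(); c=camera("side"); cv2.imwrite("pics/s16.png",cv2.resize(c["pixels"][130:250,140:280,::-1],None,fx=5,fy=4.5,interpolation=cv2.INTER_CUBIC))
E
```

```text
G [0.4983 0.1381 0.0338] yaw -0.0 jaw-elev 0.1 tilt 39.8 open 0.571 F [-2.9 -8.4 15.9] q [-11.  31. 117.  51.  54. -50.] t 34.5
```

Call:
drive_tool --targets '[{"tx": 0.2,"ty": 0,"tz": 0.11,"wx": 0,"wy": 0,"wz": 0.05,"grip": 0.7},{"tx": 0.18,"ty": -0.02,"tz": 0.14,"wx": 0,"wy": 0,"wz": 0,"grip": 0.7}]'

```text
clock: 34.7
ee_pos: [0.4999, 0.1678, 0.0237]
orientation: [[0.004, 1.0, 0.005], [0.769, -0.006, 0.639], [0.639, 0.002, -0.769]]
contact_force: [0.6, -0.0, -2.5]
opening: 0.572
```

Call:
drive_tool --targets '[{"tx": 0.1,"ty": -0.03,"tz": 0.08,"wx": 0,"wy": 0,"wz": 0,"grip": 0.7}]'

```text
clock: 34.78
ee_pos: [0.4993, 0.172, 0.0242]
orientation: [[-0.001, 1.0, 0.006], [0.772, -0.003, 0.635], [0.635, 0.005, -0.772]]
contact_force: [-6.4, -34.3, 11.5]
opening: 0.573
```

Call:
drive_tool --targets '[{"tx": -0.15,"ty": -0.03,"tz": 0.04,"wx": 0.03,"wy": 0.05,"wz": 0,"grip": 0.7},{"tx": -0.06,"ty": -0.02,"tz": 0.08,"wx": 0,"wy": 0,"wz": 0,"grip": 0.7}]'

```text
clock: 34.95
ee_pos: [0.4996, 0.1697, 0.0194]
orientation: [[-0.008, 1.0, 0.006], [0.768, 0.003, 0.64], [0.64, 0.01, -0.768]]
contact_force: [-3.2, -10.4, 21.0]
opening: 0.569
```

```bash
python3 - <<'E'
from h import *
G()
E
```

```text
G [0.4995 0.1576 0.034 ] yaw 0.1 jaw-elev 0.5 tilt 39.8 open 0.569 F [ -3.2 -10.4  21. ] q [ -9.  31. 117.  52.  53. -50.] t 35.0
```

Seated on the strip; push straight into the row.

Call:
drive_tool --targets '[{"tx": 0.1,"ty": -0.02,"tz": 0.1,"wx": 0.06,"wy": 0,"wz": 0.05,"grip": 0.7}]'

```text
clock: 35.03
ee_pos: [0.5001, 0.1721, 0.0194]
orientation: [[-0.007, 1.0, 0.002], [0.773, 0.005, 0.635], [0.635, 0.006, -0.773]]
contact_force: [-13.2, -51.3, 23.1]
opening: 0.569
```

Call:
drive_tool --targets '[{"tx": 0.08,"ty": -0.03,"tz": 0.08,"wx": 0.03,"wy": 0,"wz": 0.05,"grip": 0.7}]'

```text
clock: 35.12
ee_pos: [0.5003, 0.1719, 0.0195]
orientation: [[-0.008, 1.0, 0.001], [0.779, 0.006, 0.627], [0.627, 0.006, -0.779]]
contact_force: [-11.3, -39.1, 18.5]
opening: 0.57
```

```bash
python3 - <<'E'
from h import *
G()
E
```

```text
G [0.5002 0.16   0.0343] yaw 0.3 jaw-elev 0.3 tilt 38.9 open 0.57 F [-11.3 -39.1  18.5] q [ -8.  31. 117.  51.  53. -48.] t 35.1
```

Call:
drive_tool --targets '[{"tx": -0.02,"ty": 0,"tz": -0.03,"wx": 0,"wy": 0,"wz": 0,"grip": 0.2},{"tx": 0,"ty": 0,"tz": 0,"wx": 0,"wy": 0,"wz": 0,"grip": 0.2},{"tx": 0,"ty": 0,"tz": 0,"wx": 0,"wy": 0,"wz": 0,"grip": 0.15},{"tx": 0,"ty": 0,"tz": -0.6,"wx": 0,"wy": 0,"wz": 0,"grip": 0.15},{"tx": 0,"ty": 0,"tz": -0.9,"wx": 0,"wy": 0,"wz": 0,"grip": 0.1}]'

```text
clock: 35.53
ee_pos: [0.4966, 0.1366, 0.0679]
orientation: [[-0.008, 1.0, -0.007], [0.776, 0.011, 0.631], [0.631, -0.0, -0.776]]
contact_force: [0.3, 0.1, 0.1]
opening: 0.899
```

Call:
drive_tool --targets '[{"tx": 0,"ty": 0,"tz": -0.9,"wx": 0,"wy": -0.8,"wz": 0,"grip": 0},{"tx": 0,"ty": 0,"tz": -0.9,"wx": 0,"wy": -0.8,"wz": 0,"grip": 0},{"tx": -0.3,"ty": 0,"tz": -0.6,"wx": 0,"wy": -0.8,"wz": 0.4,"grip": 0},{"tx": -0.8,"ty": 0,"tz": 0,"wx": 0,"wy": -0.8,"wz": 0.6,"grip": 0},{"tx": -0.8,"ty": 0,"tz": 0,"wx": 0,"wy": -0.8,"wz": 0.6,"grip": 0}]'

```text
clock: 35.95
ee_pos: [0.4959, 0.0103, 0.1266]
orientation: [[0.16, 0.987, -0.016], [0.957, -0.151, 0.249], [0.244, -0.056, -0.968]]
contact_force: [0.1, -0.4, -0.1]
opening: 1.001
```

Call:
drive_tool --targets '[{"tx": -0.9,"ty": 0,"tz": 0,"wx": 0,"wy": -0.8,"wz": 0.6,"grip": 0},{"tx": -0.9,"ty": 0,"tz": 0,"wx": 0,"wy": -0.8,"wz": 0.6,"grip": 0},{"tx": -0.9,"ty": 0,"tz": 0,"wx": 0,"wy": 0,"wz": 0.6,"grip": 0},{"tx": -0.9,"ty": 0,"tz": 0,"wx": 0,"wy": 0,"wz": 0.6,"grip": 0}]'

```text
clock: 36.28
ee_pos: [0.4624, -0.125, 0.1109]
orientation: [[0.395, 0.917, -0.05], [0.917, -0.391, 0.08], [0.054, -0.077, -0.996]]
contact_force: [-0.0, 0.9, 0.4]
opening: 1.001
```

```bash
python3 - <<'E'
from h import *
G(); ct,cs=camera("top"),camera("side"); save(cs,"s17.png"); cv2.imwrite("pics/t17.png",cv2.resize(ct["pixels"][190:260,105:255,::-1],None,fx=5,fy=5,interpolation=cv2.INTER_CUBIC))
holders(cams=(ct,cs))
# edges of row at top height, per camera
for n,c in(("top",ct),("side",cs)):
    W=cloud(c); m=(np.abs(W[...,2]-.042)<.004)&(W[...,0]>.45)&(W[...,0]<.55)&(W[...,1]<.318)&(W[...,1]>.05); p=W[m]
    for y in np.arange(.15,.32,.02):
        s=p[np.abs(p[:,1]-y)<.01]; print(n,round(y,2),s[:,0].min().round(4),s[:,0].max().round(4),((s[:,0].min()+s[:,0].max())/2).round(4)) if len(s)>3 else 0
    print("ymin",p[:,1].min())
E
```

```text
G [ 0.4633 -0.1265  0.1299] yaw -23.1 jaw-elev -4.4 tilt 3.1 open 1.001 F [-0.   0.9  0.4] q [-22.  13. 115.   4.  56.  -2.] t 36.3
[ 0.52  -0.378] 47.0 err 0.154 ncam 2 conf 0.87 down 0 z 0.032
[0.5027 0.2374] 88.5 err 0.373 ncam 2 conf 0.6 UP 88 z 0.043
[0.4969 0.2957] 78.0 err 0.562 ncam 2 conf 0.54 UP 90 z 0.042
top 0.15 0.4749 0.5242 0.4995
top 0.17 0.4751 0.5244 0.4998
top 0.19 0.4754 0.5246 0.5
top 0.21 0.476 0.5251 0.5006
top 0.23 0.4763 0.5254 0.5008
top 0.25 0.4765 0.5259 0.5012
top 0.27 0.4741 0.523 0.4986
top 0.29 0.4743 0.5234 0.4988
top 0.31 0.4747 0.5205 0.4976
ymin 0.14221612574027975
side 0.15 0.4757 0.5247 0.5002
side 0.17 0.4769 0.5265 0.5017
side 0.19 0.4768 0.5255 0.5012
side 0.21 0.4772 0.5272 0.5022
side 0.23 0.4763 0.5271 0.5017
side 0.25 0.4773 0.5268 0.5021
side 0.27 0.4744 0.5241 0.4992
side 0.29 0.4747 0.5239 0.4993
side 0.31 0.4732 0.5333 0.5033
ymin 0.14175920913823892
```

```bash
python3 - <<'E'
from h import *
plan([.527,-.370,.09],Rt(-43.5),grip=.1)
E
```

```text
7 rows; dist 0.2542 rot 20.9
[{"tx": -0.71, "ty": 0.56, "tz": -0.01, "wx": -0.12, "wy": -0.06, "wz": 0.48, "grip": 0.1}, {"tx": -0.68, "ty": 0.6, "tz": 0.0, "wx": -0.12, "wy": -0.06, "wz": 0.48, "grip": 0.1}, {"tx": -0.65, "ty": 0.63, "tz": 0.01, "wx": -0.12, "wy": -0.06, "wz": 0.48, "grip": 0.1}, {"tx": -0.62, "ty": 0.66, "tz": 0.02, "wx": -0.12, "wy": -0.06, "wz": 0.48, "grip": 0.1}, {"tx": -0.59, "ty": 0.69, "tz": 0.04, "wx": -0.12, "wy": -0.06, "wz": 0.48, "grip": 0.1}]
[{"tx": -0.55, "ty": 0.72, "tz": 0.05, "wx": -0.12, "wy": -0.06, "wz": 0.48, "grip": 0.1}, {"tx": -0.51, "ty": 0.75, "tz": 0.06, "wx": -0.12, "wy": -0.06, "wz": 0.48, "grip": 0.1}]
```

Call:
drive_tool --targets '[{"tx": -0.71,"ty": 0.56,"tz": -0.05,"wx": -0.12,"wy": -0.06,"wz": 0.48,"grip": 0.1},{"tx": -0.68,"ty": 0.6,"tz": -0.05,"wx": -0.12,"wy": -0.06,"wz": 0.48,"grip": 0.1},{"tx": -0.65,"ty": 0.63,"tz": -0.03,"wx": -0.12,"wy": -0.06,"wz": 0.48,"grip": 0.1},{"tx": -0.62,"ty": 0.66,"tz": 0,"wx": -0.12,"wy": -0.06,"wz": 0.48,"grip": 0.1},{"tx": -0.59,"ty": 0.69,"tz": 0,"wx": -0.12,"wy": -0.06,"wz": 0.48,"grip": 0.1}]'

```text
clock: 36.9
ee_pos: [0.5104, -0.2897, 0.1018]
orientation: [[0.607, 0.794, -0.016], [0.794, -0.606, 0.033], [0.016, -0.033, -0.999]]
contact_force: [1.0, 1.0, 0.6]
opening: 0.902
```

```bash
python3 - <<'E'
from h import *
G(); holders()
plan([.527,-.370,.07],Rt(-43.5),grip=.1)
E
```

```text
G [ 0.5107 -0.2903  0.1208] yaw -37.4 jaw-elev -1.9 tilt 0.9 open 0.902 F [1.  1.  0.6] q [-34.  23. 103.   1.  56.   2.] t 36.9
[0.5015 0.235 ] 84.3 err 0.563 ncam 2 conf 0.69 UP 90 z 0.042
[0.5002 0.1721] 90.6 err 0.092 ncam 2 conf 0.64 UP 87 z 0.042
[0.4996 0.299 ] 88.6 err 0.483 ncam 2 conf 0.6 UP 90 z 0.042
3 rows; dist 0.0884 rot 6.5
[{"tx": -0.45, "ty": 0.53, "tz": 0.24, "wx": -0.11, "wy": -0.05, "wz": 0.34, "grip": 0.1}, {"tx": -0.43, "ty": 0.54, "tz": 0.25, "wx": -0.11, "wy": -0.05, "wz": 0.34, "grip": 0.1}, {"tx": -0.41, "ty": 0.56, "tz": 0.26, "wx": -0.11, "wy": -0.05, "wz": 0.34, "grip": 0.1}]
```

Call:
drive_tool --targets '[{"tx": -0.45,"ty": 0.5,"tz": 0.15,"wx": -0.11,"wy": -0.05,"wz": 0.34,"grip": 0.1},{"tx": -0.43,"ty": 0.5,"tz": 0.15,"wx": -0.11,"wy": -0.05,"wz": 0.34,"grip": 0.1},{"tx": -0.41,"ty": 0.5,"tz": 0.15,"wx": -0.11,"wy": -0.05,"wz": 0.34,"grip": 0.1},{"tx": 0,"ty": 0,"tz": 0,"wx": 0,"wy": 0,"wz": 0,"grip": 0.1}]'

```text
clock: 37.43
ee_pos: [0.5246, -0.3572, 0.0802]
orientation: [[0.682, 0.731, -0.004], [0.731, -0.682, 0.006], [0.001, -0.007, -1.0]]
contact_force: [0.7, -0.7, 1.1]
opening: 0.901
```

```bash
python3 - <<'E'
from h import *
G(); cs=camera("side"); W=cloud(cs); cv2.imwrite("pics/s18.png",cv2.resize(cs["pixels"][264:384,250:390,::-1],None,fx=5,fy=4.5,interpolation=cv2.INTER_CUBIC))
for r in cut_out("holder1",cs):
    q=np.nanmedian(W[r["mask"]],0)
    if q[1]<-.2: print(q, fit([(cs,r["mask"])],BOX,[.519,-.379,.81],.016))
plan([.527,-.370,.007],Rt(-43.5),grip=.1)
E
```

```text
G [ 0.5247 -0.3573  0.0992] yaw -43.0 jaw-elev -0.4 tilt 0.1 open 0.901 F [ 0.7 -0.7  1.1] q [-38.  29.  97.   0.  54.   5.] t 37.4
[ 0.51289927 -0.38813135  0.03207251] (array([ 0.52001797, -0.37836131,  0.81010459]), np.float64(0.06274038461538461))
2 rows; dist 0.0751 rot 0.9
[{"tx": -0.12, "ty": 0.17, "tz": 0.91, "wx": -0.05, "wy": -0.01, "wz": 0.05, "grip": 0.1}, {"tx": -0.12, "ty": 0.17, "tz": 0.92, "wx": -0.05, "wy": -0.01, "wz": 0.05, "grip": 0.1}]
```

Call:
drive_tool --targets '[{"tx": -0.2,"ty": 0.18,"tz": 0.7,"wx": -0.05,"wy": 0,"wz": 0.05,"grip": 0.1},{"tx": -0.15,"ty": 0.16,"tz": 0.7,"wx": 0,"wy": 0,"wz": 0.05,"grip": 0.1},{"tx": 0,"ty": 0,"tz": 0.1,"wx": 0,"wy": 0,"wz": 0,"grip": 0.1}]'

```text
clock: 37.78
ee_pos: [0.5272, -0.3679, 0.0228]
orientation: [[0.683, 0.73, 0.002], [0.73, -0.683, 0.006], [0.005, -0.003, -1.0]]
contact_force: [-0.0, 1.4, -0.8]
opening: 0.899
```

```bash
python3 - <<'E'
from h import *
plan([.529,-.3686,.007],Rt(-43.5),grip=.1)
E
```

```text
1 rows; dist 0.0159 rot 0.5
[{"tx": 0.02, "ty": 0.05, "tz": 0.39, "wx": -0.03, "wy": -0.05, "wz": 0.07, "grip": 0.1}]
```

Call:
drive_tool --targets '[{"tx": -0.02,"ty": 0.04,"tz": 0.4,"wx": 0,"wy": 0,"wz": 0.05,"grip": 0.1},{"tx": 0,"ty": 0,"tz": 0,"wx": 0,"wy": 0,"wz": 0,"grip": 0.7},{"tx": 0,"ty": 0,"tz": 0,"wx": 0,"wy": 0,"wz": 0,"grip": 0.7},{"tx": 0,"ty": 0,"tz": 0,"wx": 0,"wy": 0,"wz": 0,"grip": 0.7},{"tx": 0,"ty": 0,"tz": 0,"wx": 0,"wy": 0,"wz": 0,"grip": 0.7}]'

```text
clock: 38.2
ee_pos: [0.5288, -0.3616, 0.0091]
orientation: [[0.681, 0.732, -0.0], [0.732, -0.681, 0.011], [0.007, -0.008, -1.0]]
contact_force: [0.5, 0.7, -2.4]
opening: 0.566
```

```bash
python3 - <<'E'
from h import *
G(); cs=camera("side"); cv2.imwrite("pics/s19.png",cv2.resize(cs["pixels"][264:384,250:390,::-1],None,fx=5,fy=4.5,interpolation=cv2.INTER_CUBIC))
o=dict(observe()); o["ee_pos"]=np.array(o["ee_pos"])+[0,0,.14]
planG([.46,-.12,.16],0,0,.7,o=o,wmax=5.7)
E
```

```text
G [ 0.5288 -0.3618  0.0281] yaw -42.9 jaw-elev -0.4 tilt 0.4 open 0.566 F [ 0.5  0.7 -2.4] q [-38.  35.  97.   1.  48.   4.] t 38.2
8 rows; dist 0.2514 rot 42.9
[{"tx": 0.41, "ty": -0.67, "tz": 0.03, "wx": 0.0, "wy": -0.01, "wz": -0.89, "grip": 0.7}, {"tx": 0.47, "ty": -0.63, "tz": 0.03, "wx": 0.0, "wy": -0.01, "wz": -0.89, "grip": 0.7}, {"tx": 0.52, "ty": -0.58, "tz": 0.03, "wx": 0.0, "wy": -0.01, "wz": -0.89, "grip": 0.7}, {"tx": 0.58, "ty": -0.53, "tz": 0.03, "wx": 0.0, "wy": -0.01, "wz": -0.89, "grip": 0.7}, {"tx": 0.62, "ty": -0.48, "tz": 0.03, "wx": 0.0, "wy": -0.01, "wz": -0.89, "grip": 0.7}]
[{"tx": 0.67, "ty": -0.42, "tz": 0.03, "wx": 0.0, "wy": -0.01, "wz": -0.89, "grip": 0.7}, {"tx": 0.7, "ty": -0.35, "tz": 0.03, "wx": 0.0, "wy": -0.01, "wz": -0.89, "grip": 0.7}, {"tx": 0.73, "ty": -0.28, "tz": 0.03, "wx": 0.0, "wy": -0.01, "wz": -0.89, "grip": 0.7}]
```

Call:
drive_tool --targets '[{"tx": 0,"ty": 0,"tz": -0.9,"wx": 0,"wy": 0,"wz": 0,"grip": 0.7},{"tx": 0,"ty": 0,"tz": -0.9,"wx": 0,"wy": 0,"wz": 0,"grip": 0.7},{"tx": 0,"ty": 0,"tz": -0.9,"wx": 0,"wy": 0,"wz": 0,"grip": 0.7},{"tx": 0,"ty": 0,"tz": -0.9,"wx": 0,"wy": 0,"wz": 0,"grip": 0.7}]'

```text
clock: 38.58
ee_pos: [0.5199, -0.3543, 0.144]
orientation: [[0.681, 0.732, -0.025], [0.733, -0.68, 0.032], [0.006, -0.04, -0.999]]
contact_force: [0.4, 0.2, -2.9]
opening: 0.568
```

Call:
drive_tool --targets '[{"tx": 0.41,"ty": -0.6,"tz": 0,"wx": 0,"wy": 0,"wz": -0.89,"grip": 0.7},{"tx": 0.47,"ty": -0.57,"tz": 0,"wx": 0,"wy": 0,"wz": -0.89,"grip": 0.7},{"tx": 0.52,"ty": -0.53,"tz": 0,"wx": 0,"wy": 0,"wz": -0.89,"grip": 0.7},{"tx": 0.58,"ty": -0.48,"tz": 0,"wx": 0,"wy": 0,"wz": -0.89,"grip": 0.7},{"tx": 0.62,"ty": -0.42,"tz": 0,"wx": 0,"wy": 0,"wz": -0.89,"grip": 0.7}]'

```text
clock: 39.0
ee_pos: [0.4929, -0.2158, 0.1637]
orientation: [[0.266, 0.964, 0.0], [0.964, -0.266, 0.013], [0.012, -0.003, -1.0]]
contact_force: [0.6, 0.5, -2.4]
opening: 0.571
```

Call:
drive_tool --targets '[{"tx": 0.67,"ty": -0.38,"tz": 0,"wx": 0,"wy": 0,"wz": -0.89,"grip": 0.7},{"tx": 0.7,"ty": -0.32,"tz": 0,"wx": 0,"wy": 0,"wz": -0.8,"grip": 0.7},{"tx": 0.2,"ty": 0,"tz": 0,"wx": 0,"wy": 0.9,"wz": 0,"grip": 0.7},{"tx": 0.2,"ty": 0,"tz": 0,"wx": 0,"wy": 0.9,"wz": 0,"grip": 0.7},{"tx": 0.2,"ty": 0,"tz": 0,"wx": 0,"wy": 0.9,"wz": 0,"grip": 0.7}]'

```text
clock: 39.42
ee_pos: [0.4731, -0.1145, 0.1698]
orientation: [[0.061, 0.998, 0.017], [0.95, -0.063, 0.305], [0.306, -0.002, -0.952]]
contact_force: [-0.6, -0.0, -3.5]
opening: 0.568
```

```bash
python3 - <<'E'
from h import *
G()
planG([.46,-.06,.14],0,80,.7,wmax=5.7)
E
```

```text
G [ 0.4728 -0.1203  0.1878] yaw -3.6 jaw-elev -0.1 tilt 17.8 open 0.568 F [-0.6 -0.  -3.5] q [-29.  11. 112.  17.  66. -34.] t 39.4
11 rows; dist 0.0814 rot 62.3
[{"tx": 0.14, "ty": -0.04, "tz": 0.14, "wx": 0.04, "wy": 0.94, "wz": -0.04, "grip": 0.7}, {"tx": 0.13, "ty": -0.04, "tz": 0.15, "wx": 0.04, "wy": 0.94, "wz": -0.04, "grip": 0.7}, {"tx": 0.11, "ty": -0.04, "tz": 0.16, "wx": 0.04, "wy": 0.94, "wz": -0.04, "grip": 0.7}, {"tx": 0.1, "ty": -0.04, "tz": 0.16, "wx": 0.04, "wy": 0.94, "wz": -0.04, "grip": 0.7}, {"tx": 0.08, "ty": -0.04, "tz": 0.17, "wx": 0.04, "wy": 0.94, "wz": -0.04, "grip": 0.7}]
[{"tx": 0.06, "ty": -0.03, "tz": 0.17, "wx": 0.04, "wy": 0.94, "wz": -0.04, "grip": 0.7}, {"tx": 0.05, "ty": -0.03, "tz": 0.17, "wx": 0.04, "wy": 0.94, "wz": -0.04, "grip": 0.7}, {"tx": 0.03, "ty": -0.03, "tz": 0.17, "wx": 0.04, "wy": 0.94, "wz": -0.04, "grip": 0.7}, {"tx": 0.01, "ty": -0.03, "tz": 0.17, "wx": 0.04, "wy": 0.94, "wz": -0.04, "grip": 0.7}, {"tx": -0.01, "ty": -0.03, "tz": 0.16, "wx": 0.04, "wy": 0.94, "wz": -0.04, "grip": 0.7}]
[{"tx": -0.02, "ty": -0.03, "tz": 0.16, "wx": 0.04, "wy": 0.94, "wz": -0.04, "grip": 0.7}]
```

Call:
drive_tool --targets '[{"tx": 0.14,"ty": -0.04,"tz": 0.14,"wx": 0.04,"wy": 0.94,"wz": -0.04,"grip": 0.7},{"tx": 0.13,"ty": -0.04,"tz": 0.15,"wx": 0.04,"wy": 0.94,"wz": -0.04,"grip": 0.7},{"tx": 0.11,"ty": -0.04,"tz": 0.16,"wx": 0.04,"wy": 0.94,"wz": -0.04,"grip": 0.7},{"tx": 0.1,"ty": -0.04,"tz": 0.16,"wx": 0.04,"wy": 0.94,"wz": -0.04,"grip": 0.7},{"tx": 0.08,"ty": -0.04,"tz": 0.17,"wx": 0.04,"wy": 0.94,"wz": -0.04,"grip": 0.7}]'

```text
clock: 39.83
ee_pos: [0.4691, -0.0779, 0.1599]
orientation: [[0.013, 1.0, 0.026], [0.685, -0.028, 0.728], [0.728, 0.008, -0.686]]
contact_force: [0.0, 0.1, -3.3]
opening: 0.571
```

Call:
drive_tool --targets '[{"tx": 0.06,"ty": -0.03,"tz": 0.17,"wx": 0.04,"wy": 0.94,"wz": -0.04,"grip": 0.7},{"tx": 0.05,"ty": -0.03,"tz": 0.17,"wx": 0.04,"wy": 0.94,"wz": -0.04,"grip": 0.7},{"tx": 0.03,"ty": -0.03,"tz": 0.17,"wx": 0.04,"wy": 0.94,"wz": -0.04,"grip": 0.7},{"tx": 0,"ty": -0.03,"tz": 0.17,"wx": 0.04,"wy": 0.94,"wz": -0.04,"grip": 0.7},{"tx": 0,"ty": -0.03,"tz": 0.16,"wx": 0.04,"wy": 0.94,"wz": -0.04,"grip": 0.7}]'

```text
clock: 40.25
ee_pos: [0.4658, -0.05, 0.1477]
orientation: [[-0.027, 1.0, 0.009], [0.256, -0.002, 0.967], [0.966, 0.029, -0.256]]
contact_force: [0.8, 0.2, -2.7]
opening: 0.566
```

```bash
python3 - <<'E'
from h import *
G()
planG([.46,-.06,.064],0,81,.7,wmax=5.7)
E
```

```text
G [ 0.4656 -0.0684  0.1525] yaw -0.1 jaw-elev 1.6 tilt 75.2 open 0.566 F [ 0.8  0.2 -2.7] q [-42.  40. 105.  47.  99. -66.] t 40.2
3 rows; dist 0.0873 rot 6.0
[{"tx": -0.68, "ty": -0.07, "tz": 0.26, "wx": 0.02, "wy": 0.32, "wz": 0.09, "grip": 0.7}, {"tx": -0.69, "ty": -0.06, "tz": 0.23, "wx": 0.02, "wy": 0.32, "wz": 0.09, "grip": 0.7}, {"tx": -0.69, "ty": -0.06, "tz": 0.21, "wx": 0.02, "wy": 0.32, "wz": 0.09, "grip": 0.7}]
```

Call:
drive_tool --targets '[{"tx": -0.68,"ty": -0.05,"tz": 0.22,"wx": 0,"wy": 0.33,"wz": 0.1,"grip": 0.7},{"tx": -0.66,"ty": -0.04,"tz": 0.15,"wx": 0,"wy": 0.33,"wz": 0.1,"grip": 0.7},{"tx": -0.6,"ty": -0.04,"tz": 0.15,"wx": 0,"wy": 0.33,"wz": 0.1,"grip": 0.7},{"tx": 0,"ty": 0,"tz": 0,"wx": 0,"wy": 0,"wz": 0,"grip": 0.7}]'

```text
clock: 40.58
ee_pos: [0.462, -0.0479, 0.0585]
orientation: [[0.006, 1.0, 0.008], [0.158, -0.008, 0.987], [0.987, -0.004, -0.158]]
contact_force: [-3.0, 0.8, -4.5]
opening: 0.57
```

```bash
python3 - <<'E'
from h import *
G()
E
```

```text
G [ 0.4618 -0.0667  0.0614] yaw -0.5 jaw-elev -0.3 tilt 80.9 open 0.57 F [-3.   0.8 -4.5] q [-42.  54. 101.  48.  98. -71.] t 40.6
```

Call:
drive_tool --targets '[{"tx": -0.16,"ty": 0,"tz": 0,"wx": 0,"wy": 0.1,"wz": 0,"grip": 0.7},{"tx": -0.12,"ty": 0,"tz": 0,"wx": 0,"wy": 0,"wz": 0,"grip": 0.7}]'

```text
clock: 40.75
ee_pos: [0.4625, -0.05, 0.0503]
orientation: [[0.005, 1.0, 0.007], [0.14, -0.008, 0.99], [0.99, -0.004, -0.14]]
contact_force: [-2.3, -0.1, 11.0]
opening: 0.569
```

Call:
drive_tool --targets '[{"tx": -0.12,"ty": 0,"tz": 0,"wx": 0,"wy": 0,"wz": 0,"grip": 0.7}]'

```text
clock: 40.83
ee_pos: [0.4624, -0.0507, 0.0503]
orientation: [[0.004, 1.0, 0.005], [0.132, -0.006, 0.991], [0.991, -0.003, -0.132]]
contact_force: [-1.8, 1.5, 9.6]
opening: 0.568
```

Contact. Release and repeat the second grasp.

Call:
drive_tool --targets '[{"tx": 0,"ty": 0,"tz": 0,"wx": 0,"wy": 0,"wz": 0,"grip": 0.2},{"tx": 0,"ty": 0,"tz": 0,"wx": 0,"wy": 0,"wz": 0,"grip": 0.2},{"tx": 0,"ty": 0,"tz": 0,"wx": 0,"wy": 0,"wz": 0,"grip": 0.1},{"tx": 0,"ty": 0,"tz": -0.3,"wx": 0,"wy": 0,"wz": 0,"grip": 0.1},{"tx": 0.1,"ty": 0,"tz": -0.8,"wx": 0,"wy": 0,"wz": 0,"grip": 0.1}]'

```text
clock: 41.25
ee_pos: [0.4629, -0.0923, 0.0679]
orientation: [[-0.003, 1.0, -0.002], [0.135, 0.002, 0.991], [0.991, 0.003, -0.135]]
contact_force: [-0.0, -0.6, 0.1]
opening: 0.898
```

Call:
drive_tool --targets '[{"tx": 0.2,"ty": 0,"tz": -0.8,"wx": 0,"wy": -0.5,"wz": 0,"grip": 0},{"tx": 0.8,"ty": 0,"tz": -0.5,"wx": 0,"wy": -0.9,"wz": 0,"grip": 0},{"tx": 0.8,"ty": 0,"tz": 0,"wx": 0,"wy": -0.9,"wz": 0,"grip": 0},{"tx": 0.8,"ty": 0,"tz": 0,"wx": 0,"wy": -0.9,"wz": 0,"grip": 0},{"tx": 0.8,"ty": 0,"tz": 0,"wx": 0,"wy": -0.9,"wz": 0,"grip": 0}]'

```text
clock: 41.67
ee_pos: [0.4634, -0.114, 0.2009]
orientation: [[0.012, 1.0, 0.008], [0.551, -0.013, 0.835], [0.835, -0.005, -0.551]]
contact_force: [0.2, -1.7, 1.0]
opening: 1.0
```

```bash
python3 - <<'E'
from h import *
G(); standing(.46,-.06,("side","top"))
E
```

```text
G [ 0.4633 -0.1299  0.2114] yaw -0.7 jaw-elev -0.3 tilt 56.6 open 1.0 F [ 0.2 -1.7  1. ] q [-44.  27. 104.  38.  94. -56.] t 41.7
side 0.81 [ 0.462 -0.082  0.042]
 top face ((0.46460258960723877, -0.06880377233028412), (0.04974307119846344, 0.036212820559740067), 0.6646508574485779) 189
top 0.55 [ 0.458 -0.066  0.06 ]
 top face ((0.4629092812538147, -0.06911436468362808), (0.030401017516851425, 0.04513629898428917), 88.72128295898438) 146
standing [ 0.4634 -0.0662] yaw 2.4 err 0.273
```

Call:
drive_tool --targets '[{"tx": 0.08,"ty": 0.02,"tz": 0.05,"wx": 0,"wy": -0.93,"wz": 0,"grip": 0},{"tx": 0.08,"ty": 0.02,"tz": 0.05,"wx": 0,"wy": -0.93,"wz": 0,"grip": 0},{"tx": 0.1,"ty": 0.02,"tz": 0.05,"wx": 0,"wy": -0.93,"wz": 0,"grip": 0},{"tx": 0.12,"ty": 0.02,"tz": 0.03,"wx": -0.05,"wy": -0.93,"wz": 0,"grip": 0},{"tx": 0.15,"ty": 0.02,"tz": 0,"wx": -0.05,"wy": -0.93,"wz": 0,"grip": 0}]'

```text
clock: 42.28
ee_pos: [0.4628, -0.0968, 0.1989]
orientation: [[0.03, 1.0, -0.002], [0.88, -0.025, 0.475], [0.475, -0.016, -0.88]]
contact_force: [-0.2, 1.8, -0.0]
opening: 0.999
```

Call:
drive_tool --targets '[{"tx": 0.18,"ty": 0.02,"tz": 0,"wx": -0.05,"wy": -0.93,"wz": 0,"grip": 0},{"tx": 0.18,"ty": 0.02,"tz": 0,"wx": -0.05,"wy": -0.93,"wz": 0,"grip": 0},{"tx": 0.18,"ty": 0.02,"tz": 0,"wx": -0.05,"wy": -0.93,"wz": 0,"grip": 0},{"tx": 0.18,"ty": 0.02,"tz": 0,"wx": -0.05,"wy": -0.93,"wz": 0,"grip": 0},{"tx": 0.18,"ty": 0.02,"tz": 0,"wx": -0.05,"wy": -0.93,"wz": 0,"grip": 0}]'

```text
clock: 42.7
ee_pos: [0.4656, -0.0667, 0.2027]
orientation: [[0.042, 0.999, -0.003], [0.999, -0.042, -0.012], [-0.012, -0.002, -1.0]]
contact_force: [-1.2, 0.5, -1.2]
opening: 1.003
```

Call:
drive_tool --targets '[{"tx": 0.2,"ty": 0.02,"tz": 0,"wx": -0.05,"wy": -0.93,"wz": 0,"grip": 0},{"tx": 0.2,"ty": 0.02,"tz": 0,"wx": -0.05,"wy": -0.93,"wz": 0,"grip": 0},{"tx": 0.2,"ty": 0.02,"tz": -0.03,"wx": -0.05,"wy": -0.93,"wz": 0,"grip": 0},{"tx": 0.2,"ty": 0.02,"tz": -0.05,"wx": -0.05,"wy": -0.93,"wz": 0,"grip": 0},{"tx": 0.2,"ty": 0.02,"tz": -0.08,"wx": -0.05,"wy": -0.93,"wz": 0,"grip": 0}]'

```text
clock: 43.12
ee_pos: [0.4701, -0.0283, 0.1954]
orientation: [[0.043, 0.999, -0.006], [0.864, -0.04, -0.503], [-0.502, 0.017, -0.865]]
contact_force: [-0.1, -0.2, -0.2]
opening: 1.002
```

```bash
python3 - <<'E'
from h import *
G(); c=camera("side"); cv2.imwrite("pics/s20.png",cv2.resize(c["pixels"][150:310,150:330,::-1],None,fx=4,fy=3.6,interpolation=cv2.INTER_CUBIC)); standing(.46,-.06,("side",))
planG([.461,.0,.09],0,-50,0,wmax=5.7)
E
```

```text
G [ 0.4702 -0.0188  0.2118] yaw -2.3 jaw-elev 0.9 tilt -30.2 open 1.002 F [-0.1 -0.2 -0.2] q [ 10.   8. 115. -33.  67.  29.] t 43.1
side 0.93 [ 0.461 -0.082  0.042]
 top face ((0.46486228704452515, -0.06716211140155792), (0.03813253343105316, 0.050882488489151), 88.19971466064453) 194
standing [ 0.4652 -0.067 ] yaw -0.1 err 0.065
4 rows; dist 0.1165 rot 20.2
[{"tx": 0.42, "ty": -0.06, "tz": 0.59, "wx": -0.04, "wy": -0.84, "wz": -0.08, "grip": 0}, {"tx": 0.47, "ty": -0.06, "tz": 0.55, "wx": -0.04, "wy": -0.84, "wz": -0.08, "grip": 0}, {"tx": 0.52, "ty": -0.06, "tz": 0.5, "wx": -0.04, "wy": -0.84, "wz": -0.08, "grip": 0}, {"tx": 0.56, "ty": -0.05, "tz": 0.45, "wx": -0.04, "wy": -0.84, "wz": -0.08, "grip": 0}]
```

Call:
drive_tool --targets '[{"tx": 0.38,"ty": -0.04,"tz": 0.55,"wx": -0.05,"wy": -0.84,"wz": -0.1,"grip": 0},{"tx": 0.43,"ty": -0.04,"tz": 0.5,"wx": -0.05,"wy": -0.84,"wz": -0.1,"grip": 0},{"tx": 0.48,"ty": -0.04,"tz": 0.5,"wx": -0.05,"wy": -0.84,"wz": 0,"grip": 0},{"tx": 0.53,"ty": -0.04,"tz": 0.45,"wx": -0.05,"wy": -0.75,"wz": 0,"grip": 0},{"tx": 0,"ty": 0,"tz": 0,"wx": 0,"wy": 0,"wz": 0,"grip": 0}]'

```text
clock: 43.68
ee_pos: [0.4677, -0.0257, 0.08]
orientation: [[0.021, 1.0, -0.003], [0.641, -0.016, -0.768], [-0.767, 0.014, -0.641]]
contact_force: [-2.6, -0.2, -1.4]
opening: 0.998
```

```bash
python3 - <<'E'
from h import *
G()
planG([.464,-.0605,.033],0,-50,0,wmax=5.7)
E
```

```text
G [ 0.4678 -0.0111  0.0922] yaw -0.9 jaw-elev 0.8 tilt -50.1 open 0.998 F [-2.6 -0.2 -1.4] q [ 20.  30. 115. -51.  69.  55.] t 43.7
2 rows; dist 0.0772 rot 1.2
[{"tx": 0.17, "ty": -0.05, "tz": 0.95, "wx": -0.02, "wy": 0.01, "wz": -0.1, "grip": 0}, {"tx": 0.17, "ty": -0.05, "tz": 0.95, "wx": -0.02, "wy": 0.01, "wz": -0.1, "grip": 0}]
```

Call:
drive_tool --targets '[{"tx": 0.2,"ty": -0.05,"tz": 0.77,"wx": 0,"wy": 0,"wz": -0.07,"grip": 0},{"tx": 0.2,"ty": -0.05,"tz": 0.77,"wx": 0,"wy": 0,"wz": -0.07,"grip": 0},{"tx": 0.05,"ty": 0,"tz": 0.1,"wx": 0,"wy": 0,"wz": 0,"grip": 0}]'

```text
clock: 43.93
ee_pos: [0.4641, -0.0681, 0.0219]
orientation: [[0.001, 1.0, -0.012], [0.642, -0.01, -0.767], [-0.767, -0.007, -0.642]]
contact_force: [-0.1, -0.1, -0.1]
opening: 1.0
```

```bash
python3 - <<'E'
from h import *
G()
planG([.464,-.0605,.033],0,-50,0,wmax=5.7)
E
```

```text
G [ 0.4644 -0.0535  0.0341] yaw -0.6 jaw-elev -0.4 tilt -50.1 open 1.0 F [-0.1 -0.1 -0.1] q [ 16.  36. 116. -56.  62.  59.] t 43.9
1 rows; dist 0.007 rot 0.7
[{"tx": -0.09, "ty": 0.0, "tz": 0.15, "wx": -0.12, "wy": 0.01, "wz": -0.01, "grip": 0}]
```

Call:
drive_tool --targets '[{"tx": 0,"ty": 0,"tz": 0.12,"wx": -0.1,"wy": 0,"wz": 0,"grip": 0.2},{"tx": 0,"ty": 0,"tz": 0.03,"wx": 0,"wy": 0,"wz": 0,"grip": 0.7},{"tx": 0,"ty": 0,"tz": 0.02,"wx": 0,"wy": 0,"wz": 0,"grip": 0.7},{"tx": 0,"ty": 0,"tz": 0,"wx": 0,"wy": 0,"wz": 0,"grip": 0.7},{"tx": 0,"ty": 0,"tz": 0,"wx": 0,"wy": 0,"wz": 0,"grip": 0.7}]'

```text
clock: 44.35
ee_pos: [0.4673, -0.0772, 0.0232]
orientation: [[0.014, 1.0, -0.004], [0.646, -0.012, -0.763], [-0.763, 0.008, -0.646]]
contact_force: [-0.6, -0.9, -3.0]
opening: 0.577
```

```bash
python3 - <<'E'
from h import *
G(); standing(.464,-.066,("side",))
o=dict(observe()); o["ee_pos"]=np.array(o["ee_pos"])+[0,0,.09]
planG([.498,.07,.13],-.6,40,.7,o=o,wmax=5.7)
E
```

```text
G [ 0.4674 -0.0627  0.0355] yaw -0.7 jaw-elev 0.5 tilt -49.8 open 0.577 F [-0.6 -0.9 -3. ] q [ 14.  35. 117. -57.  62.  59.] t 44.4
side 0.86 [ 0.466 -0.082  0.046]
 top face ((0.4662089943885803, -0.0570518933236599), (0.08578281849622726, 0.06274881958961487), 7.4665045738220215) 217
standing [ 0.4709 -0.0639] yaw -6.7 err 0.077
16 rows; dist 0.1622 rot 89.8
[{"tx": 0.18, "ty": 0.05, "tz": -0.17, "wx": 0.01, "wy": 0.94, "wz": 0.0, "grip": 0.7}, {"tx": 0.19, "ty": 0.05, "tz": -0.15, "wx": 0.01, "wy": 0.94, "wz": 0.0, "grip": 0.7}, {"tx": 0.2, "ty": 0.04, "tz": -0.14, "wx": 0.01, "wy": 0.94, "wz": 0.0, "grip": 0.7}, {"tx": 0.22, "ty": 0.04, "tz": -0.12, "wx": 0.01, "wy": 0.94, "wz": 0.0, "grip": 0.7}, {"tx": 0.23, "ty": 0.04, "tz": -0.1, "wx": 0.01, "wy": 0.94, "wz": 0.0, "grip": 0.7}]
[{"tx": 0.24, "ty": 0.04, "tz": -0.09, "wx": 0.01, "wy": 0.94, "wz": 0.0, "grip": 0.7}, {"tx": 0.24, "ty": 0.04, "tz": -0.07, "wx": 0.01, "wy": 0.94, "wz": 0.0, "grip": 0.7}, {"tx": 0.25, "ty": 0.04, "tz": -0.05, "wx": 0.01, "wy": 0.94, "wz": 0.0, "grip": 0.7}, {"tx": 0.25, "ty": 0.04, "tz": -0.03, "wx": 0.01, "wy": 0.94, "wz": 0.0, "grip": 0.7}, {"tx": 0.25, "ty": 0.04, "tz": -0.01, "wx": 0.01, "wy": 0.94, "wz": 0.0, "grip": 0.7}]
[{"tx": 0.25, "ty": 0.04, "tz": 0.01, "wx": 0.01, "wy": 0.94, "wz": 0.0, "grip": 0.7}, {"tx": 0.25, "ty": 0.04, "tz": 0.03, "wx": 0.01, "wy": 0.94, "wz": 0.0, "grip": 0.7}, {"tx": 0.25, "ty": 0.04, "tz": 0.05, "wx": 0.01, "wy": 0.94, "wz": 0.0, "grip": 0.7}, {"tx": 0.24, "ty": 0.05, "tz": 0.07, "wx": 0.01, "wy": 0.94, "wz": 0.0, "grip": 0.7}, {"tx": 0.23, "ty": 0.05, "tz": 0.09, "wx": 0.01, "wy": 0.94, "wz": 0.0, "grip": 0.7}]
[{"tx": 0.22, "ty": 0.05, "tz": 0.11, "wx": 0.01, "wy": 0.94, "wz": 0.0, "grip": 0.7}]
```

Call:
drive_tool --targets '[{"tx": -0.61,"ty": 0,"tz": -0.52,"wx": 0,"wy": 0,"wz": 0,"grip": 0.7},{"tx": -0.61,"ty": 0,"tz": -0.52,"wx": 0,"wy": 0,"wz": 0,"grip": 0.7},{"tx": -0.61,"ty": 0,"tz": -0.52,"wx": 0,"wy": 0,"wz": 0,"grip": 0.7}]'

```text
clock: 44.7
ee_pos: [0.4608, -0.0759, 0.1132]
orientation: [[-0.002, 1.0, -0.015], [0.647, -0.01, -0.762], [-0.762, -0.011, -0.647]]
contact_force: [0.2, 0.8, -2.5]
opening: 0.57
```

Call:
drive_tool --targets '[{"tx": 0.18,"ty": 0.06,"tz": -0.2,"wx": 0,"wy": 0.93,"wz": 0,"grip": 0.7},{"tx": 0.19,"ty": 0.06,"tz": -0.2,"wx": 0,"wy": 0.93,"wz": 0,"grip": 0.7},{"tx": 0.2,"ty": 0.06,"tz": -0.17,"wx": 0,"wy": 0.93,"wz": 0,"grip": 0.7},{"tx": 0.22,"ty": 0.06,"tz": -0.15,"wx": 0,"wy": 0.93,"wz": 0,"grip": 0.7},{"tx": 0.23,"ty": 0.06,"tz": -0.13,"wx": 0,"wy": 0.93,"wz": 0,"grip": 0.7}]'

```text
clock: 45.12
ee_pos: [0.4752, -0.0149, 0.121]
orientation: [[-0.002, 1.0, -0.003], [0.936, 0.0, -0.352], [-0.352, -0.003, -0.936]]
contact_force: [0.2, 0.7, -3.3]
opening: 0.573
```

Call:
drive_tool --targets '[{"tx": 0.24,"ty": 0.06,"tz": -0.11,"wx": 0,"wy": 0.93,"wz": 0,"grip": 0.7},{"tx": 0.24,"ty": 0.06,"tz": -0.1,"wx": 0,"wy": 0.93,"wz": 0,"grip": 0.7},{"tx": 0.24,"ty": 0.06,"tz": -0.07,"wx": 0,"wy": 0.93,"wz": 0,"grip": 0.7},{"tx": 0.24,"ty": 0.06,"tz": -0.05,"wx": 0,"wy": 0.93,"wz": 0,"grip": 0.7},{"tx": 0.24,"ty": 0.06,"tz": -0.03,"wx": 0,"wy": 0.93,"wz": 0,"grip": 0.7}]'

```text
clock: 45.53
ee_pos: [0.4869, 0.0411, 0.1334]
orientation: [[-0.012, 1.0, 0.002], [0.989, 0.011, 0.15], [0.15, 0.003, -0.989]]
contact_force: [-0.9, -0.1, -2.9]
opening: 0.572
```

```bash
python3 - <<'E'
from h import *
G()
planG([.4985,.08,.11],-.6,40,.7,wmax=5.7)
E
```

```text
G [0.4868 0.0382 0.1522] yaw 0.6 jaw-elev 0.2 tilt 8.6 open 0.572 F [-0.9 -0.1 -2.9] q [ -6.  10. 117.  11.  55. -13.] t 45.5
6 rows; dist 0.0648 rot 31.4
[{"tx": 0.19, "ty": 0.05, "tz": 0.2, "wx": -0.01, "wy": 0.87, "wz": 0.03, "grip": 0.7}, {"tx": 0.17, "ty": 0.05, "tz": 0.21, "wx": -0.01, "wy": 0.87, "wz": 0.03, "grip": 0.7}, {"tx": 0.15, "ty": 0.05, "tz": 0.22, "wx": -0.01, "wy": 0.87, "wz": 0.03, "grip": 0.7}, {"tx": 0.13, "ty": 0.05, "tz": 0.23, "wx": -0.01, "wy": 0.87, "wz": 0.03, "grip": 0.7}, {"tx": 0.11, "ty": 0.05, "tz": 0.24, "wx": -0.01, "wy": 0.87, "wz": 0.03, "grip": 0.7}]
[{"tx": 0.09, "ty": 0.05, "tz": 0.24, "wx": -0.01, "wy": 0.87, "wz": 0.03, "grip": 0.7}]
```

Call:
drive_tool --targets '[{"tx": 0.19,"ty": 0.06,"tz": 0.18,"wx": 0,"wy": 0.88,"wz": 0.04,"grip": 0.7},{"tx": 0.17,"ty": 0.06,"tz": 0.18,"wx": 0,"wy": 0.88,"wz": 0.04,"grip": 0.7},{"tx": 0.15,"ty": 0.06,"tz": 0.2,"wx": 0,"wy": 0.88,"wz": 0.04,"grip": 0.7},{"tx": 0.13,"ty": 0.06,"tz": 0.2,"wx": 0,"wy": 0.88,"wz": 0.04,"grip": 0.7},{"tx": 0.11,"ty": 0.06,"tz": 0.2,"wx": 0,"wy": 0.88,"wz": 0.04,"grip": 0.7}]'

```text
clock: 45.95
ee_pos: [0.5008, 0.085, 0.1132]
orientation: [[-0.007, 1.0, 0.006], [0.808, 0.002, 0.589], [0.589, 0.009, -0.808]]
contact_force: [-0.8, 0.4, -3.6]
opening: 0.575
```

Call:
drive_tool --targets '[{"tx": 0.02,"ty": 0.05,"tz": 0.2,"wx": 0,"wy": 0.6,"wz": 0.05,"grip": 0.7},{"tx": 0,"ty": 0,"tz": 0,"wx": 0,"wy": 0,"wz": 0,"grip": 0.7}]'

```text
clock: 46.12
ee_pos: [0.5008, 0.0898, 0.1047]
orientation: [[-0.001, 1.0, 0.002], [0.767, -0.0, 0.641], [0.641, 0.002, -0.767]]
contact_force: [-0.8, 0.2, -3.7]
opening: 0.571
```

```bash
python3 - <<'E'
from h import *
G()
planG([.4995,.088,.06],-.6,40,.7,wmax=5.7)
E
```

```text
G [0.5008 0.0776 0.1193] yaw -0.0 jaw-elev 0.1 tilt 39.9 open 0.571 F [-0.8  0.2 -3.7] q [-18.  22. 115.  43.  64. -44.] t 46.1
2 rows; dist 0.0602 rot 0.6
[{"tx": -0.38, "ty": -0.02, "tz": 0.65, "wx": -0.02, "wy": 0.01, "wz": 0.04, "grip": 0.7}, {"tx": -0.38, "ty": -0.02, "tz": 0.65, "wx": -0.02, "wy": 0.01, "wz": 0.04, "grip": 0.7}]
```

Call:
drive_tool --targets '[{"tx": -0.38,"ty": -0.04,"tz": 0.62,"wx": 0,"wy": 0,"wz": 0.05,"grip": 0.7},{"tx": -0.38,"ty": -0.04,"tz": 0.62,"wx": 0,"wy": 0,"wz": 0.05,"grip": 0.7},{"tx": 0,"ty": 0,"tz": 0,"wx": 0,"wy": 0,"wz": 0,"grip": 0.7}]'

```text
clock: 46.37
ee_pos: [0.4988, 0.0972, 0.0469]
orientation: [[0.004, 1.0, 0.002], [0.772, -0.004, 0.635], [0.635, -0.001, -0.772]]
contact_force: [-1.8, -0.1, -3.6]
opening: 0.577
```

Call:
drive_tool --targets '[{"tx": -0.25,"ty": -0.04,"tz": 0.33,"wx": 0,"wy": 0.1,"wz": 0.05,"grip": 0.7},{"tx": -0.18,"ty": -0.03,"tz": 0.22,"wx": 0,"wy": 0,"wz": 0,"grip": 0.7}]'

```text
clock: 46.53
ee_pos: [0.4974, 0.0987, 0.0214]
orientation: [[0.003, 1.0, 0.002], [0.767, -0.004, 0.642], [0.642, -0.0, -0.767]]
contact_force: [-0.8, -0.2, -2.6]
opening: 0.572
```

```bash
python3 - <<'E'
from h import *
G(); c=camera("side"); cv2.imwrite("pics/s21.png",cv2.resize(c["pixels"][130:250,140:280,::-1],None,fx=5,fy=4.5,interpolation=cv2.INTER_CUBIC))
E
```

```text
G [0.4974 0.0865 0.036 ] yaw -0.2 jaw-elev -0.0 tilt 39.9 open 0.572 F [-0.8 -0.2 -2.6] q [-17.  31. 116.  47.  57. -52.] t 46.5
```

Call:
drive_tool --targets '[{"tx": -0.1,"ty": 0.02,"tz": 0.13,"wx": 0,"wy": 0,"wz": 0,"grip": 0.7},{"tx": -0.03,"ty": 0.02,"tz": 0.05,"wx": 0,"wy": 0,"wz": 0,"grip": 0.7}]'

```text
clock: 46.75
ee_pos: [0.5005, 0.1002, 0.0165]
orientation: [[-0.001, 1.0, 0.002], [0.764, -0.001, 0.646], [0.646, 0.002, -0.764]]
contact_force: [-3.7, -1.9, 5.6]
opening: 0.571
```

Call:
drive_tool --targets '[{"tx": 0.18,"ty": -0.02,"tz": 0.14,"wx": 0,"wy": 0,"wz": 0.05,"grip": 0.7},{"tx": 0.16,"ty": -0.03,"tz": 0.15,"wx": 0,"wy": 0,"wz": 0,"grip": 0.7}]'

```text
clock: 46.92
ee_pos: [0.5022, 0.1169, 0.0195]
orientation: [[0.002, 1.0, 0.008], [0.765, -0.007, 0.645], [0.645, 0.005, -0.765]]
contact_force: [-0.5, 0.4, -2.0]
opening: 0.572
```

Call:
drive_tool --targets '[{"tx": 0.08,"ty": -0.03,"tz": 0.09,"wx": 0.02,"wy": 0,"wz": 0.03,"grip": 0.7}]'

```text
clock: 47.0
ee_pos: [0.5018, 0.1219, 0.0197]
orientation: [[0.002, 1.0, 0.007], [0.766, -0.006, 0.643], [0.643, 0.004, -0.766]]
contact_force: [-6.0, -28.9, 10.0]
opening: 0.574
```

```bash
python3 - <<'E'
from h import *
G()
E
```

```text
G [0.5016 0.1097 0.0342] yaw -0.4 jaw-elev 0.2 tilt 40.0 open 0.574 F [ -6.  -28.9  10. ] q [-14.  31. 116.  49.  56. -51.] t 47.0
```

Contact; lower it the last 3 mm and push again.

Call:
drive_tool --targets '[{"tx": -0.13,"ty": -0.05,"tz": 0.03,"wx": 0.03,"wy": 0.03,"wz": 0,"grip": 0.7},{"tx": -0.04,"ty": -0.03,"tz": 0.05,"wx": 0,"wy": 0,"wz": 0,"grip": 0.7}]'

```text
clock: 47.17
ee_pos: [0.5009, 0.1198, 0.0165]
orientation: [[-0.004, 1.0, 0.006], [0.763, -0.001, 0.646], [0.646, 0.007, -0.763]]
contact_force: [-4.4, -9.7, 18.9]
opening: 0.572
```

Call:
drive_tool --targets '[{"tx": 0.1,"ty": -0.02,"tz": 0.1,"wx": 0.05,"wy": 0,"wz": 0.05,"grip": 0.7}]'

```text
clock: 47.25
ee_pos: [0.5015, 0.1221, 0.0165]
orientation: [[-0.003, 1.0, 0.003], [0.768, 0.001, 0.641], [0.641, 0.004, -0.768]]
contact_force: [-11.6, -40.5, 16.0]
opening: 0.571
```

Call:
drive_tool --targets '[{"tx": 0.08,"ty": -0.03,"tz": 0.08,"wx": 0.03,"wy": 0,"wz": 0.05,"grip": 0.7}]'

```text
clock: 47.33
ee_pos: [0.5016, 0.1219, 0.0164]
orientation: [[-0.004, 1.0, 0.001], [0.773, 0.002, 0.634], [0.634, 0.003, -0.773]]
contact_force: [-10.4, -33.8, 15.7]
opening: 0.575
```

```bash
python3 - <<'E'
from h import *
G()
E
```

```text
G [0.5016 0.1098 0.0311] yaw 0.1 jaw-elev 0.2 tilt 39.3 open 0.575 F [-10.4 -33.8  15.7] q [-14.  32. 116.  49.  55. -51.] t 47.3
```

Call:
drive_tool --targets '[{"tx": -0.02,"ty": 0,"tz": -0.03,"wx": 0,"wy": 0,"wz": 0,"grip": 0.2},{"tx": 0,"ty": 0,"tz": 0,"wx": 0,"wy": 0,"wz": 0,"grip": 0.2},{"tx": 0,"ty": 0,"tz": 0,"wx": 0,"wy": 0,"wz": 0,"grip": 0.15},{"tx": 0,"ty": 0,"tz": -0.6,"wx": 0,"wy": 0,"wz": 0,"grip": 0.15},{"tx": 0,"ty": 0,"tz": -0.9,"wx": 0,"wy": 0,"wz": 0,"grip": 0.1}]'

```text
clock: 47.75
ee_pos: [0.4975, 0.0859, 0.063]
orientation: [[-0.001, 1.0, -0.008], [0.769, 0.006, 0.639], [0.639, -0.005, -0.769]]
contact_force: [0.9, -1.1, 0.9]
opening: 0.902
```

Call:
drive_tool --targets '[{"tx": 0,"ty": 0,"tz": -0.9,"wx": 0,"wy": -0.8,"wz": 0,"grip": 0},{"tx": 0,"ty": 0,"tz": -0.9,"wx": 0,"wy": -0.8,"wz": 0,"grip": 0},{"tx": -0.5,"ty": 0,"tz": -0.5,"wx": 0,"wy": -0.8,"wz": 0,"grip": 0},{"tx": -0.8,"ty": 0,"tz": -0.3,"wx": 0,"wy": -0.8,"wz": 0,"grip": 0},{"tx": -0.8,"ty": 0,"tz": -0.3,"wx": 0,"wy": -0.8,"wz": 0,"grip": 0}]'

```text
clock: 48.17
ee_pos: [0.4984, -0.0554, 0.1313]
orientation: [[-0.003, 1.0, -0.008], [0.965, 0.006, 0.26], [0.26, -0.007, -0.965]]
contact_force: [-0.8, 0.4, -0.2]
opening: 0.998
```

Call:
drive_tool --targets '[{"tx": -0.9,"ty": 0,"tz": -0.2,"wx": 0,"wy": -0.8,"wz": 0,"grip": 0},{"tx": -0.9,"ty": 0,"tz": -0.2,"wx": 0,"wy": -0.8,"wz": 0,"grip": 0}]'

```text
clock: 48.33
ee_pos: [0.4993, -0.13, 0.1331]
orientation: [[-0.007, 1.0, -0.006], [0.996, 0.008, 0.09], [0.09, -0.006, -0.996]]
contact_force: [0.1, 0.0, -0.1]
opening: 0.997
```

```bash
cat >> h.py <<'E'
def rowcheck(tag):
    ct,cs=camera("top"),camera("side"); save(cs,f"s{tag}.png"); cv2.imwrite(f"pics/t{tag}.png",cv2.resize(ct["pixels"][190:260,105:255,::-1],None,fx=5,fy=5,interpolation=cv2.INTER_CUBIC))
    for n,c in(("top",ct),("side",cs)):
        W=cloud(c); m=(np.abs(W[...,2]-.042)<.004)&(W[...,0]>.45)&(W[...,0]<.55)&(W[...,1]<.318)&(W[...,1]>.03); p=W[m]
        out=[]
        for y in np.arange(.09,.32,.02):
            s=p[np.abs(p[:,1]-y)<.01]
            if len(s)>3: out.append((round(y,2),((s[:,0].min()+s[:,0].max())/2).round(4),(s[:,0].max()-s[:,0].min()).round(3)))
        print(n,out); print("ymin",p[:,1].min().round(4))
        px=c["pixels"].astype(int); o=(px[...,0]-px[...,2]>50)&(np.abs(W[...,2]-.042)<.006)&(W[...,1]>.03)
        k,l,s,_=cv2.connectedComponentsWithStats(o.astype(np.uint8))
        for i in range(1,k):
            if s[i,4]>20: print("  disc",W[l==i].mean(0).round(4),s[i,4])
E
python3 - <<'E'
from h import *
G(); rowcheck("22")
E
```

```text
G [ 0.4994 -0.1317  0.1521] yaw 0.4 jaw-elev -0.3 tilt 5.1 open 0.997 F [ 0.1  0.  -0.1] q [-22.  14. 111.   5.  57. -26.] t 48.3
top [(np.float64(0.09), np.float64(0.5016), np.float64(0.049)), (np.float64(0.11), np.float64(0.5004), np.float64(0.046)), (np.float64(0.13), np.float64(0.5008), np.float64(0.046)), (np.float64(0.15), np.float64(0.4995), np.float64(0.049)), (np.float64(0.17), np.float64(0.4999), np.float64(0.049)), (np.float64(0.19), np.float64(0.5002), np.float64(0.049)), (np.float64(0.21), np.float64(0.5007), np.float64(0.049)), (np.float64(0.23), np.float64(0.5009), np.float64(0.049)), (np.float64(0.25), np.float64(0.501), np.float64(0.049)), (np.float64(0.27), np.float64(0.4985), np.float64(0.049)), (np.float64(0.29), np.float64(0.4971), np.float64(0.046)), (np.float64(0.31), np.float64(0.4976), np.float64(0.046))]
ymin 0.0815
  disc [0.5014 0.2327 0.0425] 88
  disc [0.5004 0.1731 0.0427] 89
  disc [0.5019 0.1126 0.0425] 89
  disc [0.4988 0.2937 0.043 ] 86
side [(np.float64(0.09), np.float64(0.4899), np.float64(0.023)), (np.float64(0.11), np.float64(0.4961), np.float64(0.035)), (np.float64(0.13), np.float64(0.4991), np.float64(0.043)), (np.float64(0.15), np.float64(0.5009), np.float64(0.049)), (np.float64(0.17), np.float64(0.5018), np.float64(0.052)), (np.float64(0.19), np.float64(0.5011), np.float64(0.049)), (np.float64(0.21), np.float64(0.5012), np.float64(0.05)), (np.float64(0.23), np.float64(0.502), np.float64(0.048)), (np.float64(0.25), np.float64(0.5014), np.float64(0.052)), (np.float64(0.27), np.float64(0.4988), np.float64(0.049)), (np.float64(0.29), np.float64(0.499), np.float64(0.05)), (np.float64(0.31), np.float64(0.4987), np.float64(0.05))]
ymin 0.0793
  disc [0.5002 0.2941 0.0435] 31
  disc [0.5026 0.2338 0.0439] 33
  disc [0.5018 0.1733 0.0436] 38
  disc [0.5006 0.1136 0.0444] 31
```

```bash
python3 - <<'E'
from h import *
o=dict(observe()); o["ee_pos"]=np.array(o["ee_pos"])+[0,0,.05]
plan([.395,.25,.19],Rt(0),grip=1,o=o)
R=Rt(0); o["orientation"]=R; o["ee_pos"]=[.395,.25,.19]; plan([.395,.388,.115],R,grip=1,o=o)
E
```

```text
11 rows; dist 0.3956 rot 5.2
[{"tx": 0.87, "ty": -0.23, "tz": 0.07, "wx": 0.0, "wy": -0.08, "wz": 0.01, "grip": 1}, {"tx": 0.87, "ty": -0.24, "tz": 0.06, "wx": 0.0, "wy": -0.08, "wz": 0.01, "grip": 1}, {"tx": 0.87, "ty": -0.24, "tz": 0.05, "wx": 0.0, "wy": -0.08, "wz": 0.01, "grip": 1}, {"tx": 0.87, "ty": -0.24, "tz": 0.04, "wx": 0.0, "wy": -0.08, "wz": 0.01, "grip": 1}, {"tx": 0.87, "ty": -0.24, "tz": 0.04, "wx": 0.0, "wy": -0.08, "wz": 0.01, "grip": 1}]
[{"tx": 0.87, "ty": -0.24, "tz": 0.03, "wx": 0.0, "wy": -0.08, "wz": 0.01, "grip": 1}, {"tx": 0.87, "ty": -0.24, "tz": 0.02, "wx": 0.0, "wy": -0.08, "wz": 0.01, "grip": 1}, {"tx": 0.87, "ty": -0.24, "tz": 0.02, "wx": 0.0, "wy": -0.08, "wz": 0.01, "grip": 1}, {"tx": 0.87, "ty": -0.24, "tz": 0.01, "wx": 0.0, "wy": -0.08, "wz": 0.01, "grip": 1}, {"tx": 0.87, "ty": -0.24, "tz": 0.0, "wx": 0.0, "wy": -0.08, "wz": 0.01, "grip": 1}]
[{"tx": 0.87, "ty": -0.24, "tz": -0.01, "wx": 0.0, "wy": -0.08, "wz": 0.01, "grip": 1}]
4 rows; dist 0.1571 rot 0.0
[{"tx": 0.86, "ty": 0.0, "tz": 0.47, "wx": 0.0, "wy": 0.0, "wz": 0.0, "grip": 1}, {"tx": 0.86, "ty": 0.0, "tz": 0.47, "wx": 0.0, "wy": 0.0, "wz": 0.0, "grip": 1}, {"tx": 0.86, "ty": 0.0, "tz": 0.47, "wx": 0.0, "wy": 0.0, "wz": 0.0, "grip": 1}, {"tx": 0.86, "ty": 0.0, "tz": 0.47, "wx": 0.0, "wy": 0.0, "wz": 0.0, "grip": 1}]
```

Call:
drive_tool --targets '[{"tx": 0,"ty": 0,"tz": -0.9,"wx": 0,"wy": -0.4,"wz": 0,"grip": 1},{"tx": 0.3,"ty": -0.3,"tz": -0.7,"wx": 0,"wy": -0.4,"wz": 0,"grip": 1}]'

```text
clock: 48.6
ee_pos: [0.4851, -0.1226, 0.193]
orientation: [[-0.002, 1.0, -0.017], [1.0, 0.002, 0.013], [0.013, -0.017, -1.0]]
contact_force: [1.3, 0.9, -0.3]
opening: 0.746
```

Call:
drive_tool --targets '[{"tx": 0.87,"ty": -0.24,"tz": 0,"wx": 0,"wy": 0,"wz": 0,"grip": 1},{"tx": 0.87,"ty": -0.24,"tz": 0,"wx": 0,"wy": 0,"wz": 0,"grip": 1},{"tx": 0.87,"ty": -0.24,"tz": 0,"wx": 0,"wy": 0,"wz": 0,"grip": 1},{"tx": 0.87,"ty": -0.24,"tz": 0,"wx": 0,"wy": 0,"wz": 0,"grip": 1},{"tx": 0.87,"ty": -0.24,"tz": 0,"wx": 0,"wy": 0,"wz": 0,"grip": 1}]'

```text
clock: 49.02
ee_pos: [0.4361, 0.0601, 0.2014]
orientation: [[0.005, 1.0, -0.012], [1.0, -0.005, 0.021], [0.021, -0.012, -1.0]]
contact_force: [0.6, 0.7, 0.1]
opening: 0.008
```

Call:
drive_tool --targets '[{"tx": 0.87,"ty": -0.24,"tz": 0,"wx": 0,"wy": 0,"wz": 0,"grip": 1},{"tx": 0.87,"ty": -0.24,"tz": 0,"wx": 0,"wy": 0,"wz": 0,"grip": 1},{"tx": 0.87,"ty": -0.24,"tz": 0,"wx": 0,"wy": 0,"wz": 0,"grip": 1},{"tx": 0.87,"ty": -0.24,"tz": 0,"wx": 0,"wy": 0,"wz": 0,"grip": 1}]'

```text
clock: 49.35
ee_pos: [0.3888, 0.2103, 0.2037]
orientation: [[0.005, 1.0, -0.024], [1.0, -0.004, 0.029], [0.029, -0.024, -0.999]]
contact_force: [1.0, 0.3, 0.1]
opening: 0.002
```

```bash
python3 - <<'E'
from h import *
G(); cs=camera("side"); ct=camera("top")
for n,c in(("side",cs),("top",ct)):
    W=cloud(c)
    for q in("lock_tip","lock"):
        for r in cut_out(q,c)[:2]: print(n,q,round(r["conf"],2),np.nanmedian(W[r["mask"]],0).round(3),np.nanpercentile(W[r["mask"]],[2,98],axis=0).round(3).tolist(),r["mask"].sum())
plan([.395,.388,.115],Rt(0),grip=1)
E
```

```text
G [0.3893 0.2097 0.2227] yaw -0.2 jaw-elev -1.4 tilt 1.6 open 0.002 F [1.  0.3 0.1] q [ 21.  -1. 118.   2.  63.  20.] t 49.4
top lock 0.53 [ 0.752 -0.164  0.073] [[0.737, -0.201, -0.002], [0.801, -0.146, 0.112]] 282
6 rows; dist 0.2012 rot 2.0
[{"tx": 0.74, "ty": 0.02, "tz": 0.39, "wx": -0.04, "wy": -0.04, "wz": -0.01, "grip": 1}, {"tx": 0.74, "ty": 0.02, "tz": 0.39, "wx": -0.04, "wy": -0.04, "wz": -0.01, "grip": 1}, {"tx": 0.75, "ty": 0.02, "tz": 0.38, "wx": -0.04, "wy": -0.04, "wz": -0.01, "grip": 1}, {"tx": 0.75, "ty": 0.02, "tz": 0.38, "wx": -0.04, "wy": -0.04, "wz": -0.01, "grip": 1}, {"tx": 0.75, "ty": 0.02, "tz": 0.38, "wx": -0.04, "wy": -0.04, "wz": -0.01, "grip": 1}]
[{"tx": 0.75, "ty": 0.02, "tz": 0.37, "wx": -0.04, "wy": -0.04, "wz": -0.01, "grip": 1}]
```

Call:
drive_tool --targets '[{"tx": 0.74,"ty": 0.02,"tz": 0.2,"wx": -0.04,"wy": -0.04,"wz": 0,"grip": 1},{"tx": 0.74,"ty": 0.02,"tz": 0.3,"wx": -0.04,"wy": -0.04,"wz": 0,"grip": 1},{"tx": 0.75,"ty": 0.02,"tz": 0.35,"wx": -0.04,"wy": -0.04,"wz": 0,"grip": 1},{"tx": 0.75,"ty": 0.02,"tz": 0.35,"wx": -0.04,"wy": -0.04,"wz": 0,"grip": 1},{"tx": 0.75,"ty": 0.02,"tz": 0.35,"wx": -0.04,"wy": -0.04,"wz": 0,"grip": 1}]'

```text
clock: 50.07
ee_pos: [0.4025, 0.352, 0.1449]
orientation: [[0.029, 1.0, 0.003], [1.0, -0.029, 0.006], [0.006, 0.003, -1.0]]
contact_force: [-0.1, -0.2, 0.1]
opening: 0.003
```

```bash
python3 - <<'E'
from h import *
G(); cs=camera("side"); cv2.imwrite("pics/s23.png",cv2.resize(cs["pixels"][80:220,110:270,::-1],None,fx=4.5,fy=4,interpolation=cv2.INTER_CUBIC))
plan([.40,.388,.115],Rt(0),grip=1)
E
```

```text
G [0.4024 0.3519 0.1639] yaw -1.6 jaw-elev 0.1 tilt 0.3 open 0.003 F [-0.1 -0.2  0.1] q [ 36.  13. 110.   0.  56.  38.] t 50.1
2 rows; dist 0.0419 rot 1.7
[{"tx": 0.39, "ty": -0.03, "tz": 0.34, "wx": 0.0, "wy": -0.04, "wz": -0.13, "grip": 1}, {"tx": 0.4, "ty": -0.03, "tz": 0.34, "wx": 0.0, "wy": -0.04, "wz": -0.13, "grip": 1}]
```

Call:
drive_tool --targets '[{"tx": 0,"ty": 0,"tz": 0,"wx": 0,"wy": 0,"wz": -0.95,"grip": 1},{"tx": 0,"ty": 0,"tz": 0,"wx": 0,"wy": 0,"wz": -0.95,"grip": 1},{"tx": 0,"ty": 0,"tz": 0,"wx": 0,"wy": 0,"wz": -0.95,"grip": 1},{"tx": 0,"ty": 0,"tz": 0,"wx": 0,"wy": 0,"wz": -0.95,"grip": 1},{"tx": 0,"ty": 0,"tz": 0,"wx": 0,"wy": 0,"wz": -0.95,"grip": 1}]'

```text
clock: 50.53
ee_pos: [0.4038, 0.3505, 0.1368]
orientation: [[-0.463, 0.886, -0.01], [0.886, 0.463, 0.003], [0.007, -0.008, -1.0]]
contact_force: [-0.4, -0.2, 0.1]
opening: -0.002
```

Call:
drive_tool --targets '[{"tx": 0,"ty": 0,"tz": 0,"wx": 0,"wy": 0,"wz": -0.95,"grip": 1},{"tx": 0,"ty": 0,"tz": 0,"wx": 0,"wy": 0,"wz": -0.95,"grip": 1},{"tx": 0,"ty": 0,"tz": 0,"wx": 0,"wy": 0,"wz": -0.95,"grip": 1},{"tx": 0,"ty": 0,"tz": 0,"wx": 0,"wy": 0,"wz": -0.95,"grip": 1},{"tx": 0,"ty": 0,"tz": 0,"wx": 0,"wy": 0,"wz": -0.95,"grip": 1}]'

```text
clock: 50.95
ee_pos: [0.4076, 0.3409, 0.135]
orientation: [[-0.835, 0.55, -0.017], [0.55, 0.835, 0.0], [0.015, -0.009, -1.0]]
contact_force: [0.1, 0.6, -0.3]
opening: 0.002
```

Call:
drive_tool --targets '[{"tx": 0,"ty": 0,"tz": 0,"wx": 0,"wy": 0,"wz": -0.95,"grip": 1},{"tx": 0,"ty": 0,"tz": 0,"wx": 0,"wy": 0,"wz": -0.95,"grip": 1},{"tx": 0,"ty": 0,"tz": 0,"wx": 0,"wy": 0,"wz": -0.95,"grip": 1},{"tx": 0,"ty": 0,"tz": 0,"wx": 0,"wy": 0,"wz": -0.95,"grip": 1}]'

```text
clock: 51.28
ee_pos: [0.4108, 0.3331, 0.134]
orientation: [[-0.984, 0.177, -0.022], [0.177, 0.984, -0.001], [0.022, -0.005, -1.0]]
contact_force: [0.2, -0.6, 0.1]
opening: -0.001
```

```bash
python3 - <<'E'
from h import *
G()
plan([.415,.388,.118],Rt(90),grip=1)
E
```

```text
G [0.4112 0.3331 0.153 ] yaw 79.8 jaw-elev -0.3 tilt 1.2 open -0.001 F [ 0.2 -0.6  0.1] q [ 34.  15. 110.   1.  56. -46.] t 51.3
2 rows; dist 0.0574 rot 10.3
[{"tx": 0.07, "ty": 0.69, "tz": 0.2, "wx": -0.01, "wy": -0.11, "wz": -0.85, "grip": 1}, {"tx": 0.01, "ty": 0.69, "tz": 0.2, "wx": -0.01, "wy": -0.11, "wz": -0.85, "grip": 1}]
```

Call:
drive_tool --targets '[{"tx": 0.07,"ty": 0.69,"tz": 0.15,"wx": 0,"wy": -0.11,"wz": -0.85,"grip": 1},{"tx": 0.03,"ty": 0.69,"tz": 0.15,"wx": 0,"wy": -0.11,"wz": -0.85,"grip": 1},{"tx": 0,"ty": 0.1,"tz": 0,"wx": 0,"wy": 0,"wz": 0,"grip": 1}]'

```text
clock: 51.53
ee_pos: [0.4178, 0.3864, 0.121]
orientation: [[-1.0, 0.002, -0.001], [0.002, 1.0, -0.005], [0.001, -0.005, -1.0]]
contact_force: [0.3, -1.1, 0.0]
opening: -0.004
```

```bash
python3 - <<'E'
from h import *
G()
plan([.42,.388,.120],Rt(90),grip=1)
plan([.50,.388,.120],Rt(90),grip=1)
E
```

```text
G [0.4178 0.3865 0.14  ] yaw 89.9 jaw-elev -0.3 tilt 0.1 open -0.004 F [ 0.3 -1.1  0. ] q [ 38.  19. 106.  -0.  55. -51.] t 51.5
1 rows; dist 0.0029 rot 0.3
[{"tx": -0.05, "ty": 0.04, "tz": 0.03, "wx": -0.04, "wy": -0.01, "wz": -0.02, "grip": 1}]
3 rows; dist 0.0822 rot 0.3
[{"tx": -0.68, "ty": 0.02, "tz": 0.01, "wx": -0.01, "wy": 0.0, "wz": -0.01, "grip": 1}, {"tx": -0.68, "ty": 0.01, "tz": 0.01, "wx": -0.01, "wy": 0.0, "wz": -0.01, "grip": 1}, {"tx": -0.68, "ty": 0.01, "tz": 0.01, "wx": -0.01, "wy": 0.0, "wz": -0.01, "grip": 1}]
```

Call:
drive_tool --targets '[{"tx": -0.4,"ty": 0.03,"tz": 0,"wx": 0,"wy": 0,"wz": 0,"grip": 1},{"tx": -0.35,"ty": 0.02,"tz": 0,"wx": 0,"wy": 0,"wz": 0,"grip": 1},{"tx": -0.35,"ty": 0.02,"tz": 0,"wx": 0,"wy": 0,"wz": 0,"grip": 1},{"tx": -0.35,"ty": 0.02,"tz": 0,"wx": 0,"wy": 0,"wz": 0,"grip": 1}]'

```text
clock: 51.87
ee_pos: [0.4762, 0.384, 0.119]
orientation: [[-1.0, 0.011, -0.012], [0.011, 1.0, -0.009], [0.012, -0.009, -1.0]]
contact_force: [-1.0, 0.7, 1.9]
opening: -0.005
```

Call:
drive_tool --targets '[{"tx": -0.35,"ty": 0.02,"tz": 0,"wx": 0,"wy": 0,"wz": 0,"grip": 1},{"tx": -0.35,"ty": 0.02,"tz": 0,"wx": 0,"wy": 0,"wz": 0,"grip": 1}]'

```text
clock: 52.03
ee_pos: [0.5063, 0.3816, 0.1182]
orientation: [[-1.0, 0.018, -0.017], [0.018, 1.0, -0.01], [0.017, -0.011, -1.0]]
contact_force: [-0.8, -0.3, -0.7]
opening: -0.0
```

```bash
python3 - <<'E'
from h import *
G(); cs=camera("side"); cv2.imwrite("pics/s24.png",cv2.resize(cs["pixels"][80:220,110:270,::-1],None,fx=4.5,fy=4,interpolation=cv2.INTER_CUBIC))
E
```

```text
G [0.5067 0.3817 0.1372] yaw 89.0 jaw-elev -0.6 tilt 1.0 open -0.0 F [-0.8 -0.3 -0.7] q [ 33.  26.  96.   0.  59. -56.] t 52.0
```

Lever is moving over; keep pushing to its end, watching force.

Call:
drive_tool --targets '[{"tx": -0.3,"ty": 0.05,"tz": 0.05,"wx": 0,"wy": 0,"wz": 0,"grip": 1},{"tx": -0.25,"ty": 0.05,"tz": 0.05,"wx": 0,"wy": 0,"wz": 0,"grip": 1}]'

```text
clock: 52.25
ee_pos: [0.5152, 0.3802, 0.1133]
orientation: [[-0.998, 0.029, -0.06], [0.03, 0.999, -0.017], [0.059, -0.019, -0.998]]
contact_force: [-30.4, 0.3, 23.5]
opening: -0.004
```

Call:
drive_tool --targets '[{"tx": -0.2,"ty": 0.05,"tz": 0.03,"wx": 0,"wy": 0,"wz": 0,"grip": 1}]'

```text
clock: 52.33
ee_pos: [0.5141, 0.3799, 0.1115]
orientation: [[-0.996, 0.032, -0.083], [0.034, 0.999, -0.022], [0.083, -0.025, -0.996]]
contact_force: [-16.5, -0.5, 10.6]
opening: 0.001
```

```bash
python3 - <<'E'
from h import *
G(); cs=camera("side"); cv2.imwrite("pics/s25.png",cv2.resize(cs["pixels"][80:220,110:270,::-1],None,fx=4.5,fy=4,interpolation=cv2.INTER_CUBIC))
E
```

```text
G [0.5157 0.3803 0.1304] yaw 88.2 jaw-elev -1.4 tilt 4.7 open 0.001 F [-16.5  -0.5  10.6] q [ 32.  29.  93.   2.  63. -57.] t 52.3
```

Call:
drive_tool --targets '[{"tx": 0.4,"ty": 0,"tz": -0.2,"wx": 0,"wy": 0,"wz": 0,"grip": 1},{"tx": 0.8,"ty": 0,"tz": -0.5,"wx": 0,"wy": 0,"wz": 0,"grip": 1},{"tx": 0.8,"ty": 0,"tz": -0.6,"wx": 0,"wy": 0,"wz": 0,"grip": 1},{"tx": 0.8,"ty": 0,"tz": -0.6,"wx": 0,"wy": 0,"wz": 0,"grip": 1},{"tx": 0.8,"ty": 0,"tz": -0.6,"wx": 0,"wy": 0,"wz": 0,"grip": 1}]'

```text
clock: 52.8
ee_pos: [0.3749, 0.3774, 0.2181]
orientation: [[-0.993, 0.05, -0.106], [0.054, 0.998, -0.034], [0.105, -0.039, -0.994]]
contact_force: [0.2, 0.9, 1.1]
opening: -0.003
```

```bash
python3 - <<'E'
from h import *
G(); rowcheck("26"); cs=camera("side"); W=cloud(cs)
cv2.imwrite("pics/s26b.png",cv2.resize(cs["pixels"][80:220,110:270,::-1],None,fx=4.5,fy=4,interpolation=cv2.INTER_CUBIC))
m=(W[...,2]>.075)&(W[...,1]>.34)&(W[...,1]<.43)&(W[...,0]>.44)&(W[...,0]<.6); p=W[m]
for z in np.arange(.08,.16,.01):
    s=p[np.abs(p[:,2]-z)<.005]
    if len(s): print(round(z,3),s.mean(0).round(4),len(s))
for q in("puck","bottle"):
    for r in cut_out(q,cs)[:1]: print(q,r["conf"],np.nanmedian(W[r["mask"]],0).round(3))
E
```

```text
G [0.3769 0.3781 0.237 ] yaw 87.1 jaw-elev -2.3 tilt 6.0 open -0.003 F [0.2 0.9 1.1] q [ 39.  12. 103.   2.  71. -49.] t 52.8
top [(np.float64(0.09), np.float64(0.5014), np.float64(0.049)), (np.float64(0.11), np.float64(0.5003), np.float64(0.046)), (np.float64(0.13), np.float64(0.5008), np.float64(0.047)), (np.float64(0.15), np.float64(0.4995), np.float64(0.049)), (np.float64(0.17), np.float64(0.5), np.float64(0.049)), (np.float64(0.19), np.float64(0.5), np.float64(0.049)), (np.float64(0.21), np.float64(0.5005), np.float64(0.05)), (np.float64(0.23), np.float64(0.5008), np.float64(0.049)), (np.float64(0.25), np.float64(0.5012), np.float64(0.049)), (np.float64(0.27), np.float64(0.4986), np.float64(0.049)), (np.float64(0.29), np.float64(0.4974), np.float64(0.046)), (np.float64(0.31), np.float64(0.4976), np.float64(0.046))]
ymin 0.0815
  disc [0.5013 0.2329 0.0429] 84
  disc [0.5004 0.173  0.0425] 83
  disc [0.502  0.1129 0.0426] 87
  disc [0.4989 0.2934 0.0427] 88
side [(np.float64(0.09), np.float64(0.5031), np.float64(0.051)), (np.float64(0.11), np.float64(0.5034), np.float64(0.049)), 
[... 312 characters left out ...]
p.float64(0.502), np.float64(0.05)), (np.float64(0.25), np.float64(0.5013), np.float64(0.049)), (np.float64(0.27), np.float64(0.5011), np.float64(0.052)), (np.float64(0.29), np.float64(0.4991), np.float64(0.048)), (np.float64(0.31), np.float64(0.5001), np.float64(0.053))]
ymin 0.0787
  disc [0.4992 0.2934 0.0439] 28
  disc [0.5023 0.2341 0.0435] 31
  disc [0.5016 0.1728 0.0436] 36
  disc [0.5028 0.1134 0.0437] 38
0.08 [0.5107 0.3853 0.0798] 11
0.09 [0.5165 0.3864 0.0901] 12
0.1 [0.5232 0.3861 0.1005] 10
0.11 [0.5266 0.3864 0.1096] 11
0.12 [0.5325 0.3826 0.1203] 12
0.13 [0.5376 0.3801 0.1304] 23
0.14 [0.5373 0.3828 0.1389] 21
puck 0.72 [ 0.658 -0.069  0.026]
bottle 0.74 [ 0.753 -0.181  0.059]
```

```bash
python3 - <<'E'
from h import *
import cv2
s=observe();print(s["clock"],s["ee_pos"],s["contact_force"])
c=camera("top");cv2.imwrite("pics/final_top.png",c["pixels"][:,:,::-1])
E
```

```text
53.05 [0.3768028  0.37852844 0.21785521] [-0.2965879   0.49729379  0.02788273]
```

View pics/final_top.png

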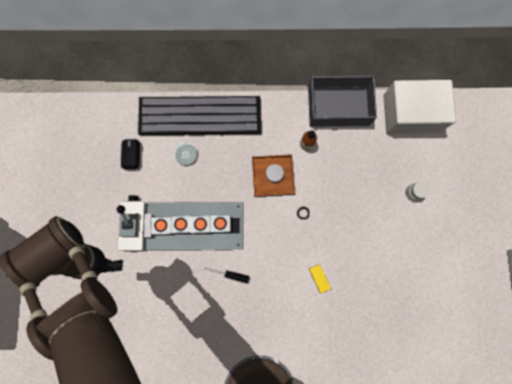

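The top view shows four copper discs in one row (columns 161–220, row about 224). The puck is in the tray (275,173), the lever knob is thrown to the far side (121,209), the bottle is standing (309,141) and the arm is clear.

```bash
python3 -c "from h import *; print(hand_in())"
```

```text
the job is handed in; nothing more can be done
None
```

The job is handed in at about 53 s of the 210 s; `hand_in()` gives no verdict, so the results below are my own last measurements.

- **Reference block:** it lies flat in the wooden tray, about 13 mm from the tray's centre (limit 45 mm).
- **Holders:** all four were present and three lay face down, so I turned those over. They now stand polished face up on the strip in one row pushed against the stop. Disc spacings are 60.5, 59.9 and 60.1 mm. Each holder is within about 2 mm of the strip's middle line and within about 2° of straight.
- **Lever:** I threw it to its hard stop only after the row was complete. I estimate the angle at 0.97–1.0 rad from the knob's position before and after, since the joint cannot be read directly.
- **Bottle and arm:** the bottle is still standing and the arm is clear, with no contact force beyond noise.

Two checks disagreed or failed. The trained networks at times missed things or took the bottle for a holder or the lever. Outline fits of single holders in the row had large errors because neighbouring masks merged, so I relied on disc centres and depth readings, which are good to about 2 mm. At that accuracy the 0.5 mm gap limits are not proven by measurement; the flush fit rests mainly on having pushed each holder home with 35–55 N.

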